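# Press the glued flow cells in the twin-screw press

### The job

The freshly glued flow cells must be pressed while their adhesive sets. Prise the lid of the grey case up with the blade of the spatula at the notch in the front of the case, swing the lid open and lay the spatula back on its wooden board; put every flow cell from the case flat into a nest of its own on the press's loading tray, and push the tray fully home. Then bring the platen down square by turning its two screw knobs clockwise in turn, a little at a time, never letting one end get more than about 3 mm lower than the other, until both screws stop at the bottom.

Things in the scene. Friction and masses are not known exactly. Their poses are not given: they have to be found in the camera images.
- spatula: Lab spatula, 170 mm long: wooden handle 100 long, 14 wide, 20 tall (rounded edges), and a flat steel blade 24 wide, 2.5 thick. Lying flat, origin under its handle at the balance point (about the place to grip it), 75 mm from the handle's butt and 95 mm from the blade's tip; x points along to the blade's tip, z up. The blade's underside is 4 mm, its top 6.5 mm above the handle's underside. About 80 g. It starts lying flat on the wooden board.
- board: Fixed wooden board 145 (x) x 120 (y) x 12 mm, the spatula's place. Origin under its centre; its top is 12 mm above the origin.
- case: Fixed grey plastic case, outside 100 (x) x 192 (y) x 38 mm without the lid, walls and floor 4 mm thick. Origin under its centre, z up; its front, with the thumb notch, faces -x, the hinge line of the lid lies along the top of the rear wall, 50 mm behind (+x) the origin and 38 mm above the worktop. The flow cells lie flat on its floor side by side along y, about 52 mm apart, long sides along x; places may be empty.
- notch (a point): Middle of the thumb notch in the front wall of the case, on the outer face: the notch is 52 mm wide (y) and 12 mm high, from 26 to 38 mm above the worktop, open to the inside; above it the lid's underside is at 38 mm when shut. The point is 32 mm above the worktop.
- lid: Lid of the case, a flat plate 100 x 192 x 7 mm, closed flush with the case walls, so that only a thin blade put through the notch gets under it. Origin at the middle of its hinge edge, underside. About 120 g. Its angle is the tilt of its z axis: 0 shut (z up, x to the rear as the case), it grows as the front edge rises (turning about +y), 1.57 upright, 1.9 open at its stop, leaning back. A stiff hinge: it stays where it is left; it takes about 2 N at the front edge to lift.
- cell_0: Flow cell: white plastic slab 76 (x) x 26 (y) x 11.5 mm (12 over its window) with a glass window on top, 35 g. Origin under its centre. Two or three such cells are there, all alike.
- cell_1: Flow cell, like cell_0.
- cell_2: Flow cell, like cell_0.
- press: Fixed twin-screw press. Origin on the worktop under the centre of the bridge; z up, x to the rear; its front faces -x, the tray comes out to -x. A bridge 46 (x) x 224 (y) x 20 mm stands on two columns, its top 112 mm above the worktop; the two knobs stand above it, 72 mm to the left (+y) and right (-y) of the centre. The base reaches 200 mm to the front and is 14 mm high.
- tray (a joint): How far the loading tray is pulled out to the front (press -x), m: 0 fully home under the platen, 0.115 at its outer stop. It slides with about 2 N of friction.
- tray_grip (a point): Middle of the tray's upright black grip: a bar 54 mm long (along the press's x), 12 mm wide (y), from 22 to 52 mm above the worktop; this point is 42 mm above the worktop, 22 mm from the bar's front end and 83 mm in front (-x) of the middle nest. It moves with the tray.
- nest_0 (a point): Centre of the left nest (+y side) of the tray, on the tray's surface, 28 mm above the worktop. x and y axes as the press. A nest takes one flow cell lying flat, its long side along x, with 4 mm of room all round between ribs 2.6 mm high. The nests are side by side, 50 mm apart along y, and move with the tray; with the tray home the middle one is on the press's origin.
- nest_1 (a point): Centre of the middle nest.
- nest_2 (a point): Centre of the right nest (-y side).
- knob_left (a joint): Left screw knob, rad: 0 fully up, grows as it is turned clockwise seen from above, which lowers the left end of the platen (and the knob) by 1.6 mm per rad; it stops at 6.0, the bottom. Light friction (0.06 N m); it stays where it is left.
- knob_left_grip (a point): Middle of the left knob's grip bar, on the screw's axis, 143.6 mm above the worktop at joint value 0: a black bar 48 long, 14 wide, 26 tall (13 mm above and below this point) on a round hub 33 mm across. At joint value 0 the bar lies along the press's x; this point's x axis points along the bar and turns with it.
- knob_right (a joint): Right screw knob, as the left one: it lowers the right end of the platen.
- knob_right_grip (a point): Middle of the right knob's grip bar, as for the left one.
- platen: Platen of the press, an aluminium bar 56 x 172 x 12 mm hung from the two screws 144 mm apart, with a sprung rubber foot over each nest. Origin at the middle of its underside, 62.6 mm above the worktop when fully up and 53 mm at the bottom. At the bottom the feet press each cell with a few newtons; with the screws near the top they clear the cells by 5 mm or more. An end 4 mm lower than the other would crack a cell.
- sample_flask: Bystander: conical flask 64 mm wide, 105 mm tall. Origin under its centre. To be left alone.
- small_beaker: Bystander: beaker 55 mm wide, 70 mm tall. Origin under its centre. To be left alone.
- amber_bottle: Bystander: amber bottle 62 mm wide, 125 mm tall. Origin under its centre. To be left alone.
- dish: Bystander: flat covered glass dish 68 mm wide, 14 mm high. Origin under its centre. To be left alone.

How it is judged:
By the outcome, as a careful person would: the job done as asked, in the order asked, and still so for the second after the job is handed in, with the robot touching nothing.
Of cell_0, cell_1, cell_2 only 2 to 3 are there at a start; the rules pass over those that are not, and their reading is None.
At some moment in a run one of spatula may be knocked a few centimetres aside while the robot is not near it.
Once in a run the grip may slacken for a moment while it holds something.
It also fails if it takes over 210 s, if anything falls off the work surface, if the arm or the gripper's body presses on something with over 40 N, if the wrist force passes 120 N, or if a joint passes its speed limit or range.

### The arm

A 6-joint arm with a two-finger parallel gripper is mounted at the origin on a cart in front of the work surface, level with it; the furniture and walls round the work are solid. World frame = base frame: x ahead of the robot, y to its left, z up, the work surface at z = 0. Lengths are in m, angles in degrees, forces in N, time in s.
With the tool pointing down it reaches from about 0.35 to 0.925 m from the base axis. Payload 6.4 kg.
Tool frame: the origin (TCP) lies at the very end of the fingers, on their centre line; the grasp point (between the pads) lies 19 mm behind it; x points along the fingers, y is the direction in which the jaws open and shut, and the axes are right-handed (so a half turn about x gives the same grasp; the last joint's range is limited). The gripper opens to 94 mm and grips with 3 to 60 N. Pads are 16 mm wide; open, the fingers measure 119 mm over their backs; the gripper's body (75 mm by 177 mm) begins 78 mm behind the grasp point.
Start: joints at [62.676, 14.043, 89.255, -0, 76.702, -9.975], TCP at [0.194, 0.62, 0.205] pointing down, gripper open.
Joint ranges: [-179.41, 179.41], [-58.25, 129.5], [7.25, 145.43], [-54.29, 234.29], [11.92, 165.04], [-157.13, 157.13]. Speed limits (degrees/s): [147.25, 147.25, 180, 180, 180, 180].

### API

Orientations are given as a 3x3 rotation matrix whose columns are the frame's x, y, z axes.
In Python, from workcell import get_obs, optics, sign_off gives the robot as it stands.
- The arm moves only by the shell command python3 -m creep 'ROWS' [FORCE]. ROWS is JSON, a list of rows, each a list of 7 numbers: the opening, from -1 (shut) to 1 (fully open), then the shift along the tool's x, y, z in mm, then the turn, a rotation vector about the tool's x, y, z in rad. A call has 1 to 5 rows; each row is the pose to reach, as a shift and turn from the pose commanded when the call began, along the tool's axes at that moment; what a row does not reach only later rows make up. A row lasts 1/8 s, in which the tool goes at most 62.5 mm and 10.7 degrees, less where a joint would pass 70% of its speed; a pose out of reach is approached as far as the arm can. A call with a gripper value outside its range is refused whole. The fingers move at their own pace and stop on an object; FORCE is the grip in N (left out, the last holds). Time passes only in rows, so rows that repeat a pose let the fingers close. It gives the time, the measured TCP pose, the force and the opening at its end, in the units of the state.
- get_obs(): the state, without advancing time (a new reading comes with each control period).
- optics.read_camera(name): name is "scene" or "top" or "wrist"; returns the picture (420x560x3 uint8, red, green, blue); there is no depth.
- optics.camera_info(name): a dict with "K" (3x3 intrinsics, pixels), "pose" (4x4, takes a point from camera to world coordinates). Camera axes: x right, y down, z forward; pixel columns grow to the right and rows downward; lengths in m; the calibration is good to about 2 mm. A picture is of the moment at which its call begins: read the wrist's pose just before it. camera_info takes no time and is no camera call; for the wrist camera it gives the pose at the moment of the call.
- sign_off(): hands the job in, once; it reports no verdict.
Trained networks look in the newest picture that a camera, given by its name, has taken for a name from the list of things; names that differ only in an ending like _2 or _b are one class to them, and where a whole thing is asked for, a point or a joint stands for the part that bears it (a point fixed in the world has none). Each returns a list of dicts, best first, with "p" (0 to 1); they miss things now and then, are a little off and sometimes report something else, mostly with a low value. They report only what shows in the picture. A call takes as long as a camera call.
- optics.search_frame(camera, name): "pixel" ([column, row] in pixels, amid what is visible of it).
The state is a dict: "t": time; "qpos": joint angles; "dq": joint speeds; "tau": joint torques, N m; "eef_pos": TCP position; "tool_rot": TCP orientation; "contact_force": force on the tool from outside, world axes, zero at the start; "ft_torque": the same for the moment, N m; "grip_width": finger opening in m.
Only numpy, scipy, OpenCV 4.12 (cv2) and the standard library are available. Lean on these libraries where they do the work, as an engineer would, in place of code of your own. Each camera call takes 0.05 s, during which the arm holds its last target.

## Working session

There is one attempt and no reset: what is moved stays moved. The work goes in short steps, Python scripts to look and compute and a shell command to move; the robot and the scene stay as the last step left them, time stands still between calls to the robot, and variables do not carry over. Pictures are saved under pics/ and viewed, and the job is handed in when it is done.

```bash
ls -la; mkdir -p pics; python3 - <<'E'
from workcell import get_obs, optics
import cv2, numpy as np
o=get_obs(); print({k:np.round(v,3).tolist() for k,v in o.items()})
for n in ("scene","top","wrist"):
    im=optics.read_camera(n); cv2.imwrite(f"pics/{n}0.png",im[:,:,::-1])
    c=optics.camera_info(n); print(n,np.round(c["K"],1).tolist(),np.round(c["pose"],3).tolist())
E
```

```text
total 12
drwxr-xr-x  3 agent agent 4096 Dec  6 07:38 .
drwxr-xr-x 23 root  root  4096 Dec  6 07:38 ..
drwxr-xr-x  2 agent agent 4096 Dec  6 07:38 pics
{'t': 0.0, 'qpos': [62.677, 14.083, 89.325, -0.001, 76.701, -9.975], 'dq': [0.069, -0.001, 0.068, 0.023, -0.091, -0.085], 'tau': [-0.002, -41.582, -31.46, 0.068, 0.033, -0.0], 'eef_pos': [0.194, 0.62, 0.204], 'tool_rot': [[-0.001, 0.298, 0.955], [-0.002, 0.955, -0.298], [-1.0, -0.002, -0.0]], 'contact_force': [-0.005, 0.58, -0.415], 'ft_torque': [0.032, 0.004, 0.0], 'grip_width': 0.094}
scene [[406.3, 0.0, 278.2], [0.0, 406.3, 216.9], [0.0, 0.0, 1.0]] [[0.923, -0.277, 0.268, 0.19], [-0.385, -0.668, 0.637, -0.758], [0.002, -0.691, -0.723, 0.979], [0.0, 0.0, 0.0, 1.0]]
top [[405.6, 0.0, 283.5], [0.0, 405.6, 211.8], [0.0, 0.0, 1.0]] [[-0.015, -0.998, 0.059, 0.451], [-1.0, 0.014, -0.021, 0.008], [0.02, -0.059, -0.998, 1.236], [0.0, 0.0, 0.0, 1.0]]
wrist [[315.7, 0.0, 279.3], [0.0, 315.7, 208.3], [0.0, 0.0, 1.0]] [[0.298, 0.92, 0.253, 0.119], [0.954, -0.287, -0.081, 0.643], [-0.001, 0.265, -0.964, 0.386], [0.0, 0.0, 0.0, 1.0]]
```

View pics/top0.png

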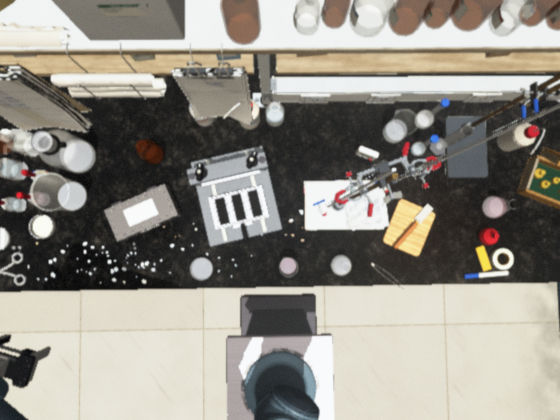

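View pics/scene0.png

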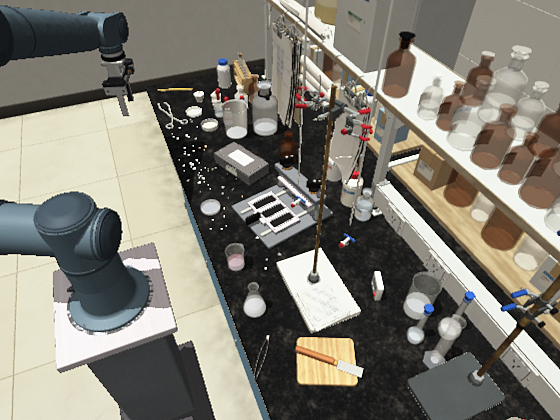

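View pics/wrist0.png

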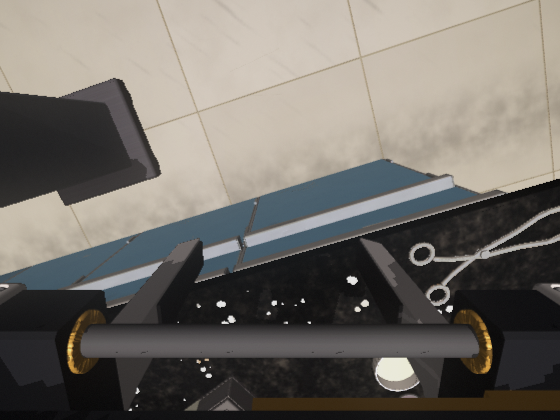

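```bash
cat > h.py <<'E'
from workcell import get_obs, optics
import cv2, numpy as np
np.set_printoptions(suppress=True,precision=4)
def p2w(cam,px,z,c=None):
    c=c or optics.camera_info(cam); K=np.array(c["K"]);T=np.array(c["pose"])
    d=T[:3,:3]@np.linalg.solve(K,[px[0],px[1],1]); o=T[:3,3]
    return o+d*(z-o[2])/d[2]
def w2p(cam,P,c=None):
    c=c or optics.camera_info(cam); K=np.array(c["K"]);T=np.array(c["pose"])
    q=T[:3,:3].T@(np.asarray(P,float)-T[:3,3]); q=K@q; return q[:2]/q[2]
def snap(cam,name,crop=None,scale=1):
    im=optics.read_camera(cam)[:,:,::-1]
    if crop: x0,y0,x1,y1=crop; im=im[y0:y1,x0:x1]
    if scale!=1: im=cv2.resize(im,None,fx=scale,fy=scale,interpolation=cv2.INTER_CUBIC)
    cv2.imwrite(f"pics/{name}.png",im)
E
python3 - <<'E'
from h import *
snap("top","top_a",(90,100,290,260),4); snap("top","top_b",(290,100,450,290),3); 
snap("scene","sc_a",(180,130,380,280),4)
for n in ["spatula","board","case","notch","lid","cell_0","press","tray_grip","nest_0","nest_1","nest_2","knob_left_grip","knob_right_grip","knob_left","platen","sample_flask","small_beaker","amber_bottle","dish"]:
    r=optics.search_frame("top",n); s=optics.search_frame("scene",n)
    f=lambda r:[(round(d["p"],2),np.round(d["pixel"]).tolist()) for d in r[:3]]
    print(n,f(r),f(s))
E
```

```text
spatula [(0.6, [415.0, 218.0])] [(0.87, [329.0, 356.0])]
board [(0.95, [405.0, 227.0])] [(0.84, [325.0, 363.0])]
case [(0.69, [140.0, 212.0])] [(0.9, [241.0, 159.0])]
notch [(0.91, [141.0, 214.0])] [(0.61, [242.0, 162.0])]
lid [(0.89, [139.0, 210.0]), (0.17, [239.0, 206.0])] []
cell_0 [(0.6, [250.0, 158.0])] []
press [(0.68, [236.0, 197.0]), (0.26, [242.0, 207.0])] [(0.8, [284.0, 207.0])]
tray_grip [(0.8, [240.0, 205.0])] [(0.93, [271.0, 213.0]), (0.28, [254.0, 304.0])]
nest_0 [(0.87, [240.0, 206.0]), (0.34, [138.0, 212.0])] [(0.73, [269.0, 215.0]), (0.64, [242.0, 158.0])]
nest_1 [(0.87, [240.0, 206.0]), (0.34, [138.0, 212.0])] [(0.73, [269.0, 215.0]), (0.64, [242.0, 158.0])]
nest_2 [(0.87, [240.0, 206.0]), (0.34, [138.0, 212.0])] [(0.73, [269.0, 215.0]), (0.64, [242.0, 158.0])]
knob_left_grip [(0.6, [202.0, 172.0]), (0.44, [406.0, 227.0])] [(0.46, [287.0, 162.0])]
knob_right_grip [(0.7, [340.0, 262.0]), (0.66, [251.0, 159.0]), (0.6, [240.0, 206.0])] [(0.55, [312.0, 183.0])]
knob_left [(0.59, [197.0, 172.0]), (0.24, [290.0, 266.0])] [(0.44, [287.0, 160.0]), (0.33, [273.0, 212.0])]
platen [(0.55, [249.0, 168.0])] [(0.74, [310.0, 185.0])]
sample_flask [(0.8, [339.0, 261.0]), (0.74, [147.0, 154.0]), (0.42, [139.0, 212.0])] [(0.65, [253.0, 302.0])]
small_beaker [(0.84, [290.0, 269.0]), (0.75, [250.0, 164.0])] [(0.77, [232.0, 258.0]), (0.3, [283.0, 208.0])]
amber_bottle [(0.83, [150.0, 153.0])] [(0.79, [285.0, 144.0])]
dish [(0.94, [200.0, 268.0])] [(0.5, [211.0, 207.0])]
```

View pics/top_a.png

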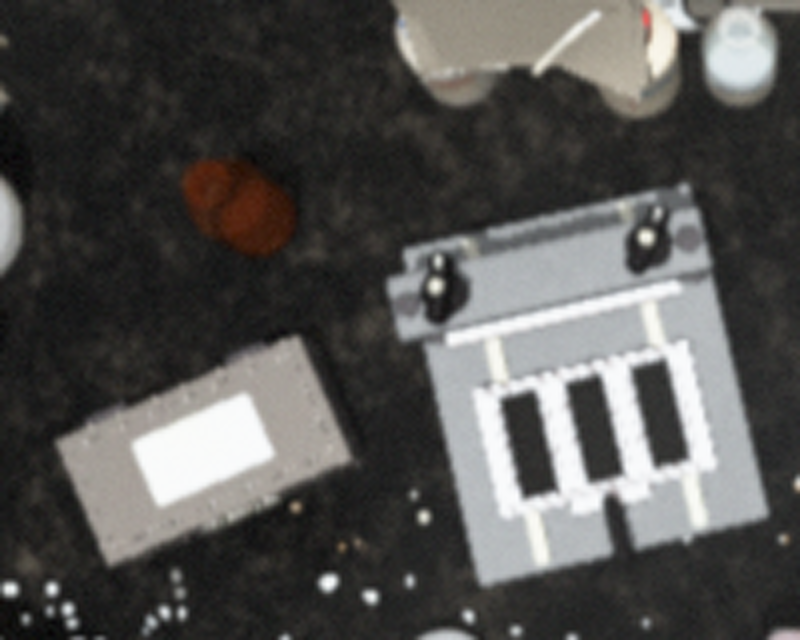

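View pics/top_b.png

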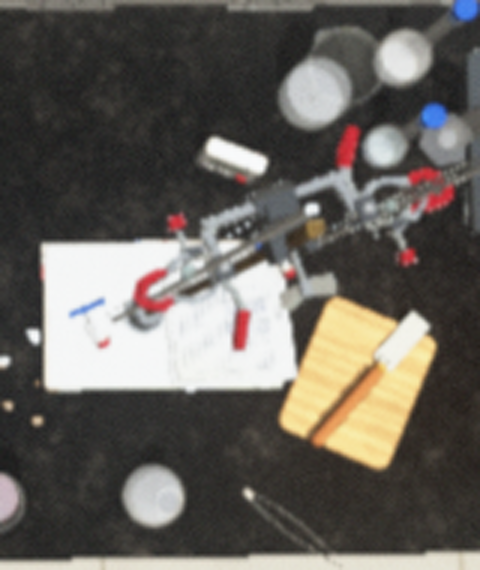

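View pics/sc_a.png

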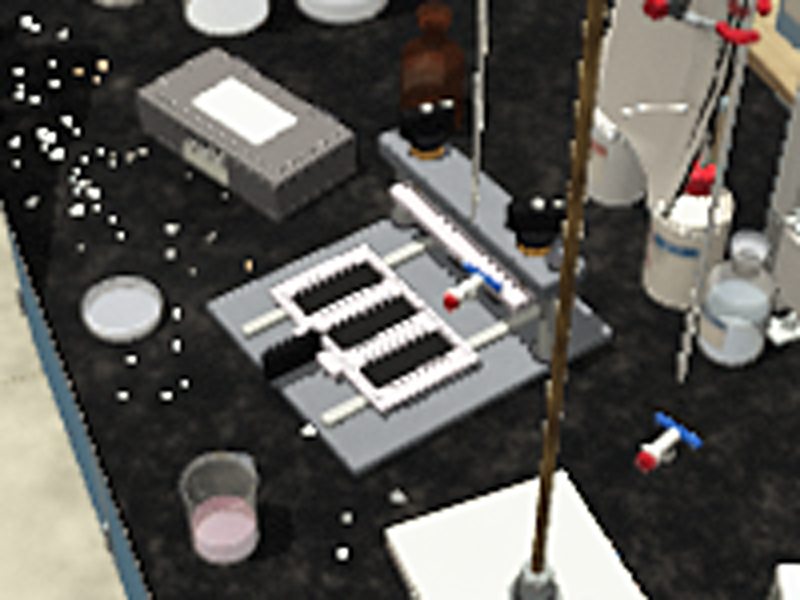

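```bash
python3 - <<'E'
from h import *
c=optics.camera_info("top")
A=lambda x,y,z:p2w("top",(90+(x-1.5)/4,100+(y-1.5)/4),z,c)
B=lambda x,y,z:p2w("top",(290+(x-1)/3,100+(y-1)/3),z,c)
L=np.array([A(*q,0.045) for q in [(55,440),(300,335),(353,460),(108,567)]])
print("lid",L, "ctr",L.mean(0)); 
for i in range(4): print(np.linalg.norm(L[i]-L[(i+1)%4]), np.degrees(np.arctan2(*(L[(i+1)%4]-L[i])[[1,0]])))
print("notch",A(240,512,.032))
for q in [(527,445,.028),(595,428,.028),(660,412,.028),(615,525,.052),(436,286,.157),(647,238,.157)]: print(A(*q))
f=[A(485,585,.014),A(768,515,.014)]; print("basefront",f,np.linalg.norm(f[0]-f[1]),np.degrees(np.arctan2(*(f[0]-f[1])[[1,0]])))
Bd=np.array([B(*q,.012) for q in [(335,297),(437,340),(387,468),(282,420)]]);print("board",Bd,Bd.mean(0))
print("spat",B(313,440,.03),B(380,370,.03),B(418,318,.018))
print("rod",B(143,318,0.02))
s=optics.camera_info("scene")
for z in (0,.2,.4,.6,.8,1): print(z,w2p("top",[*B(143,318,0.02)[:2],z],c),w2p("scene",[*B(143,318,0.02)[:2],z],s))
for n,px,z in [("dish",(201,268),.014),("beaker",(288,267),.07),("flask",(341,264),.1),("amber",(145,148),.125)]: print(n,p2w("top",px,z,c))
E
```

```text
lid [[0.5348 0.509  0.045 ]
 [0.6096 0.3315 0.045 ]
 [0.5171 0.2927 0.045 ]
 [0.4418 0.4698 0.045 ]] ctr [0.5258 0.4008 0.045 ]
0.19263265477899774 -67.14701843795959
0.10026021193284017 -157.26499654041385
0.19243375951562205 113.05083255663024
0.10092450115161991 22.849346113527613
notch [0.4806 0.3787 0.032 ]
[0.5274 0.168  0.028 ]
[0.5394 0.1174 0.028 ]
[0.5507 0.069  0.028 ]
[0.4667 0.1014 0.052 ]
[0.6264 0.2109 0.157 ]
[0.6572 0.0699 0.157 ]
basefront [array([0.4238, 0.2019, 0.014 ]), array([ 0.473 , -0.0107,  0.014 ])] 0.21816007060422754 103.03652374448544
board [[ 0.5581 -0.3768  0.012 ]
 [ 0.5129 -0.4795  0.012 ]
 [ 0.3845 -0.4239  0.012 ]
 [ 0.4344 -0.319   0.012 ]] [ 0.4725 -0.3998  0.012 ]
spat [ 0.4143 -0.3445  0.03  ] [ 0.4828 -0.4139  0.03  ] [ 0.5352 -0.4586  0.018 ]
rod [ 0.5388 -0.1795  0.02  ]
0 [336.3403 206.1527] [311.9838 284.2973]
0.2 [347.9813 200.4546] [316.9098 239.0036]
0.4 [365.1331 192.059 ] [323.4536 178.8342]
0.6 [392.9227 178.4563] [332.5689  95.0206]
0.8 [445.6945 152.6251] [346.142  -29.7816]
1 [584.6429  84.6114] [ 368.5014 -235.3726]
dish [0.3585 0.2315 0.014 ]
beaker [ 0.3614 -0.0264  0.07  ]
flask [ 0.3696 -0.1737  0.1   ]
amber [0.6975 0.3637 0.125 ]
```

```bash
cat >> h.py <<'E'
def plan(P,yaw=None,pitch=0):
    """yaw: heading of tool z; tool x down (pitch: raises tool z dir, deg). prints total shift mm + rotvec"""
    from scipy.spatial.transform import Rotation as Rn
    o=get_obs(); R=np.array(o["tool_rot"]); p=np.array(o["eef_pos"])
    d=R.T@(np.array(P)-p)*1000
    if yaw is None: rv=np.zeros(3)
    else:
        a=np.radians(yaw); z=np.array([np.cos(a),np.sin(a),0]); x=np.array([0,0,-1.]); y=np.cross(z,x)
        T=np.column_stack([x,y,z])
        T=T@Rn.from_euler("y",pitch,degrees=True).as_matrix()
        rv=Rn.from_matrix(R.T@T).as_rotvec()
    print("t",round(o["t"],2),"at",p.round(4),"yaw",round(float(np.degrees(np.arctan2(R[1,2],R[0,2]))),1),"shift",d.round(1),"rv",rv.round(3),"F",np.round(o["contact_force"],1),"w",round(o["grip_width"],4))
    return d,rv
E
python3 -c "
from h import *
plan((.40,.1,.25),-45)"
```

```text
t 2.2 at [0.1938 0.6204 0.2054] yaw -17.4 shift [ -44.5 -435.3  352. ] rv [0.483 0.    0.   ] F [-0.8  0.3 -0.3] w 0.094
```

```bash
python3 -m creep '[[1,-9,-45,36,0.05,0,0],[1,-18,-90,72,0.1,0,0],[1,-27,-135,108,0.15,0,0],[1,-36,-180,144,0.2,0,0],[1,-44,-225,180,0.25,0,0]]'
python3 -c "
from h import *
plan((.38,.05,.25),-45)"
```

```text
t: 2.82
eef_pos: [0.2989, 0.3504, 0.25]
tool_rot: [[0.001, 0.526, 0.85], [0.0, 0.85, -0.526], [-1.0, 0.001, 0.001]]
contact_force: [1.4, -0.0, -0.0]
grip_width: 0.0941
t 2.83 at [0.2989 0.3504 0.25  ] yaw -31.7 shift [  -0.  -212.9  227. ] rv [ 0.232  0.    -0.001] F [ 1.4 -0.  -0. ] w 0.0941
```

```bash
python3 -m creep '[[1,0,-43,45,0.05,0,0],[1,0,-86,90,0.1,0,0],[1,0,-129,135,0.15,0,0],[1,0,-172,182,0.2,0,0],[1,0,-213,227,0.232,0,0]]'
python3 -c "
from h import *
plan((.37,-.22,.25),-45)"
```

```text
t: 3.45
eef_pos: [0.3801, 0.0496, 0.2499]
tool_rot: [[0.002, 0.708, 0.707], [-0.0, 0.707, -0.708], [-1.0, 0.001, 0.002]]
contact_force: [1.5, 0.5, -0.5]
grip_width: 0.094
t 3.45 at [0.3801 0.0496 0.2499] yaw -45.0 shift [  -0.  -197.7  183.6] rv [-0.001  0.002 -0.001] F [ 1.5  0.5 -0.5] w 0.094
```

```bash
python3 -m creep '[[1,0,-39,37,0,0,0],[1,0,-79,74,0,0,0],[1,0,-119,110,0,0,0],[1,0,-158,147,0,0,0],[1,0,-198,184,0,0,0]]'
python3 -c "
from h import *
plan((.40,-.33,.25),-45)
snap('top','t1',(290,100,450,290),3);snap('wrist','w1')"
```

```text
t: 4.08
eef_pos: [0.3698, -0.2205, 0.2498]
tool_rot: [[0.001, 0.707, 0.707], [-0.001, 0.707, -0.707], [-1.0, 0.0, 0.001]]
contact_force: [1.3, -0.3, 0.1]
grip_width: 0.0936
t 4.08 at [ 0.3698 -0.2205  0.2498] yaw -45.0 shift [ -0.1 -56.1  98.8] rv [ 0.     0.001 -0.   ] F [ 1.3 -0.3  0.1] w 0.0936
```

View pics/w1.png

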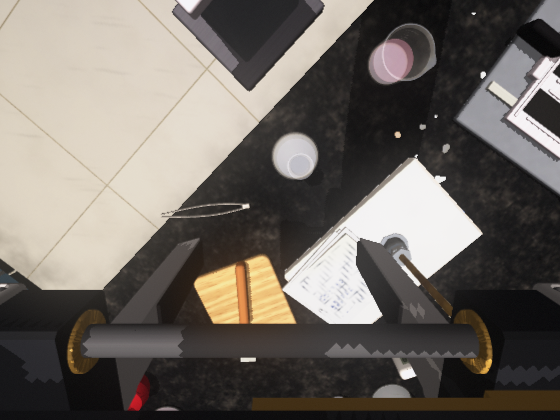

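```bash
python3 -c "
from h import *
plan((.48,-.41,.25),-45)"
```

```text
t 4.17 at [ 0.3694 -0.2224  0.2496] yaw -45.3 shift [ -0.3 -53.4 211.1] rv [-0.005  0.     0.001] F [-0.1  0.1 -0. ] w 0.0941
```

```bash
python3 -m creep '[[1,0,-20,50,0,0,0],[1,0,-40,100,0,0,0],[1,0,-53,160,0,0,0],[1,0,-53,211,0,0,0],[1,0,-53,211,0,0,0]]'
python3 -c "
from h import *
snap('wrist','w2');plan((.48,-.41,.25),-45)
print(optics.search_frame('wrist','spatula'))"
```

```text
t: 4.8
eef_pos: [0.4832, -0.4058, 0.2475]
tool_rot: [[-0.002, 0.707, 0.708], [0.002, 0.708, -0.706], [-1.0, 0.001, -0.003]]
contact_force: [0.1, 0.6, 0.2]
grip_width: 0.0942
t 4.85 at [ 0.4825 -0.4046  0.2483] yaw -44.9 shift [-1.7 -5.6  2. ] rv [ 0.001 -0.002 -0.   ] F [ 0.8  1.5 -0.7] w 0.0942
[{'pixel': [274.5, 182.5], 'p': 0.83}]
```

View pics/w2.png

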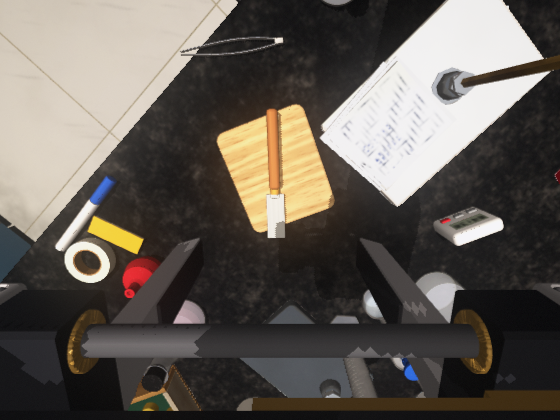

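```bash
python3 -c "
from h import *
snap('wrist','w3',(200,90,350,250),5)
c=optics.camera_info('wrist')
for q,z in [((272.3,109.5),.032),((274.7,194),.032),((276.3,238),.0185),((297,105),.012),((334,205),.012),((262,233),.012),((217,140),.012)]: print(p2w('wrist',q,z,c))
"
```

```text
[ 0.4106 -0.3454  0.032 ]
[ 0.4864 -0.4175  0.032 ]
[ 0.5342 -0.4627  0.0185]
[ 0.428  -0.3193  0.012 ]
[ 0.5578 -0.3742  0.012 ]
[ 0.5164 -0.4734  0.012 ]
[ 0.3857 -0.423   0.012 ]
```

View pics/w3.png

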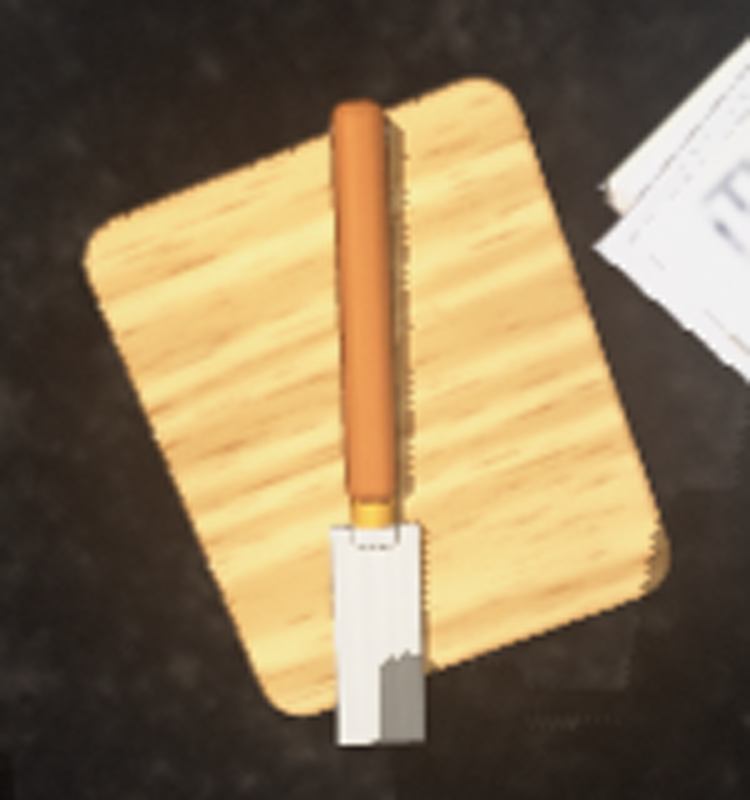

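```bash
python3 -c "
from h import *
plan((.4723,-.4040,.0155),-43.5)"
```

```text
t 4.95 at [ 0.4819 -0.404   0.2497] yaw -44.9 shift [234.2  -6.9  -6.7] rv [-0.025 -0.    -0.   ] F [-0.6  0.6  0. ] w 0.0936
```

```bash
python3 -m creep '[[0,55,-7,-6,-0.025,0,0],[-0.2,110,-7,-7,-0.025,0,0],[-0.3,160,-7,-7,-0.025,0,0],[-0.3,200,-7,-7,-0.025,0,0],[-0.3,215,-7,-7,-0.025,0,0]]'
python3 -c "
from h import *
plan((.4723,-.4040,.0155),-43.5)"
```

```text
t: 5.58
eef_pos: [0.4708, -0.403, 0.033]
tool_rot: [[-0.002, 0.688, 0.725], [0.003, 0.725, -0.688], [-1.0, 0.0, -0.003]]
contact_force: [-1.0, -0.1, -0.8]
grip_width: 0.0473
t 5.58 at [ 0.4708 -0.403   0.033 ] yaw -43.5 shift [17.5  0.3  1.8] rv [-0.    -0.003 -0.   ] F [-1.  -0.1 -0.8] w 0.0473
```

```bash
python3 -m creep '[[-0.3,10,0,1,0,0,0],[-0.3,17.5,0,1,0,0,0],[-0.3,17.5,0,1,0,0,0]]'
python3 -m creep '[[-1,0,0,0,0,0,0],[-1,0,0,0,0,0,0],[-1,0,0,0,0,0,0],[-1,0,0,0,0,0,0],[-1,0,0,0,0,0,0]]' 60
python3 -c "
from h import *
plan((.4723,-.4040,.0155),-43.5)"
```

```text
t: 5.95
eef_pos: [0.4731, -0.4062, 0.0176]
tool_rot: [[0.001, 0.689, 0.725], [-0.001, 0.725, -0.689], [-1.0, -0.0, 0.001]]
contact_force: [0.5, -0.3, 0.1]
grip_width: 0.0328
t: 6.58
eef_pos: [0.4732, -0.4062, 0.0175]
tool_rot: [[0.001, 0.689, 0.725], [-0.001, 0.725, -0.689], [-1.0, -0.0, 0.001]]
contact_force: [-0.3, 1.0, 4.9]
grip_width: 0.0135
t 6.58 at [ 0.4732 -0.4062  0.0175] yaw -43.5 shift [ 2.   1.  -2.1] rv [-0.001  0.001  0.   ] F [-0.3  1.   4.9] w 0.0135
```

```bash
python3 -m creep '[[-1,-30,0,0,0,0,0],[-1,-80,0,0,0,0,0],[-1,-130,0,0,0,0,0],[-1,-190,0,0,0,0,0],[-1,-230,0,0,0,0,0]]'
python3 -c "
from h import *
plan((.38,-.24,.25),-43.5)
plan((.38,-.0,.25),0)"
```

```text
t: 7.2
eef_pos: [0.473, -0.4063, 0.2497]
tool_rot: [[0.002, 0.689, 0.725], [-0.002, 0.725, -0.689], [-1.0, -0.001, 0.003]]
contact_force: [0.3, -1.0, -1.4]
grip_width: 0.0134
t 7.2 at [ 0.473  -0.4063  0.2497] yaw -43.5 shift [  -0.8   56.4 -182. ] rv [-0.001  0.003  0.001] F [ 0.3 -1.  -1.4] w 0.0134
t 7.2 at [ 0.473  -0.4063  0.2497] yaw -43.5 shift [  -1.3  230.4 -347.3] rv [-0.76   0.002  0.001] F [ 0.3 -1.  -1.4] w 0.0134
```

```bash
python3 -m creep '[[-1,0,5,-45,0,0,0],[-1,0,14,-95,0,0,0],[-1,0,35,-145,0,0,0],[-1,0,56,-182,0,0,0]]'
python3 -c "
from h import *
plan((.375,-.0,.25),-10)"
```

```text
t: 7.7
eef_pos: [0.3782, -0.2382, 0.2461]
tool_rot: [[-0.001, 0.689, 0.725], [0.001, 0.725, -0.689], [-1.0, 0.0, -0.001]]
contact_force: [1.0, 0.0, 0.2]
grip_width: 0.0136
t 7.7 at [ 0.3782 -0.2382  0.2461] yaw -43.6 shift [  -3.7  170.4 -166.5] rv [-0.586 -0.001 -0.   ] F [1.  0.  0.2] w 0.0136
```

```bash
python3 -m creep '[[-1,0,34,-33,-0.1,0,0],[-1,0,68,-66,-0.2,0,0],[-1,0,102,-100,-0.33,0,0],[-1,0,136,-133,-0.46,0,0],[-1,0,170,-166,-0.586,0,0]]'
python3 -c "
from h import *
plan((.37,.32,.15),22.9)"
```

```text
t: 8.32
eef_pos: [0.3756, -0.0009, 0.2465]
tool_rot: [[-0.0, 0.169, 0.986], [-0.0, 0.986, -0.169], [-1.0, -0.0, -0.0]]
contact_force: [-0.2, -0.4, 0.1]
grip_width: 0.0136
t 8.32 at [ 0.3756 -0.0009  0.2465] yaw -9.7 shift [ 96.4 315.3 -59.8] rv [-0.57 -0.    0.  ] F [-0.2 -0.4  0.1] w 0.0136
```

```bash
python3 -m creep '[[-1,10,58,-11,-0.11,0,0],[-1,25,116,-22,-0.22,0,0],[-1,45,174,-33,-0.33,0,0],[-1,70,232,-44,-0.45,0,0],[-1,85,285,-54,-0.57,0,0]]'
python3 -c "
from h import *
plan((.3874,.342,.15),22.9)
snap('wrist','w4'); snap('scene','s4',(150,80,330,240),4); snap('top','t4',(100,140,240,290),4)"
```

```text
t: 8.95
eef_pos: [0.371, 0.2894, 0.1603]
tool_rot: [[-0.001, -0.39, 0.921], [-0.001, 0.921, 0.39], [-1.0, -0.0, -0.002]]
contact_force: [1.7, 0.7, 0.4]
grip_width: 0.0135
t 8.95 at [0.371  0.2894 0.1603] yaw 23.0 shift [10.2 42.1 35.6] rv [ 0.001 -0.002  0.   ] F [1.7 0.7 0.4] w 0.0135
```

View pics/w4.png

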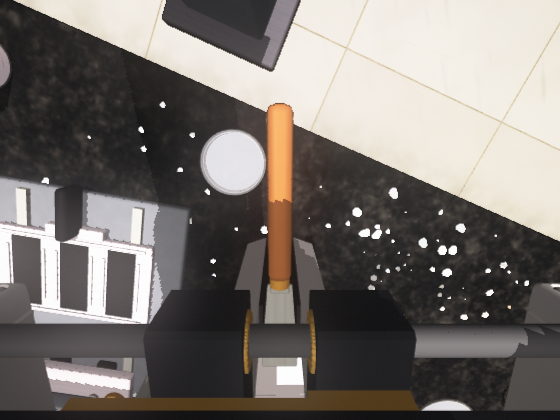

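View pics/s4.png

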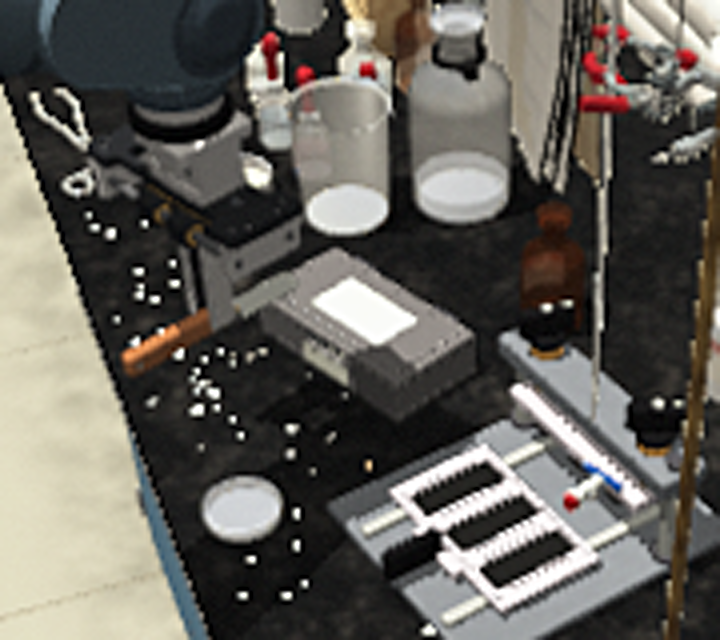

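View pics/t4.png

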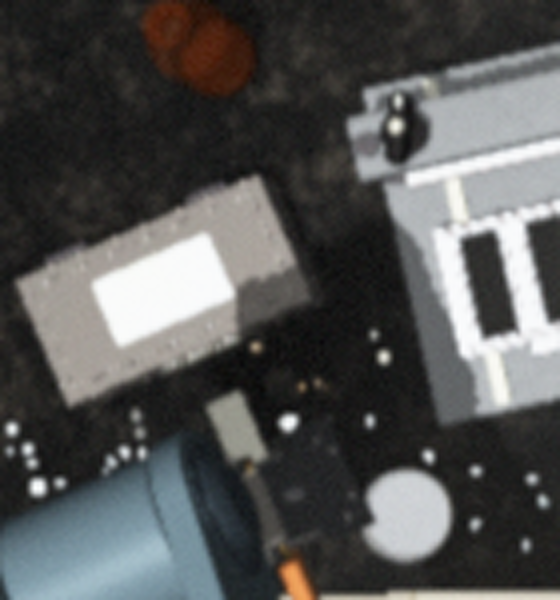

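```bash
python3 -c "
from h import *
o=get_obs();R=np.array(o['tool_rot']);p=np.array(o['eef_pos'])
c=optics.camera_info('wrist')
for dx in (-20,-16,-12): 
  for dz in (-87,-85): print(dx,dz,w2p('wrist',p+R@np.array([dx,0,dz])/1000,c))
plan((.3874,.342,.032),22.9)"
python3 -m creep '[[-1,20,21,12,0,0,0],[-1,50,42,24,0,0,0],[-1,80,42,30,0,0,0],[-1,110,42,35.6,0,0,0],[-1,128,42,35.6,0,0,0]]'
python3 -c "
from h import *
plan((.3874,.342,.032),22.9)
snap('wrist','w5'); snap('scene','s5',(170,110,300,210),6); snap('top','t5',(100,170,220,270),6)"
```

```text
-20 -87 [278.5374 102.0594]
-20 -85 [278.5403 106.3851]
-16 -87 [278.5512 102.5309]
-16 -85 [278.554  106.7491]
-12 -87 [278.5644 102.9798]
-12 -85 [278.5671 107.0958]
t 9.1 at [0.3705 0.2889 0.16  ] yaw 22.9 shift [127.9  42.3  36.8] rv [ 0.001 -0.004  0.   ] F [-0.5 -0.4 -0.7] w 0.0135
t: 9.72
eef_pos: [0.3891, 0.3389, 0.0329]
tool_rot: [[-0.001, -0.384, 0.923], [-0.001, 0.923, 0.384], [-1.0, -0.0, -0.001]]
contact_force: [0.4, 0.4, -0.2]
grip_width: 0.0132
t 9.72 at [0.3891 0.3389 0.0329] yaw 22.6 shift [ 0.9  3.5 -0.3] rv [-0.006 -0.001  0.   ] F [ 0.4  0.4 -0.2] w 0.0132
```

View pics/s5.png

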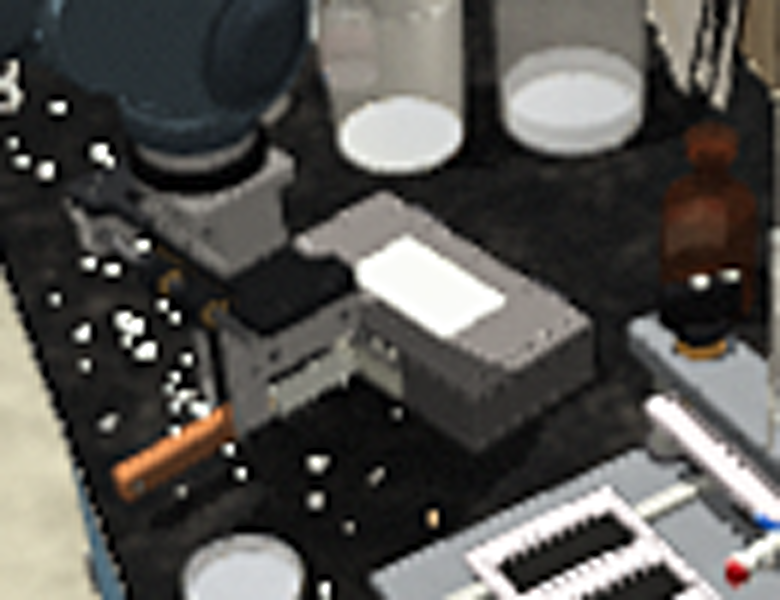

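View pics/t5.png

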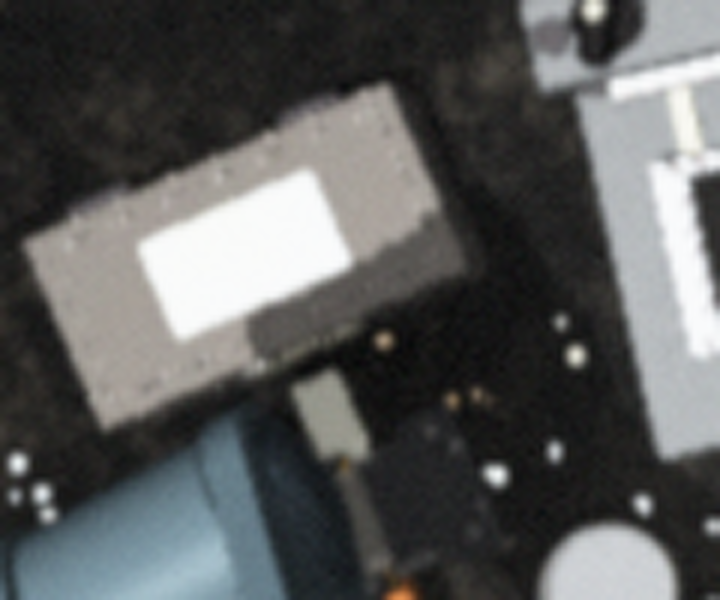

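View pics/w5.png

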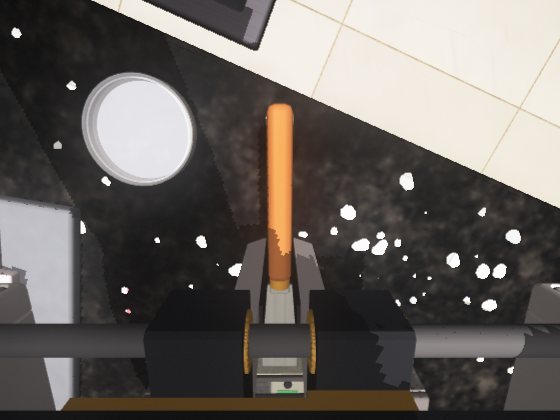

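```bash
python3 -m creep '[[-1,0,1,5,0,0,0],[-1,0,2,10,0,0,0],[-1,0,2,15,0,0,0],[-1,0,2,19,0,0,0],[-1,0,2,22,0,0,0]]'
python3 -c "
from h import *
plan((.4149,.3536,.032),22.9)
snap('scene','s6',(170,110,300,210),6)"
```

```text
t: 10.5
eef_pos: [0.4087, 0.3507, 0.034]
tool_rot: [[0.0, -0.386, 0.923], [-0.0, 0.923, 0.386], [-1.0, -0.0, 0.0]]
contact_force: [0.1, 0.2, -0.0]
grip_width: 0.0133
t 10.5 at [0.4087 0.3507 0.034 ] yaw 22.7 shift [2.  0.3 6.9] rv [-0.003  0.     0.   ] F [ 0.1  0.2 -0. ] w 0.0133
```

View pics/s6.png

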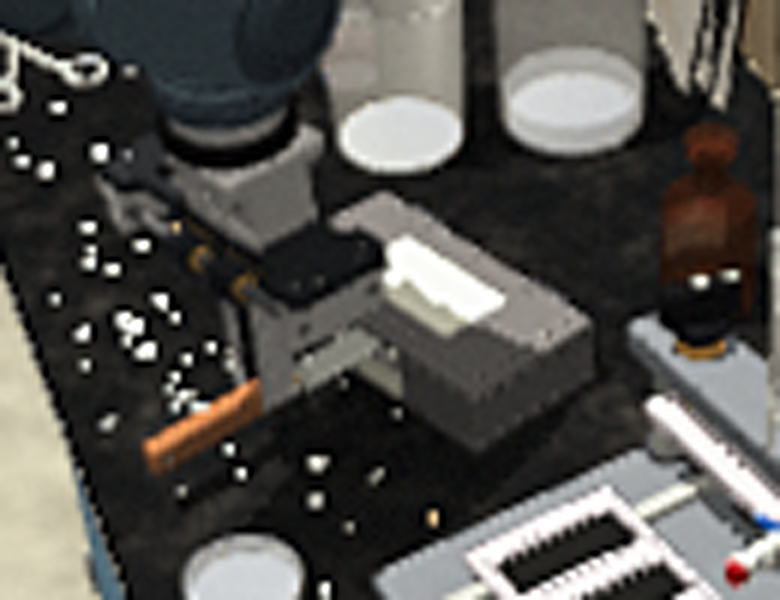

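```bash
python3 -m creep '[[-1,0,0,3,0,0,0],[-1,0,0,6,0,0,0],[-1,0,0,10,0,0,0],[-1,0,0,10,0,0,0]]'
python3 -c "
from h import *
plan((.4149,.3536,.032),22.9)"
python3 -m creep '[[-1,-3,0,0,0,0,0],[-1,-6,0,0,0,0,0],[-1,-9,0,0,0,0,0],[-1,-12,0,0,0,0,0],[-1,-12,0,0,0,0,0]]'
python3 -c "
from h import *
plan((.4149,.3536,.032),22.9)
snap('scene','s7',(170,110,300,210),6)"
```

```text
t: 11.05
eef_pos: [0.418, 0.3545, 0.034]
tool_rot: [[0.0, -0.386, 0.923], [0.0, 0.923, 0.386], [-1.0, 0.0, 0.0]]
contact_force: [-0.8, -0.9, -0.1]
grip_width: 0.0131
t 11.05 at [0.418  0.3545 0.034 ] yaw 22.7 shift [ 2.   0.4 -3.2] rv [-0.004  0.    -0.   ] F [-0.8 -0.9 -0.1] w 0.0131
t: 11.68
eef_pos: [0.4177, 0.3544, 0.0462]
tool_rot: [[0.0, -0.386, 0.923], [-0.0, 0.923, 0.386], [-1.0, -0.0, 0.0]]
contact_force: [0.7, -0.2, -1.4]
grip_width: 0.0133
t 11.68 at [0.4177 0.3544 0.0462] yaw 22.7 shift [14.2  0.4 -2.9] rv [-0.003  0.     0.   ] F [ 0.7 -0.2 -1.4] w 0.0133
```

View pics/s7.png

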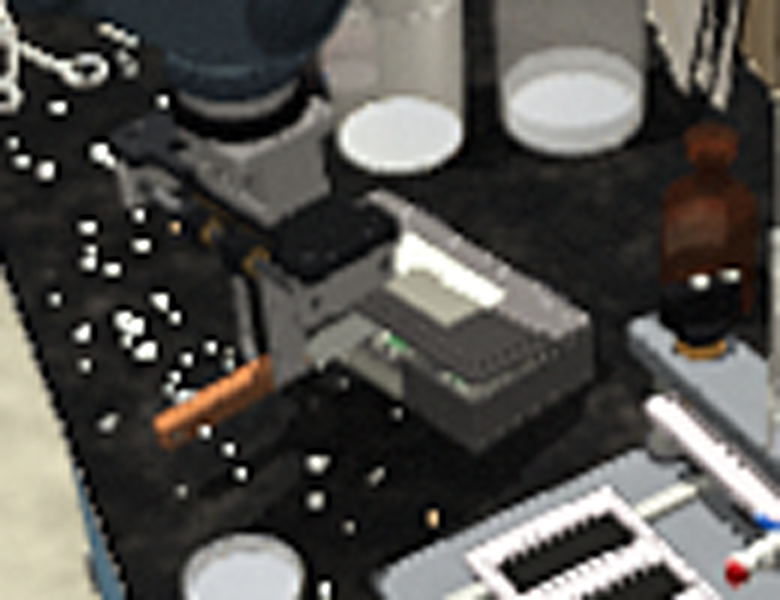

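```bash
python3 -m creep '[[-1,-9,0,2,0,0,0],[-1,-18,0,4,0,0,0],[-1,-28,0,9,0,0,0],[-1,-37,0,14,0,0,0],[-1,-45,0,21,0,0,0]]'
python3 -m creep '[[-1,-8,0,8,0,0,0],[-1,-14,0,16,0,0,0],[-1,-20,0,26,0,0,0],[-1,-20,0,26,0,0,0]]'
python3 -c "
from h import *
plan((.4149,.3536,.032),22.9)
snap('scene','s8',(170,110,300,210),6);snap('wrist','w8')"
```

```text
t: 12.35
eef_pos: [0.4375, 0.3627, 0.0919]
tool_rot: [[0.0, -0.386, 0.923], [0.0, 0.923, 0.386], [-1.0, 0.0, 0.0]]
contact_force: [-1.8, -0.3, -1.4]
grip_width: 0.0135
t: 12.85
eef_pos: [0.4627, 0.3731, 0.1119]
tool_rot: [[0.003, -0.386, 0.923], [0.001, 0.923, 0.386], [-1.0, 0.0, 0.003]]
contact_force: [1.0, -0.5, -1.0]
grip_width: 0.0136
t 12.85 at [0.4627 0.3731 0.1119] yaw 22.7 shift [ 79.7   0.4 -51.8] rv [-0.004  0.003 -0.   ] F [ 1.  -0.5 -1. ] w 0.0136
```

View pics/s8.png

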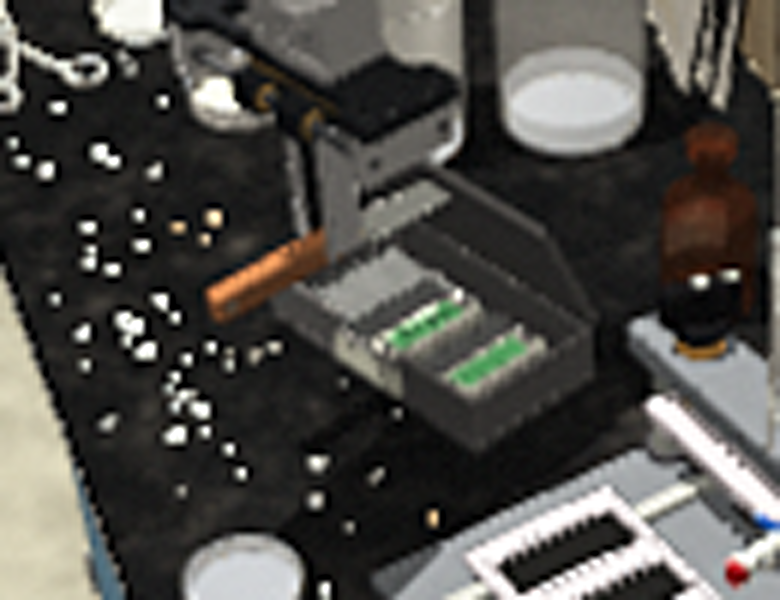

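View pics/w8.png

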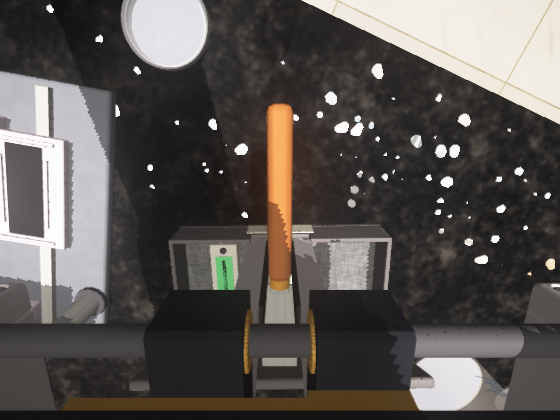

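```bash
python3 -m creep '[[-1,-4,0,11,0,0,0],[-1,-7,0,22,0,0,0],[-1,-8,0,33,0,0,0],[-1,-8,0,44,0,0,0],[-1,-6,0,55,0,0,0]]'
python3 -c "
from h import *
plan((.4149,.3536,.032),22.9)
snap('scene','s9',(170,110,300,210),6);snap('top','t9',(100,150,240,270),5)"
```

```text
t: 13.58
eef_pos: [0.5126, 0.3942, 0.117]
tool_rot: [[0.0, -0.386, 0.923], [0.0, 0.923, 0.386], [-1.0, 0.0, 0.0]]
contact_force: [-1.0, -0.6, -0.3]
grip_width: 0.0131
t 13.57 at [0.5126 0.3942 0.117 ] yaw 22.7 shift [  84.9    0.3 -105.8] rv [-0.003  0.    -0.   ] F [-1.  -0.6 -0.3] w 0.0131
```

View pics/s9.png

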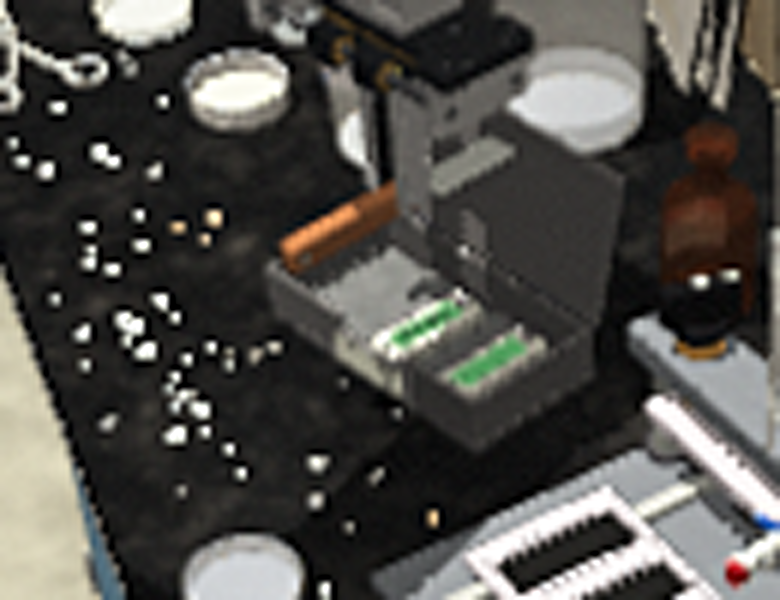

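```bash
python3 -m creep '[[-1,1,0,5,0,0,0],[-1,2,0,9,0,0,0],[-1,2,0,9,0,0,0],[-1,0,0,-20,0,0,0],[-1,-60,0,-60,0,0,0]]'
python3 -c "
from h import *
plan((.375,.1,.25),0)
snap('scene','s10',(150,80,330,240),4);snap('top','t10',(100,140,240,270),5)"
```

```text
t: 14.3
eef_pos: [0.4587, 0.371, 0.1652]
tool_rot: [[-0.007, -0.385, 0.923], [-0.004, 0.923, 0.385], [-1.0, -0.001, -0.008]]
contact_force: [1.0, 0.4, -0.9]
grip_width: 0.0136
t 14.3 at [0.4587 0.371  0.1652] yaw 22.7 shift [ -83.1 -217.8 -182.3] rv [ 0.396 -0.008  0.002] F [ 1.   0.4 -0.9] w 0.0136
```

View pics/s10.png

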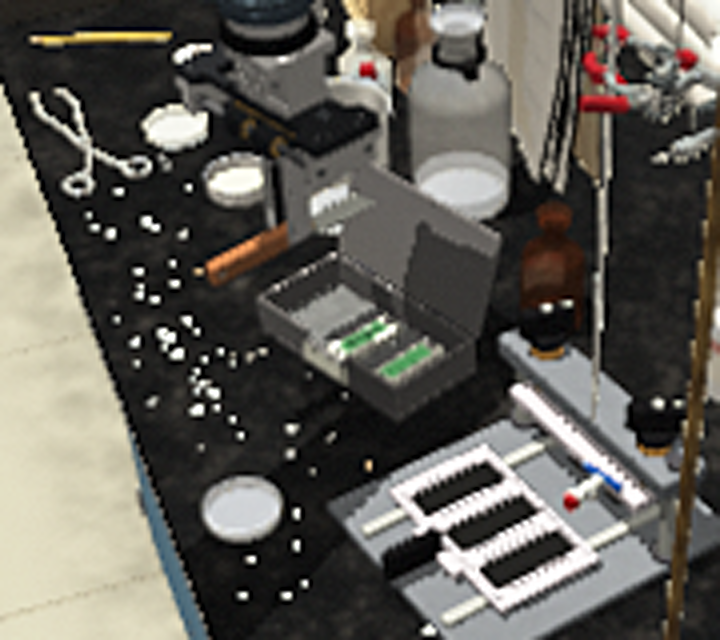

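View pics/t10.png

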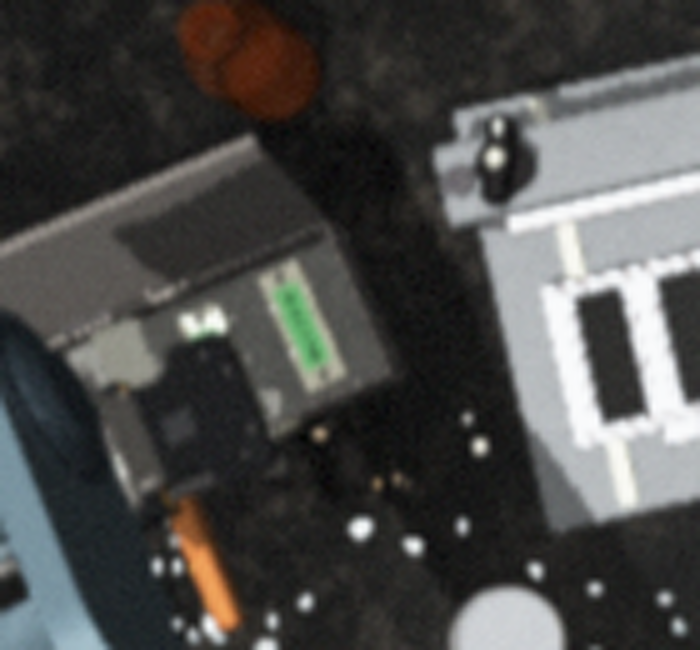

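```bash
python3 -m creep '[[-1,-17,-42,-37,0.06,0,0],[-1,-34,-84,-74,0.12,0,0],[-1,-50,-126,-110,0.2,0,0],[-1,-67,-170,-146,0.3,0,0],[-1,-83,-214,-182,0.396,0,0]]'
python3 -c "
from h import *
plan((.375,-.22,.25),-43.5)"
```

```text
t: 15.02
eef_pos: [0.3758, 0.1035, 0.2527]
tool_rot: [[0.002, 0.002, 1.0], [-0.0, 1.0, -0.002], [-1.0, -0.0, 0.002]]
contact_force: [1.2, -0.4, -0.5]
grip_width: 0.0136
t 15.03 at [0.3758 0.1035 0.2527] yaw -0.1 shift [   2.8 -323.5   -0.1] rv [ 0.757  0.002 -0.   ] F [ 1.2 -0.4 -0.5] w 0.0136
```

```bash
python3 -m creep '[[-1,2,-62,-3,0.15,0,0],[-1,2,-124,-3,0.3,0,0],[-1,2,-186,-3,0.45,0,0],[-1,2,-248,0,0.6,0,0],[-1,2,-310,0,0.757,0,0]]'
python3 -c "
from h import *
plan((.4732,-.4062,.10),-43.5)"
```

```text
t: 15.65
eef_pos: [0.376, -0.2077, 0.2503]
tool_rot: [[0.002, 0.691, 0.723], [-0.001, 0.723, -0.691], [-1.0, 0.0, 0.002]]
contact_force: [0.9, 0.6, -0.8]
grip_width: 0.0134
t 15.65 at [ 0.376  -0.2077  0.2503] yaw -43.7 shift [150.7 -76.4 207.1] rv [-0.004  0.002 -0.   ] F [ 0.9  0.6 -0.8] w 0.0134
```

```bash
python3 -m creep '[[-1,10,-35,48,-0.004,0,0],[-1,40,-65,95,-0.004,0,0],[-1,80,-76,145,-0.004,0,0],[-1,120,-76,185,-0.004,0,0],[-1,150,-76,207,-0.004,0,0]]'
python3 -c "
from h import *
plan((.4732,-.4062,.018),-43.5);snap('wrist','w11')"
```

```text
t: 16.27
eef_pos: [0.475, -0.4038, 0.0972]
tool_rot: [[-0.001, 0.684, 0.729], [0.001, 0.729, -0.684], [-1.0, 0.0, -0.001]]
contact_force: [-0.2, 0.2, -0.1]
grip_width: 0.0131
t 16.27 at [ 0.475  -0.4038  0.0972] yaw -43.2 shift [79.2 -3.   0.5] rv [ 0.006 -0.001 -0.   ] F [-0.2  0.2 -0.1] w 0.0131
```

View pics/w11.png

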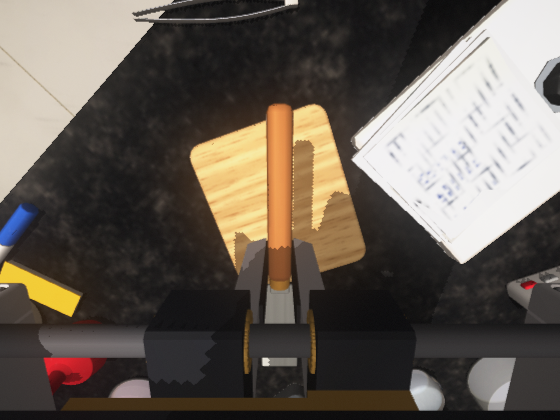

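```bash
python3 -m creep '[[-1,40,-3,0,0,0,0],[-1,65,-3,0,0,0,0],[-1,74,-3,0,0,0,0],[-1,77,-3,0,0,0,0],[-1,78,-3,0,0,0,0]]'
python3 -c "
from h import *
plan((.4732,-.4062,.017),-43.5)"
```

```text
t: 16.95
eef_pos: [0.473, -0.4053, 0.0233]
tool_rot: [[0.001, 0.684, 0.73], [-0.002, 0.73, -0.684], [-1.0, -0.0, 0.002]]
contact_force: [0.1, 0.4, -0.9]
grip_width: 0.0133
t 16.95 at [ 0.473  -0.4053  0.0233] yaw -43.1 shift [ 6.3 -0.5  0.8] rv [0.007 0.002 0.   ] F [ 0.1  0.4 -0.9] w 0.0133
```

```bash
python3 -m creep '[[-1,3,0,0,0,0,0],[-1,4,0,0,0,0,0],[-1,4,0,0,0,0,0]]'
python3 -c "
from h import *
plan((.4732,-.4062,.017),-43.5)"
```

```text
t: 17.32
eef_pos: [0.4724, -0.4046, 0.0181]
tool_rot: [[0.0, 0.684, 0.73], [-0.0, 0.73, -0.684], [-1.0, -0.0, 0.0]]
contact_force: [-0.1, 0.1, -0.9]
grip_width: 0.0131
t 17.32 at [ 0.4724 -0.4046  0.0181] yaw -43.1 shift [ 1.1 -0.6  1.7] rv [0.006 0.    0.   ] F [-0.1  0.1 -0.9] w 0.0131
```

```bash
python3 -m creep '[[-1,1,0,0,0,0,0],[-1,1.5,0,0,0,0,0],[-1,1.5,0,0,0,0,0]]'
python3 -c "
from h import *
plan((.4732,-.4062,.017),-43.5)"
```

```text
t: 17.7
eef_pos: [0.4725, -0.4048, 0.0175]
tool_rot: [[-0.0, 0.684, 0.73], [0.0, 0.73, -0.684], [-1.0, -0.0, -0.0]]
contact_force: [-1.8, 2.0, 5.7]
grip_width: 0.0137
t 17.7 at [ 0.4725 -0.4048  0.0175] yaw -43.1 shift [ 0.5 -0.6  1.5] rv [ 0.007 -0.     0.   ] F [-1.8  2.   5.7] w 0.0137
```

Contact with the board; release gently and rise.

```bash
python3 -m creep '[[-0.6,0,0,0,0,0,0],[-0.4,0,0,0,0,0,0],[-0.3,0,0,0,0,0,0],[-0.2,-10,0,0,0,0,0],[-0.2,-40,0,0,0,0,0]]' 20
python3 -m creep '[[0,-50,0,0,0,0,0],[0,-100,0,0,0,0,0],[0,-150,0,0,0,0,0],[0,-190,0,0,0,0,0]]'
python3 -c "
from h import *
plan((.37,-.2,.25),-20);snap('wrist','w12')"
```

```text
t: 18.32
eef_pos: [0.4714, -0.4035, 0.0556]
tool_rot: [[-0.002, 0.684, 0.73], [0.003, 0.73, -0.684], [-1.0, 0.0, -0.004]]
contact_force: [-0.2, -0.3, 0.9]
grip_width: 0.0377
t: 18.82
eef_pos: [0.4726, -0.4049, 0.2499]
tool_rot: [[0.002, 0.684, 0.73], [-0.002, 0.73, -0.684], [-1.0, -0.0, 0.003]]
contact_force: [0.3, -1.1, -1.1]
grip_width: 0.0471
t 18.82 at [ 0.4726 -0.4049  0.2499] yaw -43.1 shift [  -0.8   79.4 -215. ] rv [-0.404  0.003  0.001] F [ 0.3 -1.1 -1.1] w 0.0471
```

View pics/w12.png

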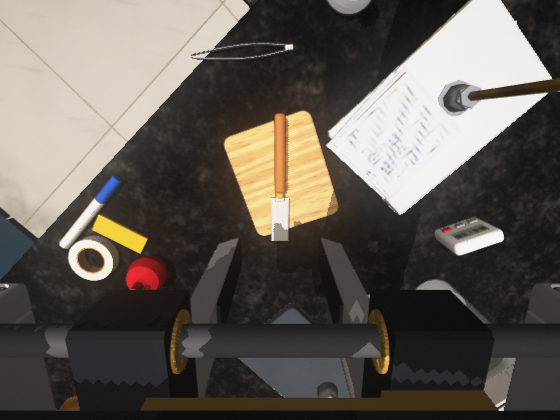

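```bash
python3 -m creep '[[0,0,5,-55,-0.05,0,0],[0,0,15,-110,-0.15,0,0],[0,0,40,-160,-0.25,0,0],[0,0,62,-190,-0.33,0,0],[0,0,79,-215,-0.404,0,0]]'
python3 -c "
from h import *
plan((.38,.1,.25),0)"
```

```text
t: 19.5
eef_pos: [0.369, -0.1986, 0.2467]
tool_rot: [[0.001, 0.339, 0.941], [-0.001, 0.941, -0.339], [-1.0, -0.0, 0.001]]
contact_force: [0.4, -0.2, -0.4]
grip_width: 0.0471
t 19.5 at [ 0.369  -0.1986  0.2467] yaw -19.8 shift [ -3.5 284.6 -90.9] rv [-0.346  0.001  0.001] F [ 0.4 -0.2 -0.4] w 0.0471
```

```bash
python3 -m creep '[[0,-5,57,-18,-0.07,0,0],[0,-10,114,-36,-0.14,0,0],[0,-15,171,-54,-0.21,0,0],[0,-20,228,-72,-0.28,0,0],[0,-25,285,-91,-0.346,0,0]]'
python3 -c "
from h import *
plan((.52,.37,.28),22.9)"
```

```text
t: 20.12
eef_pos: [0.3811, 0.1009, 0.2722]
tool_rot: [[0.002, 0.001, 1.0], [-0.0, 1.0, -0.001], [-1.0, -0.0, 0.002]]
contact_force: [1.0, 0.0, 0.3]
grip_width: 0.047
t 20.12 at [0.3811 0.1009 0.2722] yaw -0.0 shift [ -7.6 269.2 138.7] rv [-0.4    0.002  0.001] F [1.  0.  0.3] w 0.047
```

```bash
python3 -m creep '[[0,-7,54,28,-0.08,0,0],[0,-7,108,56,-0.16,0,0],[0,-7,162,83,-0.24,0,0],[0,-7,216,111,-0.32,0,0],[0,-7,269,139,-0.4,0,0]]'
python3 -m creep '[[0,0,0,0,0,0,0],[0,0,0,0,0,0,0]]'
python3 -c "
from h import *
plan((.52,.37,.28),22.9);snap('wrist','w13');snap('wrist','w13z',(170,100,400,290),3)"
```

```text
t: 20.75
eef_pos: [0.5217, 0.3697, 0.2786]
tool_rot: [[0.001, -0.39, 0.921], [0.0, 0.921, 0.39], [-1.0, -0.0, 0.001]]
contact_force: [0.8, -0.5, 0.0]
grip_width: 0.0471
t: 21.0
eef_pos: [0.5208, 0.3673, 0.2784]
tool_rot: [[-0.0, -0.387, 0.922], [-0.0, 0.922, 0.387], [-1.0, -0.0, -0.001]]
contact_force: [-0.2, 0.2, 1.1]
grip_width: 0.047
t 21.0 at [0.5208 0.3673 0.2784] yaw 22.7 shift [-1.6  2.8  0.3] rv [-0.003 -0.001  0.   ] F [-0.2  0.2  1.1] w 0.047
```

View pics/w13.png

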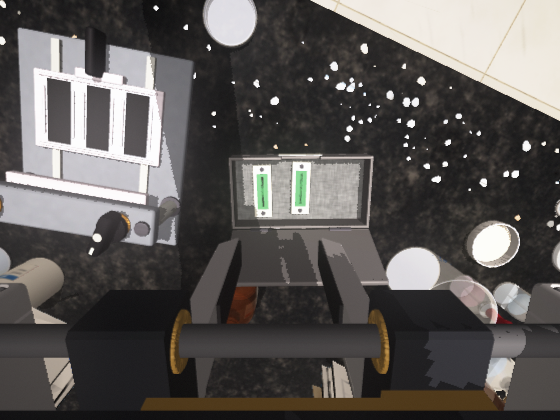

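View pics/w13z.png

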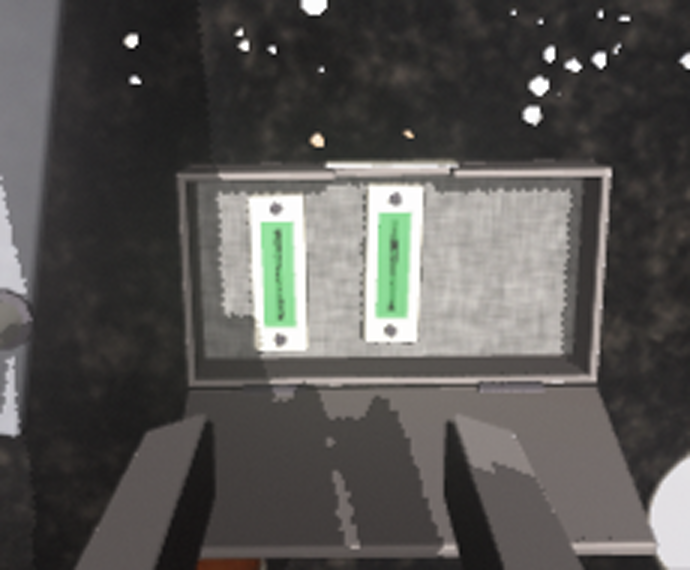

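```bash
python3 -c "
from h import *
c=optics.camera_info('wrist')
f=lambda q,z:p2w('wrist',(170+(q[0]-1)/3,100+(q[1]-1)/3),z,c)[:2]
for nm,C in [('R',[(249,196),(302,196),(257,351),(307,350)]),('M',[(369,185),(422,185),(365,342),(413,342)])]:
  a,b,e,g=[f(q,.0155) for q in C]
  fr=(a+b)/2; bk=(e+g)/2; d=bk-fr
  print(nm,'ctr',(fr+bk)/2,'len',np.linalg.norm(d),'yaw',np.degrees(np.arctan2(d[1],d[0])),'wid',np.linalg.norm(a-b),np.linalg.norm(e-g))
K=[f(q,.038) for q in [(178,172),(612,170),(190,385),(602,382)]]
print(np.array(K),np.mean(K,0)); d=(K[2]+K[3]-K[0]-K[1])/2; print(np.linalg.norm(d),np.degrees(np.arctan2(d[1],d[0])),np.linalg.norm(K[0]-K[1]))
"
```

```text
R ctr [0.5481 0.3525] len 0.07589969505269542 yaw 24.235983396224622 wid 0.0249028162300421 0.02457407575564851
M ctr [0.5227 0.4009] len 0.0766936916183747 yaw 21.38321155475324 wid 0.024828946069990754 0.023523346483620144
[[0.517  0.2931]
 [0.442  0.4702]
 [0.6084 0.3329]
 [0.5322 0.5113]] [0.5249 0.4019]
0.09938592754954455 24.017365321906546 0.1922699511107299
```

```bash
python3 -c "
from h import *
plan((.5481,.3525,.05),24.2)"
```

```text
t 21.1 at [0.5209 0.3667 0.2793] yaw 22.7 shift [229.3 -23.5  19.4] rv [-0.026  0.001  0.   ] F [0.3 0.1 1.2] w 0.0467
```

```bash
python3 -m creep '[[-0.19,55,-20,15,-0.026,0,0],[-0.19,110,-23,19,-0.026,0,0],[-0.19,165,-23,19,-0.026,0,0],[-0.19,210,-23,19,-0.026,0,0],[-0.19,225,-23,19,-0.026,0,0]]'
python3 -m creep '[[-0.19,0,0,0,0,0,0]]'
python3 -c "
from h import *
plan((.5481,.3525,.008),24.2);snap('wrist','w14');snap('scene','s14',(170,80,330,200),5)"
```

```text
t: 21.72
eef_pos: [0.5457, 0.352, 0.0513]
tool_rot: [[-0.004, -0.409, 0.912], [-0.002, 0.912, 0.409], [-1.0, 0.0, -0.004]]
contact_force: [0.1, 1.2, 0.9]
grip_width: 0.0381
t: 21.85
eef_pos: [0.5477, 0.3533, 0.0542]
tool_rot: [[0.0, -0.41, 0.912], [0.0, 0.912, 0.41], [-1.0, -0.0, 0.0]]
contact_force: [0.4, 0.0, 0.1]
grip_width: 0.038
t 21.85 at [0.5477 0.3533 0.0542] yaw 24.2 shift [46.2 -0.9  0.1] rv [0. 0. 0.] F [0.4 0.  0.1] w 0.038
```

View pics/w14.png

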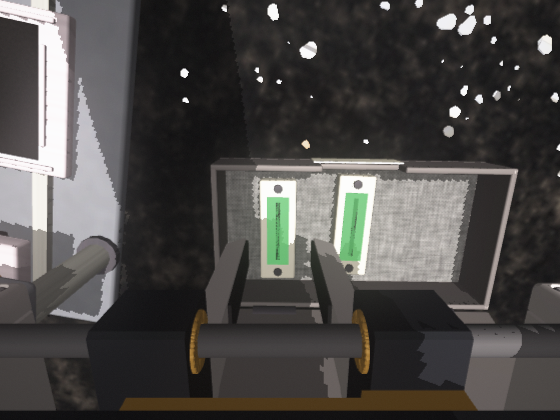

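View pics/s14.png

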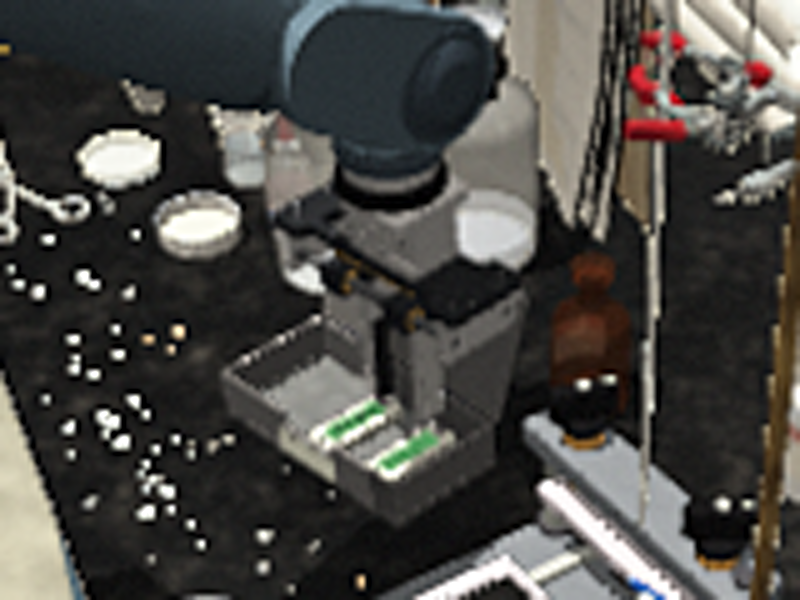

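```bash
python3 -m creep '[[-0.19,20,-1,0,0,0,0],[-0.19,35,-1,0,0,0,0],[-0.19,42,-1,0,0,0,0],[-0.19,45,-1,0,0,0,0],[-0.19,45,-1,0,0,0,0]]'
python3 -m creep '[[-0.5,0,0,0,0,0,0],[-0.6,0,0,0,0,0,0],[-0.7,0,0,0,0,0,0],[-0.8,0,0,0,0,0,0],[-0.8,0,0,0,0,0,0]]' 25
python3 -c "
from h import *
plan((.5481,.3525,.008),24.2);snap('wrist','w15')"
```

```text
t: 22.58
eef_pos: [0.548, 0.3529, 0.0083]
tool_rot: [[-0.0, -0.411, 0.912], [-0.0, 0.912, 0.411], [-1.0, 0.0, -0.0]]
contact_force: [-0.7, 0.5, -0.6]
grip_width: 0.0381
t: 23.2
eef_pos: [0.5483, 0.353, 0.009]
tool_rot: [[0.001, -0.411, 0.912], [0.0, 0.912, 0.411], [-1.0, -0.0, 0.001]]
contact_force: [-0.1, 0.4, 3.4]
grip_width: 0.0253
t 23.2 at [0.5483 0.353  0.009 ] yaw 24.2 shift [ 1.  -0.4 -0.4] rv [0.001 0.001 0.   ] F [-0.1  0.4  3.4] w 0.0253
```

View pics/w15.png

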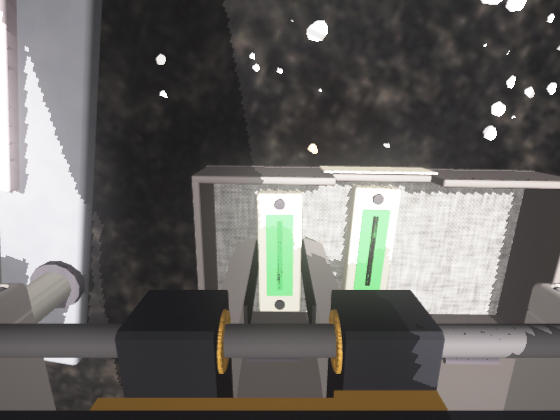

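```bash
python3 -m creep '[[-0.8,-20,0,0,0,0,0],[-0.8,-60,0,0,0,0,0],[-0.8,-110,0,0,0,0,0],[-0.8,-160,0,0,0,0,0],[-0.8,-190,0,0,0,0,0]]'
python3 -c "
from h import *
plan((.50,.1,.20),12.9)"
```

```text
t: 23.88
eef_pos: [0.5487, 0.3533, 0.2029]
tool_rot: [[0.004, -0.411, 0.912], [0.002, 0.912, 0.411], [-1.0, -0.0, 0.005]]
contact_force: [0.1, 0.7, 0.3]
grip_width: 0.0256
t 23.88 at [0.5487 0.3533 0.2029] yaw 24.3 shift [   2.3 -210.9 -148.4] rv [ 0.198  0.005 -0.   ] F [0.1 0.7 0.3] w 0.0256
```

```bash
python3 -m creep '[[-0.8,0,-42,-35,0.05,0,0],[-0.8,0,-84,-70,0.1,0,0],[-0.8,0,-126,-100,0.15,0,0],[-0.8,0,-168,-130,0.198,0,0],[-0.8,0,-211,-148,0.198,0,0]]'
python3 -m creep '[[-0.8,0,0,0,0,0,0],[-0.8,0,0,0,0,0,0]]'
python3 -c "
from h import *
plan((.50,.1,.20),12.9);snap('wrist','w16');snap('wrist','w16z',(170,130,390,310),3);snap('top','t16',(100,120,300,270),4)"
```

```text
t: 24.5
eef_pos: [0.4987, 0.0983, 0.1993]
tool_rot: [[0.001, -0.223, 0.975], [-0.0, 0.975, 0.223], [-1.0, -0.0, 0.001]]
contact_force: [0.5, 0.0, -0.5]
grip_width: 0.0257
t: 24.75
eef_pos: [0.4996, 0.1, 0.199]
tool_rot: [[0.001, -0.223, 0.975], [0.0, 0.975, 0.223], [-1.0, 0.0, 0.001]]
contact_force: [0.8, 1.0, 0.4]
grip_width: 0.0257
t 24.75 at [0.4996 0.1    0.199 ] yaw 12.9 shift [-0.9 -0.1  0.4] rv [-0.     0.001 -0.   ] F [0.8 1.  0.4] w 0.0257
```

View pics/w16.png

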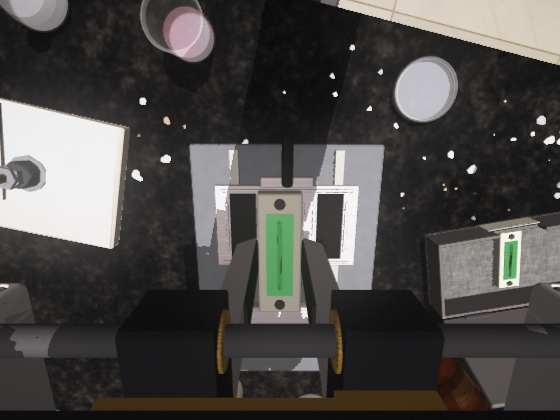

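View pics/t16.png

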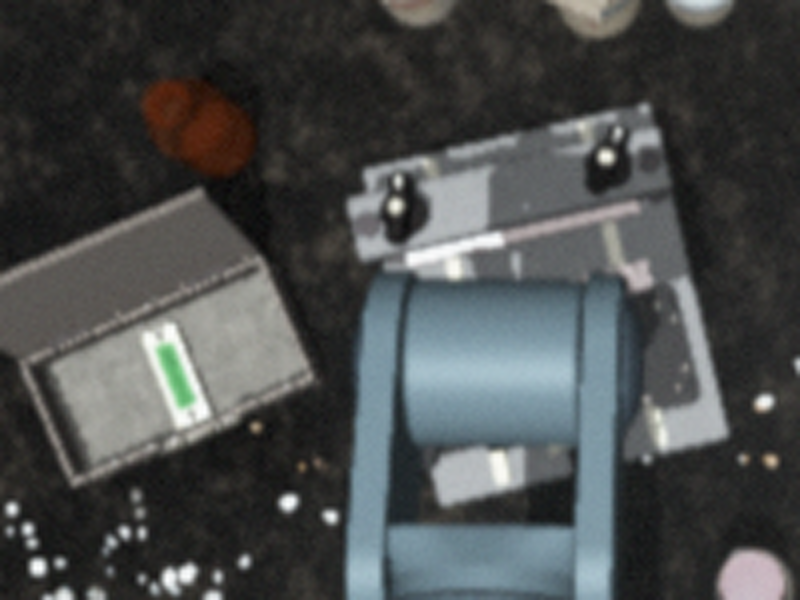

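View pics/w16z.png

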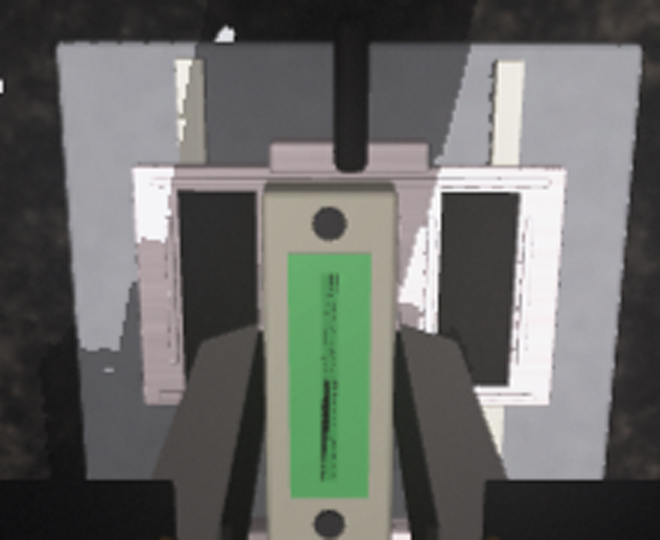

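```bash
python3 -c "
from h import *
c=optics.camera_info('wrist')
f=lambda q,z:p2w('wrist',(170+(q[0]-1)/3,130+(q[1]-1)/3),z,c)[:2]
def rect(nm,C,z):
  a,b,e,g=[f(q,z) for q in C]; fr=(a+b)/2; bk=(e+g)/2; d=bk-fr; s=(a+e-b-g)/2
  print(nm,'ctr',(fr+bk)/2,'len',np.linalg.norm(d),'yaw',np.degrees(np.arctan2(d[1],d[0])),'wid',np.linalg.norm(s),'yawlat',np.degrees(np.arctan2(s[1],s[0])))
rect('n0',[(442,192),(520,192),(437,384),(510,385)],.028)
rect('tray',[(133,167),(566,168),(145,404),(550,404)],.0306)
rect('base?',[(57,43),(640,43),(85,480),(605,480)],.014)
z=.199-.0045+.0115
print('cell front', f((330,185),z)); o=get_obs(); R=np.array(o['tool_rot']);p=np.array(o['eef_pos'])
print(R.T@(np.r_[f((330,185),z),z]-p))
for q in [(330,223),(330,523)]: print('hole',R.T@(np.r_[f(q,z),z]-p))
"
```

```text
n0 ctr [0.5267 0.167 ] len 0.07946414304664047 yaw 13.261355657272198 wid 0.0295726656832618 yawlat -77.44150593348272
tray ctr [0.5367 0.1175] len 0.09679377119997333 yaw 12.841960877102363 wid 0.16273611244808958 yawlat -77.08536258896044
base? ctr [0.5363 0.117 ] len 0.1852300908579029 yaw 12.842061691911638 wid 0.22286363954585384 yawlat -77.01765327823342
cell front [0.4605 0.0922]
[-0.0074  0.0005 -0.04  ]
hole [-0.0074  0.0005 -0.0326]
hole [-0.0074  0.0005  0.0319]
```

```bash
python3 -c "
from h import *
plan((.5265,.167,.065),12.9)"
```

```text
t 24.9 at [0.4995 0.1007 0.1986] yaw 13.0 shift [133.6  58.5  41.2] rv [ 0.002 -0.    -0.   ] F [-0.2  0.2 -1.9] w 0.0258
```

```bash
python3 -m creep '[[-0.8,10,30,20,0.002,0,0],[-0.8,35,58,41,0.002,0,0],[-0.8,85,58,41,0.002,0,0],[-0.8,120,58.5,41,0.002,0,0],[-0.8,134,58.5,41,0.002,0,0]]'
python3 -m creep '[[-0.8,0,0,0,0,0,0],[-0.8,0,0,0,0,0,0]]'
python3 -c "
from h import *
plan((.5265,.167,.0335),12.9);snap('wrist','w17');snap('scene','s17',(200,130,360,250),5)"
```

```text
t: 25.52
eef_pos: [0.5247, 0.1667, 0.062]
tool_rot: [[-0.004, -0.223, 0.975], [-0.0, 0.975, 0.223], [-1.0, 0.001, -0.004]]
contact_force: [-0.5, 0.1, 0.1]
grip_width: 0.0255
t: 25.78
eef_pos: [0.5279, 0.1661, 0.0663]
tool_rot: [[0.003, -0.222, 0.975], [0.0, 0.975, 0.222], [-1.0, -0.0, 0.003]]
contact_force: [-0.4, 0.4, 0.3]
grip_width: 0.0256
t 25.77 at [0.5279 0.1661 0.0663] yaw 12.8 shift [32.8  1.2 -1.3] rv [-0.002  0.003  0.   ] F [-0.4  0.4  0.3] w 0.0256
```

View pics/w17.png

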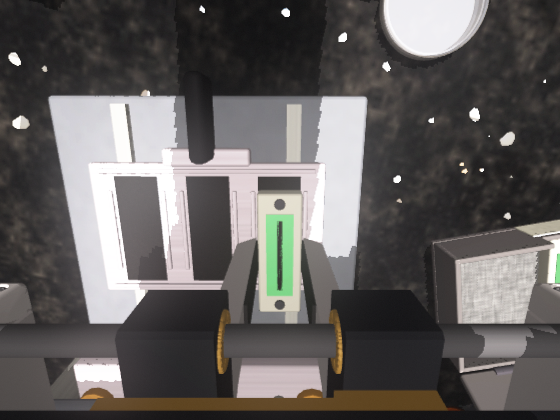

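View pics/s17.png

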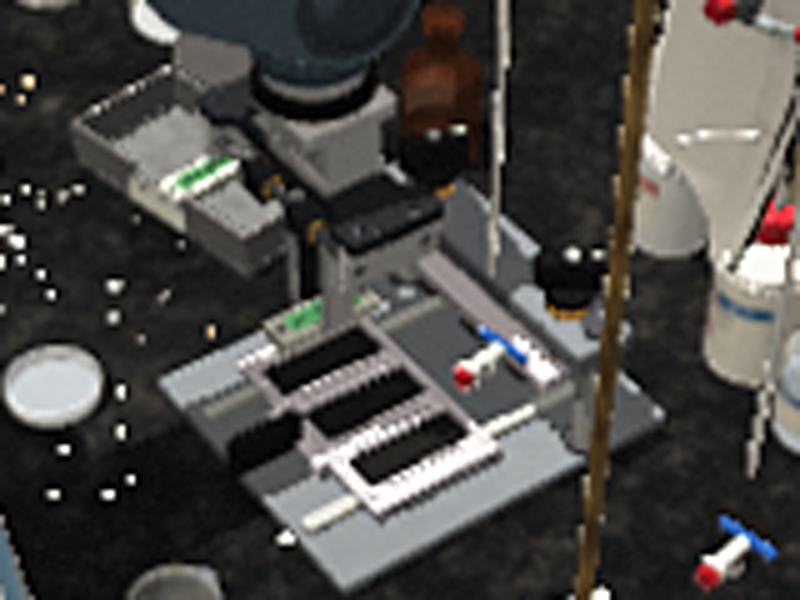

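```bash
python3 -c "
from h import *
snap('wrist','w17z',(90,150,340,320),3)
c=optics.camera_info('wrist');plan((.5265,.167,.0335),12.9)
print([w2p('wrist',[*q,.028],c) for q in [(.5265,.167),(.5378,.1182),(.549,.0695)]])"
```

```text
t 25.93 at [0.5277 0.1659 0.066 ] yaw 12.8 shift [32.5  1.3 -1. ] rv [-0.002  0.003  0.   ] F [-0.3  0.4 -0.3] w 0.0254
[array([280.6808, 230.016 ]), array([212.5525, 230.3076]), array([144.6077, 230.5022])]
```

View pics/w17z.png

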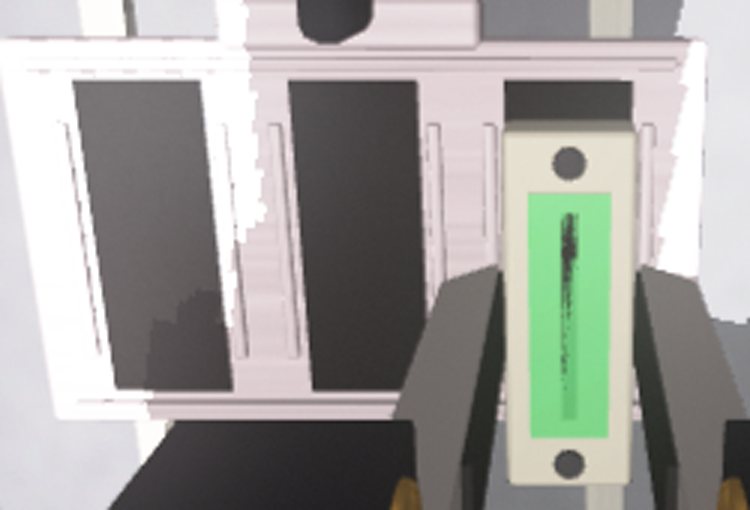

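```bash
python3 -c "
from h import *
c=optics.camera_info('wrist')
f=lambda q,z=.028:p2w('wrist',(90+(q[0]-1)/3,150+(q[1]-1)/3),z,c)[:2]
C=[f(q) for q in [(74,80),(201,80),(116,390),(232,390)]]; m2=np.mean(C,0); print(m2,np.linalg.norm(C[0]-C[2]),np.linalg.norm(C[0]-C[1]))
n0f=(f((505,80))+f((633,80)))/2; n1f=(f((289,80))+f((415,80)))/2;n2f=(C[0]+C[1])/2
print(n0f,n1f,n2f,(n0f-n2f), np.degrees(np.arctan2(*(n0f-n2f)[::-1])))
x=np.array([np.cos(np.radians(12.9)),np.sin(np.radians(12.9))]); print(n0f+x*.0395, (m2-n2f)@x)
"
```

```text
[0.5494 0.0675] 0.08026985982476895 0.029681180758888745
[0.4879 0.1572] [0.4991 0.1078] [0.5102 0.0589] [-0.0223  0.0984] 102.77902429333528
[0.5264 0.166 ] 0.04013391244343591
```

```bash
python3 -m creep '[[-0.8,15,0,-1,0,0,0],[-0.8,25,0,-1,0,0,0],[-0.8,29,0.3,-1,0,0,0],[-0.8,31,0.3,-1,0,0,0],[-0.8,31,0.3,-1,0,0,0]]'
python3 -c "
from h import *
plan((.5268,.1663,.0325),12.9)"
```

```text
t: 26.55
eef_pos: [0.5257, 0.166, 0.0335]
tool_rot: [[0.0, -0.221, 0.975], [0.0, 0.975, 0.221], [-1.0, -0.0, 0.0]]
contact_force: [-0.2, -0.4, -0.6]
grip_width: 0.0256
t 26.55 at [0.5257 0.166  0.0335] yaw 12.8 shift [1.  0.1 1.2] rv [-0.002  0.     0.   ] F [-0.2 -0.4 -0.6] w 0.0256
```

```bash
python3 -m creep '[[-0.8,1,0,0.5,0,0,0],[-0.8,1,0,1,0,0,0],[-0.8,1,0,1,0,0,0]]'
python3 -c "
from h import *
plan((.5268,.1663,.0325),12.9)"
```

```text
t: 26.92
eef_pos: [0.5268, 0.1662, 0.033]
tool_rot: [[0.001, -0.221, 0.975], [-0.0, 0.975, 0.221], [-1.0, -0.0, 0.001]]
contact_force: [-1.9, -0.2, 3.9]
grip_width: 0.0257
t 26.93 at [0.5268 0.1662 0.033 ] yaw 12.8 shift [0.5 0.1 0. ] rv [-0.002  0.001  0.   ] F [-1.9 -0.2  3.9] w 0.0257
```

Touching down. Release to ~38 mm and rise.

```bash
python3 -m creep '[[-0.4,0,0,0,0,0,0],[-0.3,0,0,0,0,0,0],[-0.22,0,0,0,0,0,0],[-0.19,0,0,0,0,0,0],[-0.19,-15,0,0,0,0,0]]'
python3 -m creep '[[-0.19,-40,0,0,0,0,0],[-0.19,-80,0,0,0,0,0],[-0.19,-120,0,-10,0,0,0],[-0.19,-150,0,-20,0,0,0],[-0.19,-150,0,-20,0,0,0]]'
python3 -c "
from h import *
plan((.5227,.4009,.20),21.4);snap('wrist','w18',(150,100,430,310),2.5)"
```

```text
t: 27.55
eef_pos: [0.5253, 0.166, 0.0468]
tool_rot: [[-0.003, -0.221, 0.975], [-0.0, 0.975, 0.221], [-1.0, 0.0, -0.003]]
contact_force: [0.0, 0.3, -0.2]
grip_width: 0.0385
t: 28.18
eef_pos: [0.5086, 0.1619, 0.2011]
tool_rot: [[0.007, -0.221, 0.975], [0.001, 0.975, 0.221], [-1.0, -0.001, 0.007]]
contact_force: [0.5, 0.4, -0.7]
grip_width: 0.0377
t 28.18 at [0.5086 0.1619 0.2011] yaw 12.8 shift [  1.4 229.9  66.7] rv [-0.15   0.007  0.001] F [ 0.5  0.4 -0.7] w 0.0377
```

View pics/w18.png

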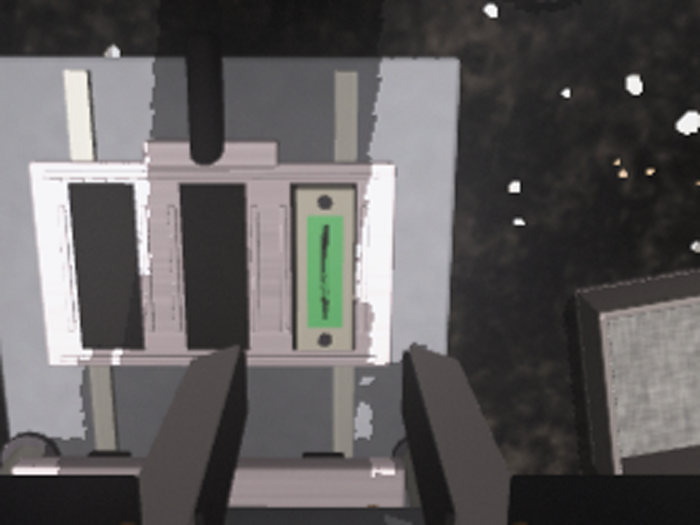

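```bash
python3 -m creep '[[-0.19,-10,50,10,-0.03,0,0],[-0.19,-10,100,24,-0.06,0,0],[-0.19,-10,150,40,-0.1,0,0],[-0.19,-5,200,56,-0.13,0,0],[-0.19,1,230,67,-0.15,0,0]]'
python3 -m creep '[[-0.19,0,0,0,0,0,0],[-0.19,0,0,0,0,0,0]]'
python3 -c "
from h import *
plan((.5227,.4009,.054),21.4)"
```

```text
t: 28.85
eef_pos: [0.5205, 0.4028, 0.1937]
tool_rot: [[-0.003, -0.367, 0.93], [-0.001, 0.93, 0.367], [-1.0, -0.0, -0.003]]
contact_force: [0.6, -0.6, 0.6]
grip_width: 0.0379
t: 29.1
eef_pos: [0.521, 0.4, 0.1949]
tool_rot: [[-0.002, -0.364, 0.931], [-0.001, 0.931, 0.364], [-1.0, -0.001, -0.003]]
contact_force: [-0.6, -0.2, -0.1]
grip_width: 0.038
t 29.1 at [0.521  0.4    0.1949] yaw 21.4 shift [140.9   0.3   2.3] rv [-0.001 -0.003  0.001] F [-0.6 -0.2 -0.1] w 0.038
```

```bash
python3 -m creep '[[-0.19,50,0,2,0,0,0],[-0.19,100,0,2,0,0,0],[-0.19,130,0,2,0,0,0],[-0.19,141,0,2,0,0,0],[-0.19,141,0,2,0,0,0]]'
python3 -c "
from h import *
plan((.5227,.4009,.0085),21.4);snap('wrist','w19')"
```

```text
t: 29.72
eef_pos: [0.5235, 0.4009, 0.0556]
tool_rot: [[-0.0, -0.364, 0.932], [-0.0, 0.932, 0.364], [-1.0, -0.0, -0.0]]
contact_force: [0.3, 0.6, -0.4]
grip_width: 0.0379
t 29.73 at [0.5235 0.4009 0.0556] yaw 21.3 shift [47.1  0.3 -0.7] rv [-0.001 -0.     0.   ] F [ 0.3  0.6 -0.4] w 0.0379
```

View pics/w19.png

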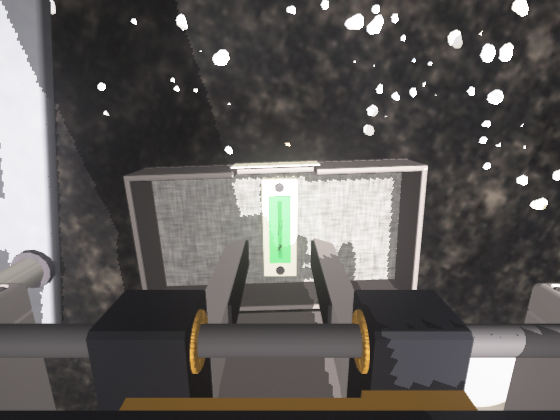

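```bash
python3 -m creep '[[-0.19,20,0,-0.5,0,0,0],[-0.19,35,0,-0.5,0,0,0],[-0.19,44,0,-0.5,0,0,0],[-0.19,46.5,0,-0.5,0,0,0],[-0.19,46.5,0,-0.5,0,0,0]]'
python3 -m creep '[[-0.5,0,0,0,0,0,0],[-0.6,0,0,0,0,0,0],[-0.7,0,0,0,0,0,0],[-0.8,0,0,0,0,0,0],[-0.8,0,0,0,0,0,0]]' 25
python3 -m creep '[[-0.8,-20,0,0,0,0,0],[-0.8,-60,0,0,0,0,0],[-0.8,-110,0,0,0,0,0],[-0.8,-150,0,0,0,0,0],[-0.8,-190,0,0,0,0,0]]'
python3 -c "
from h import *
plan((.535,.02,.20),12.9)"
```

```text
t: 30.4
eef_pos: [0.5229, 0.4015, 0.0089]
tool_rot: [[0.0, -0.365, 0.931], [0.0, 0.931, 0.365], [-1.0, -0.0, 0.0]]
contact_force: [0.3, 0.0, 0.3]
grip_width: 0.0381
t: 31.02
eef_pos: [0.5232, 0.4016, 0.0096]
tool_rot: [[0.001, -0.365, 0.931], [0.0, 0.931, 0.365], [-1.0, 0.0, 0.001]]
contact_force: [0.2, 0.4, 3.3]
grip_width: 0.0254
t: 31.65
eef_pos: [0.5226, 0.4013, 0.2015]
tool_rot: [[0.001, -0.365, 0.931], [0.0, 0.931, 0.365], [-1.0, 0.0, 0.001]]
contact_force: [-0.0, 0.4, 0.2]
grip_width: 0.0259
t 31.65 at [0.5226 0.4013 0.2015] yaw 21.4 shift [   1.4 -359.6 -127.4] rv [ 0.148  0.001 -0.   ] F [-0.   0.4  0.2] w 0.0259
```

```bash
python3 -c "
from h import *
plan((.535,.065,.20),12.9)"; python3 -m creep '[[-0.8,0,-55,-25,0.03,0,0],[-0.8,0,-110,-50,0.06,0,0],[-0.8,0,-165,-75,0.09,0,0],[-0.8,0,-220,-95,0.12,0,0],[-0.8,0,-275,-108,0.148,0,0]]'
python3 -c "
from h import *
plan((.5486,.068,.09),12.9)"
```

```text
t 31.65 at [0.5226 0.4013 0.2015] yaw 21.4 shift [   1.4 -317.7 -111. ] rv [ 0.148  0.001 -0.   ] F [-0.   0.4  0.2] w 0.0259
t: 32.28
eef_pos: [0.522, 0.1042, 0.2]
tool_rot: [[0.001, -0.223, 0.975], [-0.0, 0.975, 0.223], [-1.0, -0.0, 0.001]]
contact_force: [1.3, 0.2, 1.0]
grip_width: 0.0256
t 32.27 at [0.522  0.1042 0.2   ] yaw 12.9 shift [110.1 -41.2  17.8] rv [-0.001  0.001  0.   ] F [1.3 0.2 1. ] w 0.0256
```

```bash
python3 -m creep '[[-0.8,10,-25,10,0,0,0],[-0.8,40,-41,18,0,0,0],[-0.8,80,-41,18,0,0,0],[-0.8,120,-41,18,0,0,0],[-0.8,134,-41,18,0,0,0]]'
python3 -m creep '[[-0.8,0,0,0,0,0,0],[-0.8,0,0,0,0,0,0]]'
python3 -c "
from h import *
plan((.5486,.068,.0335),12.9);snap('wrist','w20',(200,130,450,310),3)
c=optics.camera_info('wrist'); plan((.5486,.068,.0335),12.9)"
```

```text
t: 32.9
eef_pos: [0.5474, 0.0701, 0.0631]
tool_rot: [[-0.004, -0.223, 0.975], [0.0, 0.975, 0.223], [-1.0, 0.001, -0.004]]
contact_force: [0.0, 0.1, -0.7]
grip_width: 0.0257
t: 33.15
eef_pos: [0.5506, 0.07, 0.067]
tool_rot: [[0.003, -0.223, 0.975], [-0.0, 0.975, 0.223], [-1.0, -0.001, 0.003]]
contact_force: [-0.8, -0.9, 0.4]
grip_width: 0.0256
t 33.15 at [0.5506 0.07   0.067 ] yaw 12.9 shift [33.5 -1.4 -2.5] rv [0.    0.003 0.001] F [-0.8 -0.9  0.4] w 0.0256
t 33.2 at [0.5507 0.07   0.0671] yaw 12.9 shift [33.6 -1.4 -2.6] rv [0.    0.003 0.001] F [ 0.4 -0.1 -1. ] w 0.0254
```

View pics/w20.png

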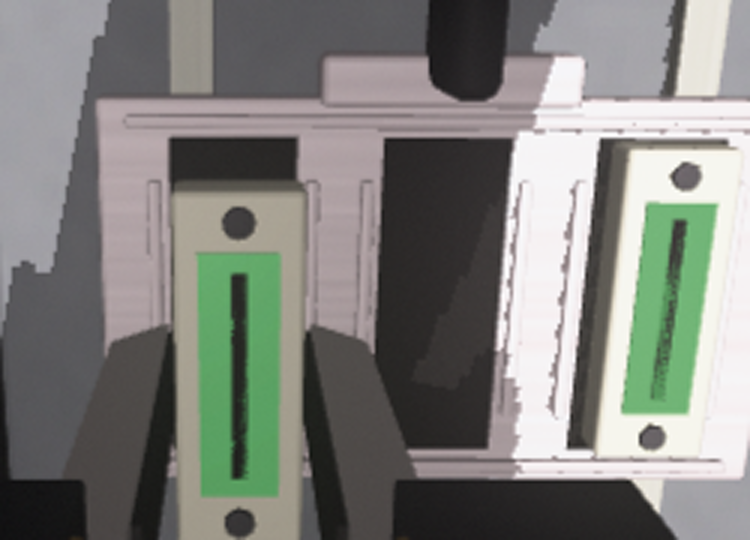

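```bash
python3 -c "
from h import *
c=optics.camera_info('wrist')
f=lambda q,z=.028:p2w('wrist',(200+(q[0]-1)/3,130+(q[1]-1)/3),z,c)[:2]
a=np.radians(12.9);x=np.array([np.cos(a),np.sin(a)]);y=np.array([-np.sin(a),np.cos(a)])
n2=(f((171,138))+f((297,138)))/2+x*.040
n1=np.mean([f(q) for q in [(385,138),(513,138),(377,448),(490,448)]],0)
print(n2,n1,n1-.05*y)
o=get_obs();R=np.array(o['tool_rot']);p=np.array(o['eef_pos']);z=p[2]-.0045+.0115
for q in [(239,223),(239,523)]: print('hole',R.T@(np.r_[f(q,z),z]-p))
"
```

```text
[0.5499 0.0689] [0.5388 0.1185] [0.55   0.0698]
hole [-0.0071  0.0003 -0.0325]
hole [-0.0069  0.0003  0.0322]
```

```bash
python3 -m creep '[[-0.8,15,-0.7,-1,0,0,0],[-0.8,25,-0.7,-1,0,0,0],[-0.8,30,-0.7,-1,0,0,0],[-0.8,32,-0.7,-1,0,0,0],[-0.8,32,-0.7,-1,0,0,0]]'
python3 -c "
from h import *
plan((.5496,.069,.0325),12.9)"
```

```text
t: 33.83
eef_pos: [0.549, 0.0694, 0.0335]
tool_rot: [[0.001, -0.223, 0.975], [0.001, 0.975, 0.223], [-1.0, 0.0, 0.001]]
contact_force: [-1.0, 2.1, 4.3]
grip_width: 0.0251
t 33.83 at [0.549  0.0694 0.0335] yaw 12.9 shift [ 1.  -0.5  0.5] rv [-0.     0.001 -0.   ] F [-1.   2.1  4.3] w 0.0251
```

```bash
python3 -m creep '[[-0.4,0,0,0,0,0,0],[-0.3,0,0,0,0,0,0],[-0.22,0,0,0,0,0,0],[-0.19,0,0,0,0,0,0],[-0.19,-15,0,0,0,0,0]]'
python3 -m creep '[[-0.19,-40,0,0,0,0,0],[-0.19,-80,0,0,0,0,0],[-0.19,-120,0,-10,0,0,0],[-0.19,-150,0,-20,0,0,0],[-0.19,-150,0,-20,0,0,0]]'
python3 -c "
from h import *
snap('wrist','w21',(190,60,440,280),3)
c=optics.camera_info('wrist'); plan((.4567,.0998,.1),12.9)"
```

```text
t: 34.45
eef_pos: [0.5472, 0.0691, 0.0473]
tool_rot: [[-0.003, -0.223, 0.975], [0.0, 0.975, 0.223], [-1.0, 0.001, -0.003]]
contact_force: [0.1, 0.0, -0.2]
grip_width: 0.0383
t: 35.08
eef_pos: [0.5305, 0.0645, 0.2016]
tool_rot: [[0.007, -0.223, 0.975], [-0.001, 0.975, 0.223], [-1.0, -0.002, 0.007]]
contact_force: [-0.4, -0.7, 0.4]
grip_width: 0.0381
t 35.12 at [0.5295 0.0646 0.1992] yaw 12.9 shift [ 99.   50.7 -63.4] rv [-0.     0.003  0.001] F [-0.3 -0.6 -1.1] w 0.038
```

View pics/w21.png

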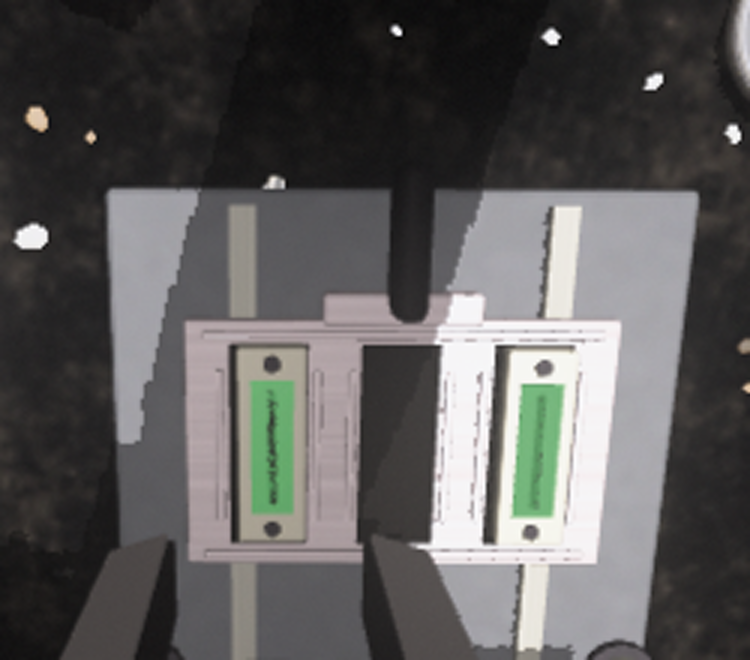

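```bash
python3 -c "
from h import *
plan((.4571,.0995,.06),12.9)"; python3 -m creep '[[-0.19,10,30,-40,0,0,0],[-0.19,40,51,-63,0,0,0],[-0.19,85,51,-63,0,0,0],[-0.19,125,51,-63,0,0,0],[-0.19,138,51,-63,0,0,0]]'
python3 -m creep '[[-0.19,0,0,0,0,0,0]]'
python3 -c "
from h import *
plan((.4571,.0995,.03),12.9)
snap('wrist','w22')"
```

```text
t 35.12 at [0.5295 0.0646 0.1992] yaw 12.9 shift [139.   50.3 -63.1] rv [-0.     0.003  0.001] F [-0.3 -0.6 -1.1] w 0.038
t: 35.75
eef_pos: [0.453, 0.1004, 0.0562]
tool_rot: [[-0.007, -0.223, 0.975], [0.0, 0.975, 0.223], [-1.0, 0.002, -0.007]]
contact_force: [-0.1, -0.1, -0.9]
grip_width: 0.0379
t: 35.88
eef_pos: [0.4554, 0.1003, 0.059]
tool_rot: [[-0.003, -0.223, 0.975], [0.0, 0.975, 0.223], [-1.0, 0.001, -0.003]]
contact_force: [0.1, -0.4, 0.3]
grip_width: 0.0376
t 35.88 at [0.4554 0.1003 0.059 ] yaw 12.9 shift [29.  -1.1  1.6] rv [-0.    -0.003 -0.001] F [ 0.1 -0.4  0.3] w 0.0376
```

View pics/w22.png

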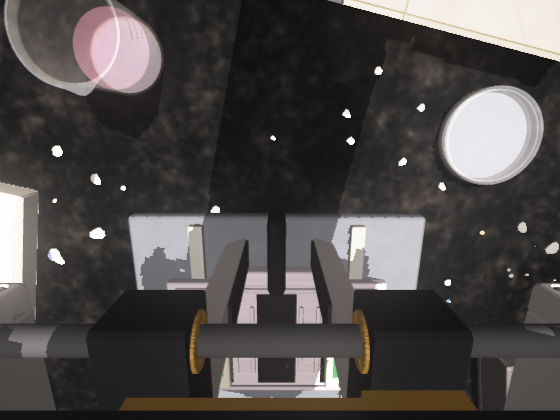

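Bar at column 277, between the fingers. Descend, close, then push home.

```bash
python3 -m creep '[[-0.19,12,-1,1,0,0,0],[-0.19,22,-1,1.5,0,0,0],[-0.3,28,-1,1.5,0,0,0],[-0.5,28,-1,1.5,0,0,0],[-0.7,28,-1,1.5,0,0,0]]' 12
python3 -m creep '[[-1,0,0,0,0,0,0],[-1,0,0,0,0,0,0],[-1,0,0,0,0,0,0]]'
python3 -c "
from h import *
plan((.4571,.0995,.03),12.9)"
```

```text
t: 36.55
eef_pos: [0.4579, 0.0996, 0.0321]
tool_rot: [[0.0, -0.223, 0.975], [-0.0, 0.975, 0.223], [-1.0, -0.0, 0.0]]
contact_force: [0.1, -0.5, -1.0]
grip_width: 0.017
t: 36.92
eef_pos: [0.4582, 0.0988, 0.0322]
tool_rot: [[0.001, -0.223, 0.975], [-0.002, 0.975, 0.223], [-1.0, -0.002, 0.001]]
contact_force: [0.7, -5.5, -0.7]
grip_width: 0.0118
t 36.92 at [0.4582 0.0988 0.0322] yaw 12.9 shift [ 2.2  0.9 -0.9] rv [0.    0.001 0.002] F [ 0.7 -5.5 -0.7] w 0.0118
```

```bash
python3 -m creep '[[-1,0,-0.7,8,0,0,0],[-1,0,-0.7,20,0,0,0],[-1,0,-0.7,34,0,0,0],[-1,0,-0.7,48,0,0,0],[-1,0,-0.7,62,0,0,0]]'
python3 -m creep '[[-1,0,0,12,0,0,0],[-1,0,0,22,0,0,0],[-1,0,0,30,0,0,0],[-1,0,0,36,0,0,0],[-1,0,0,36,0,0,0]]'
python3 -c "
from h import *
plan((.4571,.0995,.03),12.9);snap('scene','s23',(200,130,360,250),5)"
```

```text
t: 37.55
eef_pos: [0.5199, 0.1127, 0.0322]
tool_rot: [[0.001, -0.224, 0.975], [-0.001, 0.975, 0.224], [-1.0, -0.001, 0.001]]
contact_force: [-1.1, -5.3, 4.8]
grip_width: 0.0116
t: 38.17
eef_pos: [0.5555, 0.1207, 0.0322]
tool_rot: [[0.003, -0.223, 0.975], [-0.0, 0.975, 0.223], [-1.0, -0.001, 0.003]]
contact_force: [2.8, -4.9, 0.9]
grip_width: 0.0118
t 38.17 at [0.5555 0.1207 0.0322] yaw 12.9 shift [   1.9    1.3 -100.7] rv [0.    0.003 0.001] F [ 2.8 -4.9  0.9] w 0.0118
```

View pics/s23.png

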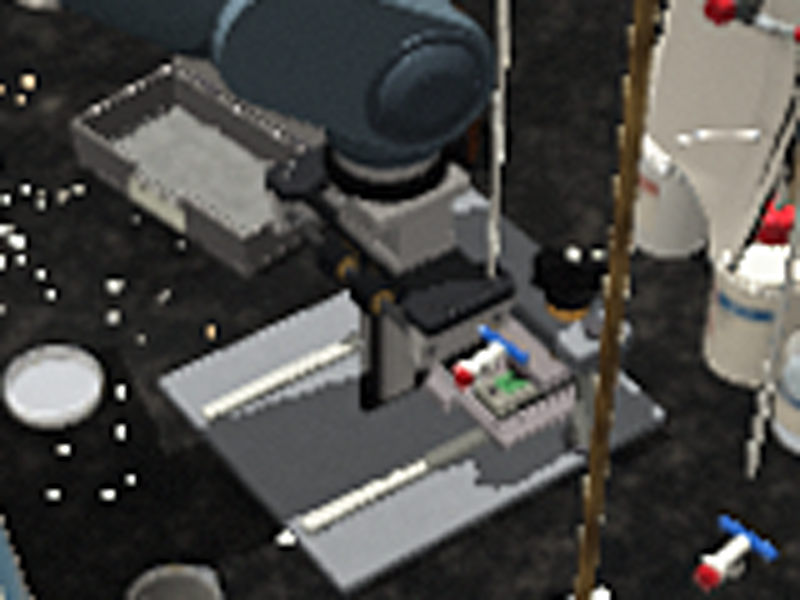

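```bash
python3 -m creep '[[-1,0,0,2,0,0,0],[-1,0,0,4,0,0,0],[-1,0,0,6,0,0,0],[-1,0,0,8,0,0,0],[-1,0,0,8,0,0,0]]'
python3 -c "
from h import *
plan((.4571,.0995,.03),12.9)"
```

```text
t: 38.85
eef_pos: [0.5599, 0.1217, 0.0321]
tool_rot: [[-0.005, -0.224, 0.975], [-0.002, 0.975, 0.224], [-1.0, -0.001, -0.006]]
contact_force: [-8.7, -9.3, 10.9]
grip_width: 0.0122
t 38.85 at [0.5599 0.1217 0.0321] yaw 12.9 shift [   2.7    1.4 -105.1] rv [ 0.001 -0.006  0.001] F [-8.7 -9.3 10.9] w 0.0122
```

```bash
python3 -m creep '[[-1,0,0,2,0,0,0],[-1,0,0,4,0,0,0],[-1,0,0,4,0,0,0]]'
python3 -c "
from h import *
plan((.4571,.0995,.03),12.9);snap('scene','s24',(200,130,360,250),5)"
```

```text
t: 39.22
eef_pos: [0.5622, 0.1222, 0.0315]
tool_rot: [[-0.009, -0.224, 0.974], [-0.003, 0.975, 0.224], [-1.0, -0.001, -0.01]]
contact_force: [-12.6, -10.0, 11.8]
grip_width: 0.0114
t 39.23 at [0.5622 0.1222 0.0315] yaw 13.0 shift [   2.5    1.4 -107.5] rv [ 0.001 -0.01   0.001] F [-12.6 -10.   11.8] w 0.0114
```

```bash
python3 -m creep '[[-0.4,0,0,-5,0,0,0],[-0.2,0,0,-6,0,0,0],[-0.19,-30,0,-6,0,0,0],[-0.19,-70,0,-30,0,0,0],[-0.19,-75,0,-70,0,0,0]]'
python3 -m creep '[[-1,0,0,0,0,0,0],[-1,0,0,0,0,0,0]]'
python3 -c "
from h import *
plan((.4571,.0995,.03),12.9);snap('wrist','w25');snap('scene','s25',(200,130,360,250),5)"
```

```text
t: 39.9
eef_pos: [0.4995, 0.1083, 0.1104]
tool_rot: [[0.007, -0.224, 0.975], [0.001, 0.975, 0.224], [-1.0, -0.001, 0.007]]
contact_force: [-0.6, -0.3, 0.1]
grip_width: 0.0384
t: 40.15
eef_pos: [0.4976, 0.1082, 0.107]
tool_rot: [[0.001, -0.223, 0.975], [0.001, 0.975, 0.223], [-1.0, 0.0, 0.001]]
contact_force: [-0.4, -0.2, -0.9]
grip_width: 0.0213
t 40.15 at [0.4976 0.1082 0.107 ] yaw 12.9 shift [ 77.    0.5 -41.5] rv [ 0.     0.001 -0.   ] F [-0.4 -0.2 -0.9] w 0.0213
```

View pics/w25.png

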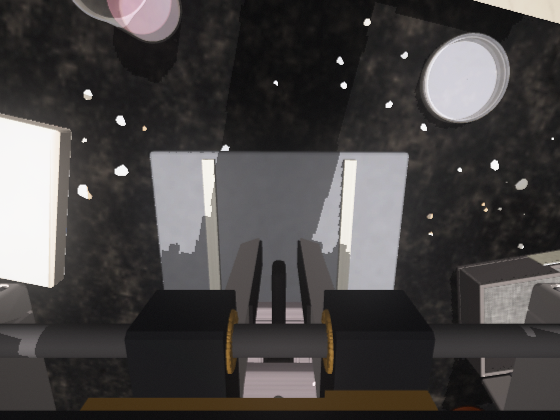

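View pics/s25.png

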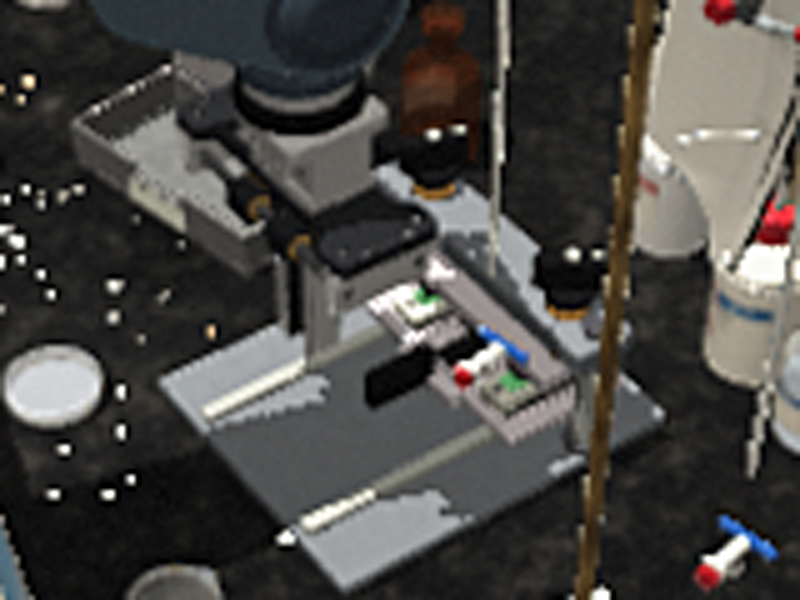

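```bash
python3 -c "
from h import *
c=optics.camera_info('wrist')
bf=p2w('wrist',(279,262),.052,c); e=[p2w('wrist',q,.014,c) for q in [(151,152.5),(407,152.5)]]
a=np.radians(12.9);x=np.array([np.cos(a),np.sin(a),0]);print(bf,e,(bf-np.mean(e,0))@x)
plan(bf-x*.022-np.array([0,0,.014]),12.9)"
```

```text
[0.5294 0.1154 0.052 ] [array([ 0.4714, -0.0106,  0.014 ]), array([0.4223, 0.2038, 0.014 ])] 0.08462469146510337
t 40.25 at [0.4978 0.1081 0.1068] yaw 12.9 shift [68.8  0.1 10.4] rv [ 0.  0. -0.] F [-0.3  0.   0.1] w 0.0136
```

```bash
python3 -m creep '[[-1,-30,0,-20,0,0,0],[-1,-60,0,0,0,0,0],[-1,-110,0,40,0,0,0],[-1,-110,0,60,0,0,0],[-1,-110,0,60,0,0,0]]'
python3 -m creep '[[-1,0,0,0,0,0,0],[-1,0,0,0,0,0,0]]'
python3 -c "
from h import *
o=get_obs();plan((.5,.1,.1),12.9);snap('wrist','w26');snap('wrist','w26z',(180,80,420,290),3)
print(optics.search_frame('wrist','tray_grip'))
c=optics.camera_info('wrist')
a=np.radians(12.9);x=np.array([np.cos(a),np.sin(a),0]);O=np.array([.6418,.1410,0])
for s in (-.115,-.105,-.051,-.2): print(s,w2p('wrist',O+x*s+[0,0,.052 if s>-.15 else .014],c),w2p('wrist',O+x*s+[0,0,.022 if s>-.15 else .014],c))"
```

```text
t: 40.88
eef_pos: [0.5568, 0.1215, 0.2168]
tool_rot: [[0.0, -0.224, 0.975], [0.0, 0.975, 0.224], [-1.0, 0.0, 0.0]]
contact_force: [-0.4, 1.2, 0.4]
grip_width: 0.0003
t: 41.12
eef_pos: [0.5544, 0.1212, 0.216]
tool_rot: [[-0.002, -0.223, 0.975], [-0.0, 0.975, 0.223], [-1.0, 0.0, -0.002]]
contact_force: [0.9, 0.4, 0.1]
grip_width: 0.0003
t 41.12 at [0.5544 0.1212 0.216 ] yaw 12.9 shift [116.1  -8.6 -57.6] rv [-0.    -0.002 -0.   ] F [0.9 0.4 0.1] w 0.0003
[{'pixel': [277.2, 228.6], 'p': 0.7}, {'pixel': [457.3, 367.9], 'p': 0.56}]
-0.115 [278.8534 170.5563] [278.8724 166.786 ]
-0.105 [278.8578 179.5333] [278.8763 175.1044]
-0.051 [278.8803 225.752 ] [278.8965 218.0866]
-0.2 [278.8423  91.6956] [278.8423  91.6956]
```

View pics/w26z.png

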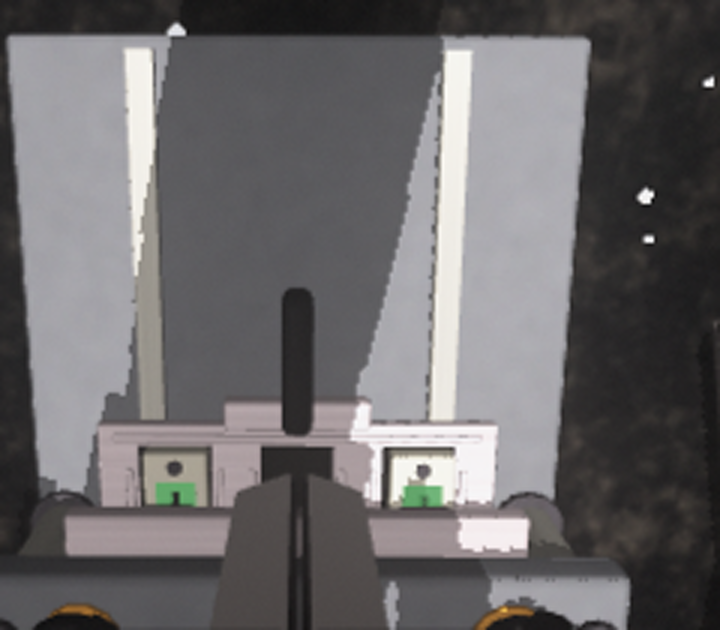

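```bash
python3 -c "
from h import *
plan((.5034,.1094,.04),12.9)"
python3 -m creep '[[-1,30,0,-52,0,0,0],[-1,80,0,-52,0,0,0],[-1,130,0,-52,0,0,0],[-1,165,0,-52,0,0,0],[-1,176,0,-52,0,0,0]]' 30
python3 -m creep '[[-1,0,0,5,0,0,0],[-1,0,0,10,0,0,0],[-1,0,0,15,0,0,0],[-1,0,0,20,0,0,0],[-1,0,0,20,0,0,0]]' 
python3 -c "
from h import *
plan((.5329,.1162,.04),12.9)"
```

```text
t 41.27 at [0.5549 0.1212 0.2167] yaw 12.9 shift [176.7  -0.1 -52.7] rv [-0.    -0.001 -0.   ] F [ 0.2  0.1 -0. ] w 0.0005
t: 41.9
eef_pos: [0.5028, 0.1096, 0.0389]
tool_rot: [[-0.004, -0.223, 0.975], [0.0, 0.975, 0.223], [-1.0, 0.001, -0.004]]
contact_force: [0.1, -0.0, -0.4]
grip_width: 0.0006
t: 42.52
eef_pos: [0.5249, 0.1142, 0.0414]
tool_rot: [[0.001, -0.223, 0.975], [-0.0, 0.975, 0.223], [-1.0, -0.0, 0.001]]
contact_force: [0.8, 1.2, 0.4]
grip_width: 0.0008
t 42.52 at [0.5249 0.1142 0.0414] yaw 12.9 shift [1.4 0.2 8.3] rv [0.    0.001 0.   ] F [0.8 1.2 0.4] w 0.0008
```

```bash
for i in 1 2 3; do python3 -m creep '[[-1,0,0,1,0,0,0],[-1,0,0,2,0,0,0],[-1,0,0,3,0,0,0],[-1,0,0,4,0,0,0],[-1,0,0,4,0,0,0]]' | egrep 'eef|force'; done
```

```text
eef_pos: [0.5282, 0.115, 0.041]
contact_force: [1.0, 0.1, -0.2]
eef_pos: [0.5299, 0.1155, 0.0408]
contact_force: [-7.3, -3.6, 7.2]
eef_pos: [0.5301, 0.1156, 0.0407]
contact_force: [-23.0, -6.9, 20.8]
```

```bash
python3 -m creep '[[-1,0,0,-15,0,0,0],[-1,-20,0,-35,0,0,0],[-1,-70,0,-35,0,0,0],[-1,-120,0,0,0,0,0],[-1,-175,0,26,0,0,0]]'
python3 -m creep '[[-1,0,0,0,0,0,0],[-1,0,0,0,0,0,0]]'
python3 -c "
from h import *
plan((.5,.1,.1),12.9);snap('wrist','w27z',(180,80,420,290),3);snap('scene','s27',(200,130,360,250),5)
c=optics.camera_info('wrist')
a=np.radians(12.9);x=np.array([np.cos(a),np.sin(a),0]);O=np.array([.6418,.1410,0])
for s in (-.115,-.105,-.051,-.2): print(s,(w2p('wrist',O+x*s+[0,0,.052 if s>-.15 else .014],c)-[180,80])*3)"
```

```text
t: 45.02
eef_pos: [0.5618, 0.1228, 0.2174]
tool_rot: [[0.0, -0.223, 0.975], [0.0, 0.975, 0.223], [-1.0, 0.0, 0.0]]
contact_force: [0.6, -0.3, 1.3]
grip_width: 0.0007
t: 45.28
eef_pos: [0.5608, 0.1227, 0.2151]
tool_rot: [[-0.001, -0.223, 0.975], [0.0, 0.975, 0.223], [-1.0, 0.0, -0.001]]
contact_force: [0.6, 0.5, -0.3]
grip_width: 0.0003
t 45.27 at [0.5608 0.1227 0.2151] yaw 12.9 shift [115.2  -8.5 -64.2] rv [ 0.    -0.001 -0.   ] F [ 0.6  0.5 -0.3] w 0.0003
-0.115 [295.6536 260.1692]
-0.105 [295.6732 287.5059]
-0.051 [295.774  428.2475]
-0.2 [295.5952  21.8348]
```

View pics/w27z.png

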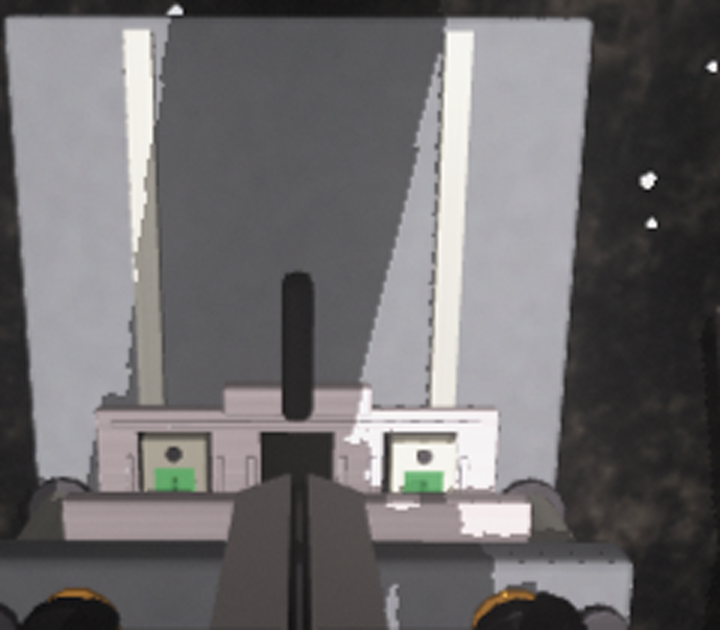

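View pics/s27.png

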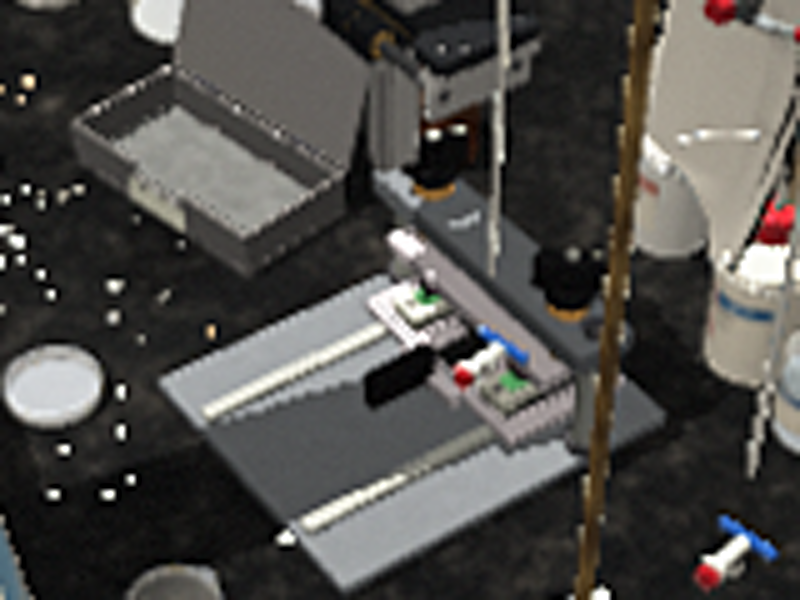

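```bash
python3 -c "
from h import *
plan((.626,.211,.27),12.9)"
python3 -m creep '[[-0.4,-40,0,0,0,0,0],[-0.2,-55,30,20,0,0,0],[0,-55,60,50,0,0,0],[0,-55,72,82,0,0,0],[0,-55,72,82,0,0,0]]'
python3 -m creep '[[0,0,0,0,0,0,0],[0,0,0,0,0,0,0]]'
python3 -c "
from h import *
plan((.626,.211,.137),12.9);snap('wrist','w28');c=optics.camera_info('wrist')
for P in [(.626,.211,.1566),(.658,.0705,.1566)]:print(w2p('wrist',P,c))"
```

```text
t 45.38 at [0.5598 0.1226 0.2138] yaw 12.9 shift [-56.5  71.5  84.1] rv [-0.    -0.003 -0.001] F [ 0.1 -0.2 -0.3] w 0.0005
t: 46.0
eef_pos: [0.6247, 0.2118, 0.2682]
tool_rot: [[-0.004, -0.224, 0.974], [-0.001, 0.974, 0.224], [-1.0, 0.0, -0.004]]
contact_force: [-0.4, 0.4, -0.1]
grip_width: 0.0455
t: 46.25
eef_pos: [0.6243, 0.2104, 0.2707]
tool_rot: [[-0.001, -0.223, 0.975], [-0.0, 0.975, 0.223], [-1.0, -0.0, -0.001]]
contact_force: [0.5, 0.4, 0.7]
grip_width: 0.0471
t 46.25 at [0.6243 0.2104 0.2707] yaw 12.9 shift [133.7   0.2   1.9] rv [-0.001 -0.001  0.   ] F [0.5 0.4 0.7] w 0.0471
[279.1563 206.4548]
[130.6262 206.4044]
```

View pics/w28.png

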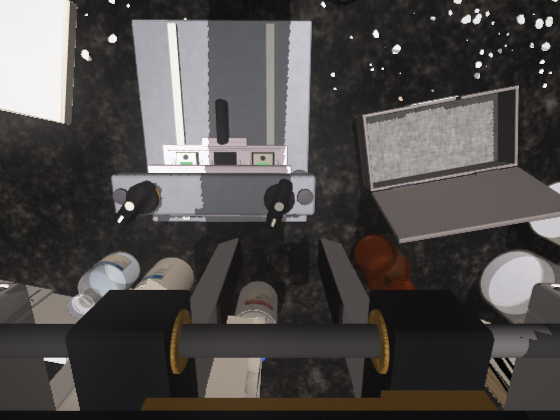

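```bash
python3 -c "
from h import *
snap('wrist','w29',(100,160,330,240),3.4)"
```

```text
(no output)
```

View pics/w29.png

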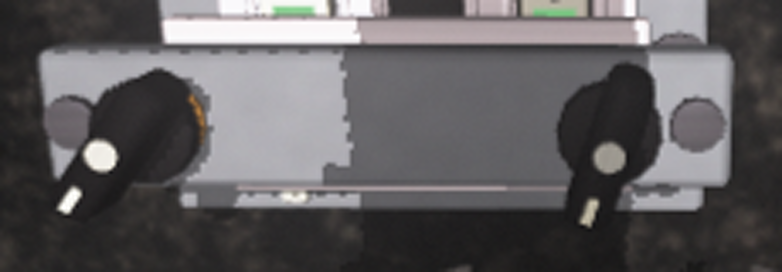

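```bash
python3 -c "
from h import *
def ray(cam,px):
    c=optics.camera_info(cam);K=np.array(c['K']);T=np.array(c['pose']);d=T[:3,:3]@np.linalg.solve(K,[px[0],px[1],1]);return T[:3,3],d/np.linalg.norm(d)
def tri(a,b):
    o1,d1=ray('top',a);o2,d2=ray('scene',b)
    s=np.linalg.lstsq(np.column_stack([d1,-d2]),o2-o1,rcond=None)[0];p,q=o1+s[0]*d1,o2+s[1]*d2
    print((p+q)/2,np.linalg.norm(p-q))
tri((320,207),(296,200)); tri((320,207),(344,241)); tri((343,197),(310,105)); tri((313,210),(344,241))
snap('scene','s30',(260,60,420,260),3.0);snap('top','t30',(270,120,460,260),4)
"
```

```text
[ 0.5165 -0.0985  0.2728] 0.002832303316761597
[ 0.5783 -0.1432  0.1361] 0.11638931133892719
[ 0.5221 -0.1115  0.5449] 0.014148725922955676
[ 0.5778 -0.1299  0.1243] 0.1329038366584371
```

View pics/s30.png

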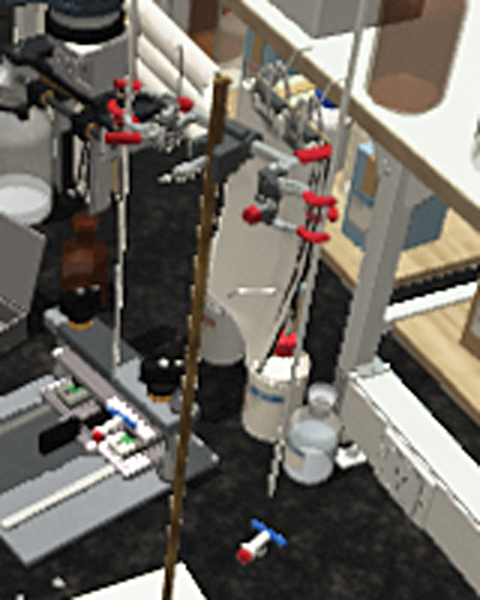

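View pics/t30.png

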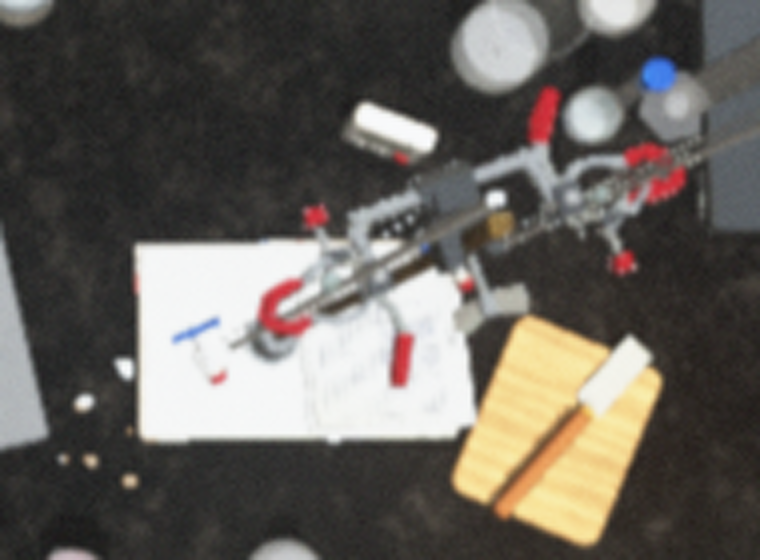

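```bash
python3 -c "
from h import *
plan((.626,.211,.134),-6.5)"
python3 -m creep '[[0,40,0,2,0.11,0,0],[0,80,0,2,0.22,0,0],[0,110,0,2,0.338,0,0],[0,125,0,2,0.338,0,0],[0,134,0,2,0.338,0,0]]'
python3 -m creep '[[0,0,0,0,0,0,0]]'
python3 -c "
from h import *
plan((.626,.211,.134),-6.5);snap('wrist','w31')"
```

```text
t 46.45 at [0.6249 0.2107 0.2713] yaw 12.9 shift [137.3   0.    1.1] rv [ 0.338  0.    -0.   ] F [0.3 0.4 0.1] w 0.0465
t: 47.08
eef_pos: [0.6272, 0.2115, 0.1369]
tool_rot: [[0.0, 0.111, 0.994], [0.0, 0.994, -0.111], [-1.0, 0.0, 0.0]]
contact_force: [0.9, -0.5, 0.2]
grip_width: 0.0471
t: 47.2
eef_pos: [0.6273, 0.2115, 0.1374]
tool_rot: [[0.001, 0.112, 0.994], [0.0, 0.994, -0.112], [-1.0, 0.0, 0.001]]
contact_force: [-0.4, 0.7, 0.2]
grip_width: 0.0471
t 47.2 at [0.6273 0.2115 0.1374] yaw -6.4 shift [ 3.4 -0.7 -1.2] rv [ 0.002  0.001 -0.   ] F [-0.4  0.7  0.2] w 0.0471
```

View pics/w31.png

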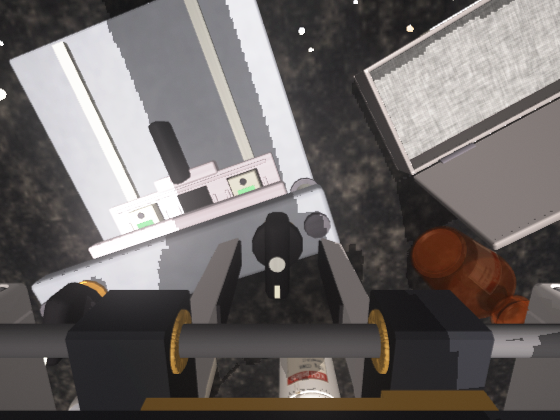

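```bash
python3 -m creep '[[0,2,-0.7,-1,0,0,0],[-0.4,3,-0.7,-1,0,0,0],[-0.7,3,-0.7,-1,0,0,0],[-1,3,-0.7,-1,0,0,0],[-1,3,-0.7,-1,0,0,0]]' 20
python3 -m creep '[[-1,0,0,0,0,0,0],[-1,0,0,0,0,0,0]]'
python3 -c "
from h import *
plan((.626,.211,.134),-6.5)"
```

```text
t: 47.88
eef_pos: [0.6259, 0.2103, 0.134]
tool_rot: [[-0.0, 0.112, 0.994], [-0.001, 0.994, -0.112], [-1.0, -0.002, -0.0]]
contact_force: [-0.2, -3.6, 0.8]
grip_width: 0.0139
t: 48.12
eef_pos: [0.626, 0.2103, 0.134]
tool_rot: [[-0.0, 0.113, 0.994], [-0.001, 0.994, -0.113], [-1.0, -0.001, -0.0]]
contact_force: [-2.3, -4.4, 1.6]
grip_width: 0.0138
t 48.12 at [0.626  0.2103 0.134 ] yaw -6.5 shift [ 0.   0.7 -0. ] rv [ 0.001 -0.     0.001] F [-2.3 -4.4  1.6] w 0.0138
```

```bash
python3 -m creep '[[-1,0.2,-0.5,0,0.12,0,0],[-1,0.5,-0.5,0,0.28,0,0],[-1,0.7,-0.5,0,0.44,0,0],[-1,1.0,-0.5,0,0.60,0,0],[-1,1.2,-0.5,0,0.76,0,0]]'
python3 -c "
from h import *
plan((.626,.2105,.134),-6.5)"
```

```text
t: 48.75
eef_pos: [0.6259, 0.2103, 0.1328]
tool_rot: [[0.0, 0.769, 0.639], [-0.0, 0.639, -0.769], [-1.0, -0.0, 0.0]]
contact_force: [-1.4, -3.3, 1.5]
grip_width: 0.0137
t 48.75 at [0.6259 0.2103 0.1328] yaw -50.3 shift [-1.2  0.2 -0.1] rv [-0.765  0.     0.   ] F [-1.4 -3.3  1.5] w 0.0137
```

```bash
python3 -m creep '[[-1,0.3,0,0,0.15,0,0],[-1,0.5,0,0,0.3,0,0],[-1,0.7,0,0,0.45,0,0],[-1,0.9,0,0,0.54,0,0],[-1,0.9,0,0,0.54,0,0]]'
python3 -m creep '[[-0.4,0,0,0,0,0,0],[0,0,0,0,0,0,0],[0,0,0,0,0,0,0],[0,-30,0,0,0,0,0],[0,-60,0,0,0,0,0]]'
python3 -c "
from h import *
plan((.6578,.0705,.20),12.9-35.4)
snap('wrist','w32');snap('scene','s32',(230,110,350,220),6)"
```

```text
t: 49.38
eef_pos: [0.626, 0.2103, 0.132]
tool_rot: [[0.0, 0.987, 0.158], [-0.0, 0.158, -0.987], [-1.0, 0.0, 0.0]]
contact_force: [-1.0, -3.1, 0.3]
grip_width: 0.0139
t: 50.0
eef_pos: [0.6256, 0.2106, 0.1921]
tool_rot: [[-0.001, 0.987, 0.158], [0.0, 0.158, -0.987], [-1.0, -0.001, -0.0]]
contact_force: [0.6, 0.1, 0.5]
grip_width: 0.0469
t 50.0 at [0.6256 0.2106 0.1921] yaw -80.9 shift [ -8.    9.7 143.4] rv [-1.02  -0.001  0.001] F [0.6 0.1 0.5] w 0.0469
```

View pics/w32.png

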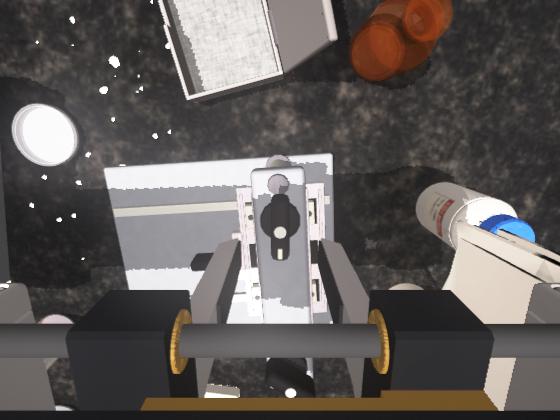

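View pics/s32.png

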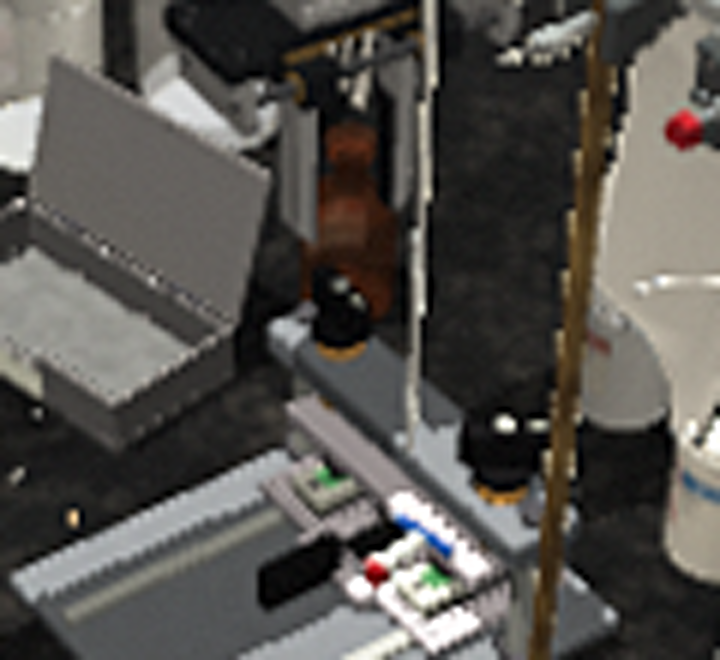

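```bash
python3 -m creep '[[0,-20,2,40,-0.18,0,0],[0,-40,5,85,-0.36,0,0],[0,-50,8,125,-0.54,0,0],[0,-50,10,143,-0.72,0,0],[0,-50,10,143,-0.9,0,0]]'
python3 -m creep '[[0,0,0,0,-0.12,0,0],[0,0,0,0,-0.12,0,0]]'
python3 -c "
from h import *
plan((.6578,.0705,.2),12.9-35.4);snap('wrist','w33',(180,140,380,300),4)
c=optics.camera_info('wrist');print((w2p('wrist',(.6578,.0705,.1556),c)-[180,140])*4)"
```

```text
t: 50.72
eef_pos: [0.6582, 0.0692, 0.2401]
tool_rot: [[-0.002, 0.487, 0.873], [0.0, 0.873, -0.487], [-1.0, -0.001, -0.002]]
contact_force: [0.6, -0.1, -0.1]
grip_width: 0.0471
t: 50.98
eef_pos: [0.6578, 0.0709, 0.2403]
tool_rot: [[-0.002, 0.384, 0.923], [0.0, 0.923, -0.384], [-1.0, -0.0, -0.002]]
contact_force: [-0.4, -0.8, -0.6]
grip_width: 0.0468
t 50.98 at [0.6578 0.0709 0.2403] yaw -22.6 shift [40.3 -0.3  0.2] rv [-0.002 -0.002  0.   ] F [-0.4 -0.8 -0.6] w 0.0468
[396.2365 294.8186]
```

View pics/w33.png

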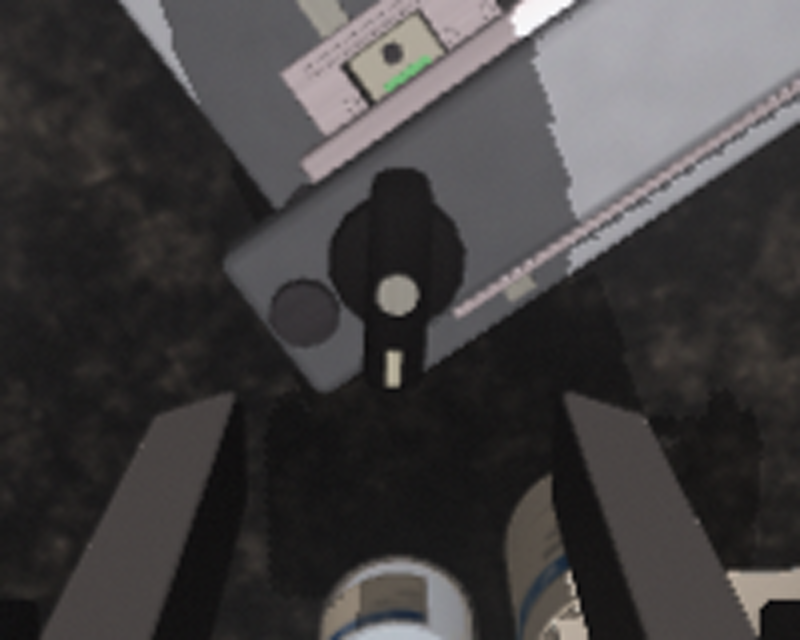

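```bash
python3 -m creep '[[0,45,0,0,0.06,0,0],[0,80,0,0,0.06,0,0],[0,98,0,0,0.06,0,0],[0,107,0,0,0.06,0,0],[0,107,0,0,0.06,0,0]]'
python3 -m creep '[[-0.4,0,0,0,0,0,0],[-0.7,0,0,0,0,0,0],[-1,0,0,0,0,0,0],[-1,0,0,0,0,0,0],[-1,0,0,0,0,0,0]]' 20
python3 -c "
from h import *
plan((.6578,.0705,.133),12.9-39.4)"
```

```text
t: 51.65
eef_pos: [0.6586, 0.0709, 0.1352]
tool_rot: [[0.001, 0.438, 0.899], [-0.0, 0.899, -0.438], [-1.0, 0.0, 0.0]]
contact_force: [-0.7, 0.4, 0.2]
grip_width: 0.0468
t: 52.28
eef_pos: [0.6582, 0.0701, 0.1353]
tool_rot: [[-0.0, 0.437, 0.899], [-0.001, 0.899, -0.437], [-1.0, -0.001, 0.0]]
contact_force: [-2.7, -2.9, 4.1]
grip_width: 0.0141
t 52.27 at [0.6582 0.0701 0.1353] yaw -25.9 shift [ 2.3  0.2 -0.5] rv [0.01  0.    0.001] F [-2.7 -2.9  4.1] w 0.0141
```

```bash
python3 -m creep '[[-1,0.2,-0.3,0,0.12,0,0],[-1,0.5,-0.3,0,0.28,0,0],[-1,0.7,-0.3,0,0.44,0,0],[-1,1.0,-0.3,0,0.60,0,0],[-1,1.2,-0.3,0,0.76,0,0]]'
python3 -m creep '[[-1,0.3,0,0,0.16,0,0],[-1,0.5,0,0,0.32,0,0],[-1,0.8,0,0,0.48,0,0],[-1,1.0,0,0,0.64,0,0],[-1,1.2,0,0,0.76,0,0]]'
python3 -m creep '[[-1,0.3,0,0,0.15,0,0],[-1,0.5,0,0,0.3,0,0],[-1,0.6,0,0,0.38,0,0],[-1,0.6,0,0,0.38,0,0]]'
python3 -c "
from h import *
plan((.6578,.0705,.133),12.9-39.4)"
```

```text
t: 52.9
eef_pos: [0.6579, 0.0692, 0.134]
tool_rot: [[-0.001, 0.938, 0.345], [-0.002, 0.345, -0.938], [-1.0, -0.002, 0.002]]
contact_force: [-3.7, -6.5, 3.6]
grip_width: 0.0141
t: 53.52
eef_pos: [0.6574, 0.0688, 0.1328]
tool_rot: [[-0.002, 0.919, -0.395], [-0.003, -0.395, -0.919], [-1.0, -0.001, 0.004]]
contact_force: [-5.0, -6.8, 4.2]
grip_width: 0.0139
t: 54.02
eef_pos: [0.6572, 0.0687, 0.1322]
tool_rot: [[-0.003, 0.709, -0.705], [-0.003, -0.705, -0.709], [-1.0, -0.0, 0.004]]
contact_force: [-5.8, -6.9, 5.2]
grip_width: 0.0139
t 54.02 at [0.6572 0.0687 0.1322] yaw -134.9 shift [-0.8 -0.9 -1.7] rv [-1.891  0.003  0.004] F [-5.8 -6.9  5.2] w 0.0139
```

```bash
python3 -m creep '[[-0.4,0,0,0,0,0,0],[0,0,0,0,0,0,0],[0,0,0,0,0,0,0],[0,-30,0,0,0,0,0],[0,-60,0,0,0,0,0]]'
python3 -c "
from h import *
plan((.6256,.2100,.22),-80.9)
snap('wrist','w34')"
```

```text
t: 54.65
eef_pos: [0.6579, 0.0709, 0.192]
tool_rot: [[-0.001, 0.71, -0.705], [0.0, -0.705, -0.71], [-1.0, -0.001, 0.0]]
contact_force: [0.2, 0.2, 0.3]
grip_width: 0.047
t 54.65 at [0.6579 0.0709 0.192 ] yaw -134.8 shift [ -27.9 -120.9  -76. ] rv [-0.941 -0.     0.001] F [0.2 0.2 0.3] w 0.047
```

View pics/w34.png

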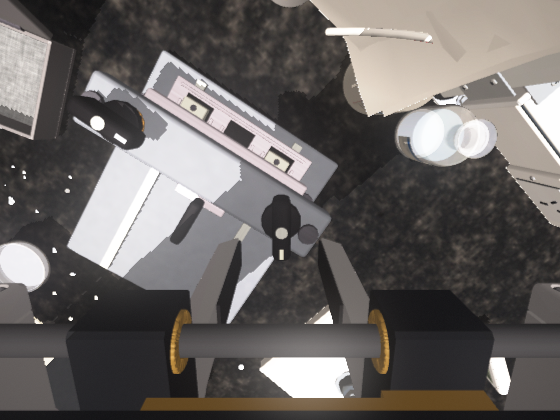

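```bash
python3 -m creep '[[0,-20,-30,-20,-0.18,0,0],[0,-28,-60,-40,-0.36,0,0],[0,-28,-90,-58,-0.54,0,0],[0,-28,-121,-76,-0.72,0,0],[0,-28,-121,-76,-0.9,0,0]]'
python3 -m creep '[[0,0,0,0,-0.04,0,0],[0,0,0,0,-0.04,0,0]]'
python3 -c "
from h import *
plan((.626,.2100,.131),-80.9);snap('wrist','w35',(180,140,380,300),4)
c=optics.camera_info('wrist');print((w2p('wrist',(.626,.21,.154),c)-[180,140])*4)"
```

```text
t: 55.32
eef_pos: [0.6249, 0.2123, 0.2191]
tool_rot: [[-0.001, 0.992, 0.127], [0.0, 0.127, -0.992], [-1.0, -0.001, -0.001]]
contact_force: [-0.8, 0.1, -0.8]
grip_width: 0.047
t: 55.58
eef_pos: [0.6256, 0.2101, 0.2192]
tool_rot: [[-0.001, 0.988, 0.157], [0.0, 0.157, -0.988], [-1.0, -0.001, -0.0]]
contact_force: [0.3, -0.2, 0.1]
grip_width: 0.0475
t 55.58 at [0.6256 0.2101 0.2192] yaw -81.0 shift [88.2  0.4  0.1] rv [-0.001 -0.     0.001] F [ 0.3 -0.2  0.1] w 0.0475
[402.426  318.2009]
```

View pics/w35.png

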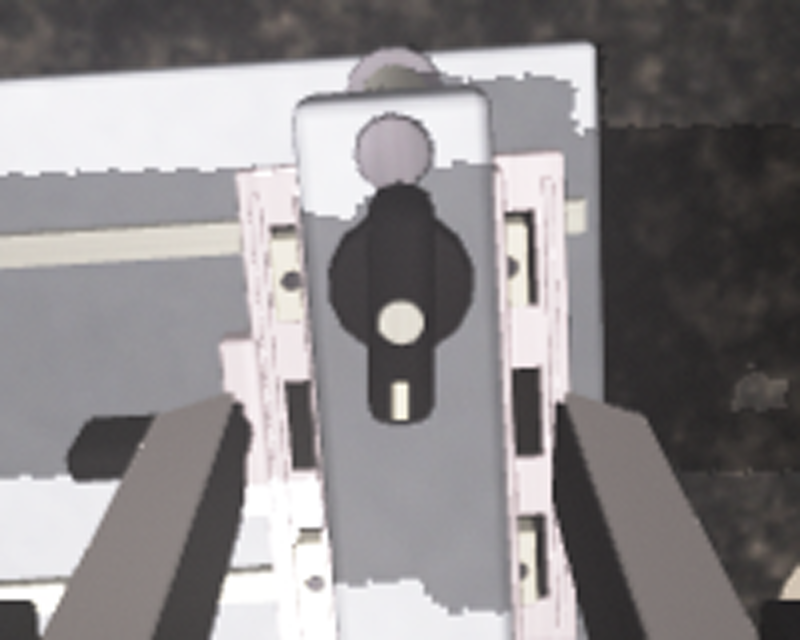

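```bash
python3 -m creep '[[0,40,0,0.5,0,0,0],[0,70,0,0.5,0,0,0],[0,82,0,0.5,0,0,0],[0,87,0,0.5,0,0,0],[0,87,0,0.5,0,0,0]]'
python3 -m creep '[[-0.4,0,0,0,0,0,0],[-0.7,0,0,0,0,0,0],[-1,0,0,0,0,0,0],[-1,0,0,0,0,0,0],[-1,0,0,0,0,0,0]]' 20
python3 -c "
from h import *
plan((.626,.21,.131),-80.9)"
```

```text
t: 56.25
eef_pos: [0.6266, 0.2094, 0.1338]
tool_rot: [[0.001, 0.988, 0.157], [0.0, 0.157, -0.988], [-1.0, 0.002, -0.0]]
contact_force: [0.9, 0.3, 0.4]
grip_width: 0.0472
t: 56.88
eef_pos: [0.6261, 0.2093, 0.1331]
tool_rot: [[0.0, 0.988, 0.157], [0.0, 0.157, -0.988], [-1.0, 0.0, -0.0]]
contact_force: [-0.3, 1.1, 0.4]
grip_width: 0.0141
t 56.88 at [0.6261 0.2093 0.1331] yaw -81.0 shift [ 2.1  0.  -0.7] rv [-0.001 -0.    -0.   ] F [-0.3  1.1  0.4] w 0.0141
```

```bash
python3 -m creep '[[-1,0.2,0,0,0.12,0,0],[-1,0.5,0,0,0.28,0,0],[-1,0.7,0,0,0.44,0,0],[-1,1.0,0,0,0.60,0,0],[-1,1.2,0,0,0.76,0,0]]'
python3 -m creep '[[-1,0.3,0,0,0.16,0,0],[-1,0.5,0,0,0.32,0,0],[-1,0.8,0,0,0.48,0,0],[-1,1.0,0,0,0.64,0,0],[-1,1.2,0,0,0.76,0,0]]'
python3 -m creep '[[-1,0.3,0,0,0.15,0,0],[-1,0.5,0,0,0.3,0,0],[-1,0.6,0,0,0.38,0,0],[-1,0.6,0,0,0.38,0,0]]'
python3 -m creep '[[-0.4,0,0,0,0,0,0],[0,0,0,0,0,0,0],[0,0,0,0,0,0,0],[0,-30,0,0,0,0,0],[0,-60,0,0,0,0,0]]'
python3 -c "
from h import *
o=get_obs();print(o['qpos'])
plan((.6578,.0690,.22),45.1)
snap('wrist','w36',(180,140,380,300),4)"
```

```text
t: 57.5
eef_pos: [0.6254, 0.2094, 0.1319]
tool_rot: [[-0.001, 0.821, -0.57], [0.0, -0.57, -0.821], [-1.0, -0.001, 0.001]]
contact_force: [-1.5, 0.1, 2.1]
grip_width: 0.0141
t: 58.12
eef_pos: [0.625, 0.21, 0.1307]
tool_rot: [[-0.002, 0.204, -0.979], [0.001, -0.979, -0.204], [-1.0, -0.002, 0.002]]
contact_force: [-3.4, 1.8, 2.3]
grip_width: 0.0138
t: 58.62
eef_pos: [0.625, 0.2104, 0.13]
tool_rot: [[-0.002, -0.169, -0.986], [0.002, -0.986, 0.169], [-1.0, -0.001, 0.002]]
contact_force: [-4.1, 4.1, 3.8]
grip_width: 0.0138
t: 59.25
eef_pos: [0.6257, 0.209, 0.19]
tool_rot: [[-0.001, -0.17, -0.985], [-0.0, -0.985, 0.17], [-1.0, 0.001, 0.001]]
contact_force: [-0.2, -0.4, 0.2]
grip_width: 0.0467
[  8.645   16.0891  88.4413  -0.014   75.5305 108.4555]
t 59.25 at [0.6257 0.209  0.19  ] yaw 170.2 shift [-29.9 132.5 -55.4] rv [ 2.183 -0.    -0.001] F [-0.2 -0.4  0.2] w 0.0467
```

View pics/w36.png

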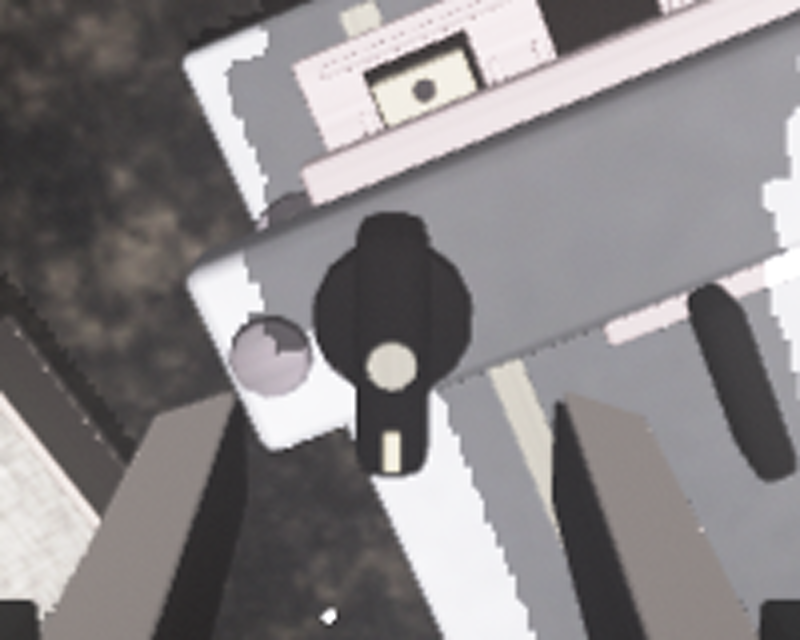

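```bash
python3 -m creep '[[0,-20,25,-10,-0.18,0,0],[0,-30,55,-22,-0.36,0,0],[0,-30,85,-35,-0.54,0,0],[0,-30,115,-48,-0.72,0,0],[0,-30,132,-55,-0.9,0,0]]'
python3 -m creep '[[0,0,0,0,-0.18,0,0],[0,0,0,0,-0.36,0,0],[0,0,0,0,-0.54,0,0],[0,0,0,0,-0.72,0,0],[0,0,0,0,-0.9,0,0]]'
python3 -m creep '[[0,0,0,0,-0.18,0,0],[0,0,0,0,-0.36,0,0],[0,0,0,0,-0.54,0,0],[0,0,0,0,-0.72,0,0],[0,0,0,0,-0.9,0,0]]'
python3 -m creep '[[0,0,0,0,-0.18,0,0],[0,0,0,0,-0.36,0,0],[0,0,0,0,-0.54,0,0],[0,0,0,0,-0.72,0,0],[0,0,0,0,-0.9,0,0]]'
python3 -c "
from h import *
o=get_obs();print(o['qpos'])
plan((.6578,.0690,.22),45.1)"
```

```text
t: 59.92
eef_pos: [0.6578, 0.068, 0.2191]
tool_rot: [[-0.0, 0.669, -0.743], [-0.0, -0.743, -0.669], [-1.0, 0.0, 0.0]]
contact_force: [-0.1, 0.1, -0.4]
grip_width: 0.0468
t: 60.55
eef_pos: [0.6575, 0.0696, 0.219]
tool_rot: [[-0.001, 0.998, 0.064], [-0.0, 0.064, -0.998], [-1.0, -0.001, 0.0]]
contact_force: [-0.3, -0.5, 0.0]
grip_width: 0.0469
t: 61.18
eef_pos: [0.6575, 0.0696, 0.219]
tool_rot: [[-0.001, 0.57, 0.821], [-0.0, 0.821, -0.57], [-1.0, -0.0, -0.0]]
contact_force: [-0.2, -0.0, -0.1]
grip_width: 0.0472
t: 61.8
eef_pos: [0.6575, 0.0696, 0.219]
tool_rot: [[-0.001, -0.289, 0.957], [-0.0, 0.957, 0.289], [-1.0, -0.0, -0.001]]
contact_force: [0.0, 0.3, -0.4]
grip_width: 0.0471
[  -3.7581   14.9266   86.7656   -0.0126   78.3383 -110.5499]
t 61.8 at [0.6575 0.0696 0.219 ] yaw 16.8 shift [-1.  -0.6  0.1] rv [-0.494 -0.001 -0.   ] F [ 0.   0.3 -0.4] w 0.0471
```

```bash
python3 -m creep '[[0,0,0,0,-0.16,0,0],[0,0,-0.5,0,-0.32,0,0],[0,0,-0.5,0,-0.494,0,0],[0,0,-0.5,0,-0.494,0,0]]'
python3 -c "
from h import *
plan((.6578,.0690,.131),45.1);snap('wrist','w37',(180,140,380,300),4)
c=optics.camera_info('wrist');print((w2p('wrist',(.6578,.069,.1525),c)-[180,140])*4)"
```

```text
t: 62.3
eef_pos: [0.6577, 0.0692, 0.2192]
tool_rot: [[-0.001, -0.703, 0.712], [-0.0, 0.712, 0.703], [-1.0, 0.0, -0.0]]
contact_force: [-0.7, -0.4, 0.7]
grip_width: 0.0471
t 62.3 at [0.6577 0.0692 0.2192] yaw 44.6 shift [88.2 -0.2  0. ] rv [-0.008 -0.    -0.   ] F [-0.7 -0.4  0.7] w 0.0471
[392.8667 316.9326]
```

View pics/w37.png

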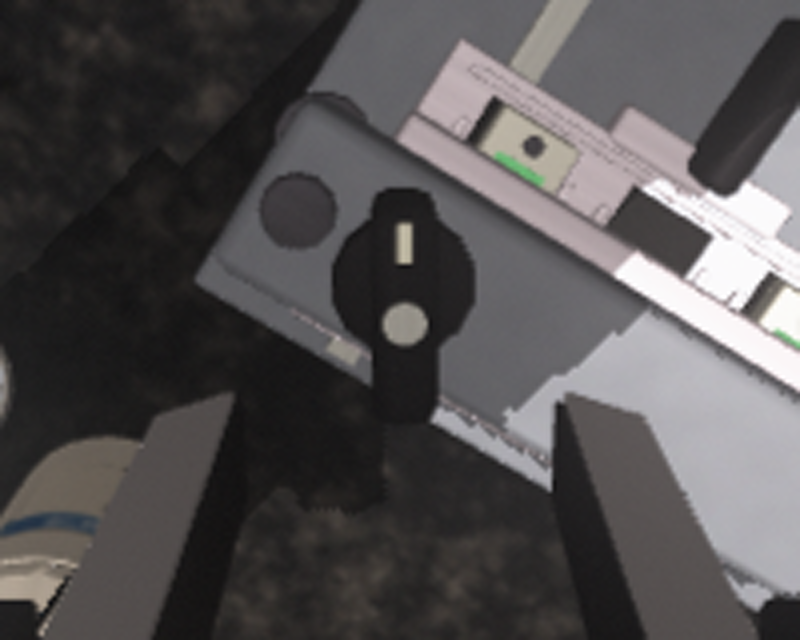

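```bash
python3 -m creep '[[0,40,0.3,0.5,-0.01,0,0],[0,70,0.3,0.5,-0.01,0,0],[0,82,0.3,0.5,-0.01,0,0],[0,88,0.3,0.5,-0.01,0,0],[0,88,0.3,0.5,-0.01,0,0]]'
python3 -m creep '[[-0.4,0,0,0,0,0,0],[-0.7,0,0,0,0,0,0],[-1,0,0,0,0,0,0],[-1,0,0,0,0,0,0],[-1,0,0,0,0,0,0]]' 20
python3 -c "
from h import *
plan((.6578,.0690,.131),45.1)"
```

```text
t: 62.98
eef_pos: [0.6585, 0.0699, 0.1327]
tool_rot: [[0.001, -0.711, 0.703], [-0.0, 0.703, 0.711], [-1.0, -0.001, 0.001]]
contact_force: [-0.1, 0.3, -0.3]
grip_width: 0.0472
t: 63.6
eef_pos: [0.6575, 0.0704, 0.1321]
tool_rot: [[-0.001, -0.711, 0.703], [0.001, 0.703, 0.711], [-1.0, 0.001, -0.0]]
contact_force: [-4.3, 1.9, 3.0]
grip_width: 0.0139
t 63.6 at [0.6575 0.0704 0.1321] yaw 45.3 shift [ 1.1 -1.2 -0.8] rv [ 0.004 -0.    -0.001] F [-4.3  1.9  3. ] w 0.0139
```

```bash
python3 -m creep '[[-1,0.2,0.5,0,0.12,0,0],[-1,0.5,0.5,0,0.28,0,0],[-1,0.7,0.5,0,0.44,0,0],[-1,1.0,0.5,0,0.60,0,0],[-1,1.2,0.5,0,0.76,0,0]]'
python3 -m creep '[[-1,0.3,0,0,0.16,0,0],[-1,0.5,0,0,0.32,0,0],[-1,0.8,0,0,0.48,0,0],[-1,1.0,0,0,0.64,0,0],[-1,1.2,0,0,0.76,0,0]]'
python3 -m creep '[[-1,0.3,0,0,0.15,0,0],[-1,0.5,0,0,0.3,0,0],[-1,0.6,0,0,0.38,0,0],[-1,0.6,0,0,0.38,0,0]]'
python3 -m creep '[[-0.4,0,0,0,0,0,0],[0,0,0,0,0,0,0],[0,0,0,0,0,0,0],[0,-30,0,0,0,0,0],[0,-60,0,0,0,0,0]]'
python3 -c "
from h import *
o=get_obs();print(o['qpos'])
plan((.6256,.210,.22),-9.8)
snap('wrist','w38',(180,140,380,300),4);snap('scene','s38',(230,110,350,220),6)"
```

```text
t: 64.22
eef_pos: [0.6577, 0.0699, 0.1309]
tool_rot: [[0.0, -0.026, 1.0], [-0.001, 1.0, 0.026], [-1.0, -0.001, 0.0]]
contact_force: [-2.5, -0.4, 2.6]
grip_width: 0.0139
t: 64.85
eef_pos: [0.6578, 0.0692, 0.1297]
tool_rot: [[0.001, 0.669, 0.743], [-0.002, 0.743, -0.669], [-1.0, -0.001, 0.002]]
contact_force: [-1.5, -1.8, 2.7]
grip_width: 0.014
t: 65.35
eef_pos: [0.6578, 0.069, 0.1291]
tool_rot: [[0.0, 0.895, 0.446], [-0.002, 0.446, -0.895], [-1.0, -0.001, 0.002]]
contact_force: [-1.1, -4.8, 1.8]
grip_width: 0.0137
t: 65.97
eef_pos: [0.6572, 0.0705, 0.189]
tool_rot: [[-0.001, 0.895, 0.446], [0.0, 0.446, -0.895], [-1.0, -0.001, -0.001]]
contact_force: [0.4, 0.4, -0.4]
grip_width: 0.0471
[ -3.6897  16.3069  88.284    0.0154  75.4717 -30.1919]
t 65.97 at [0.6572 0.0705 0.189 ] yaw -63.5 shift [ -30.9   33.9 -139. ] rv [-0.937 -0.001  0.   ] F [ 0.4  0.4 -0.4] w 0.0471
```

View pics/w38.png

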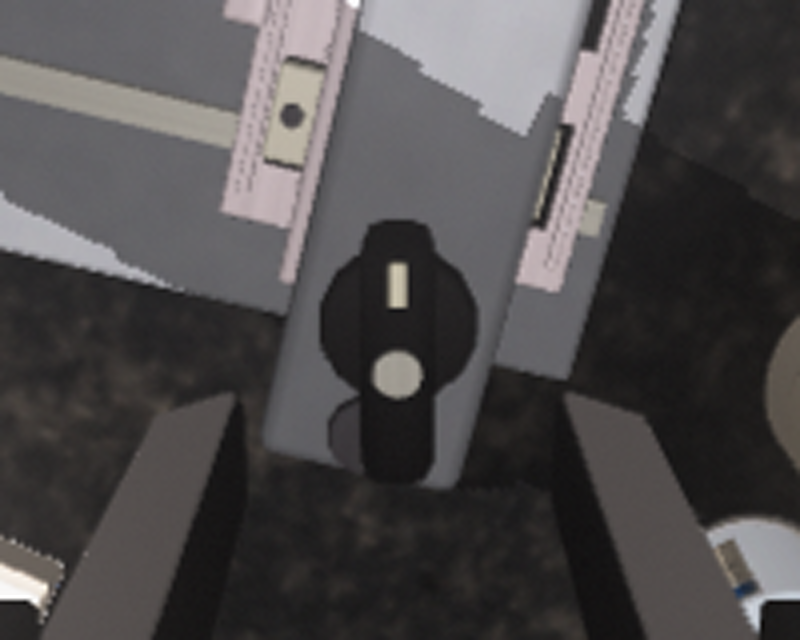

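View pics/s38.png

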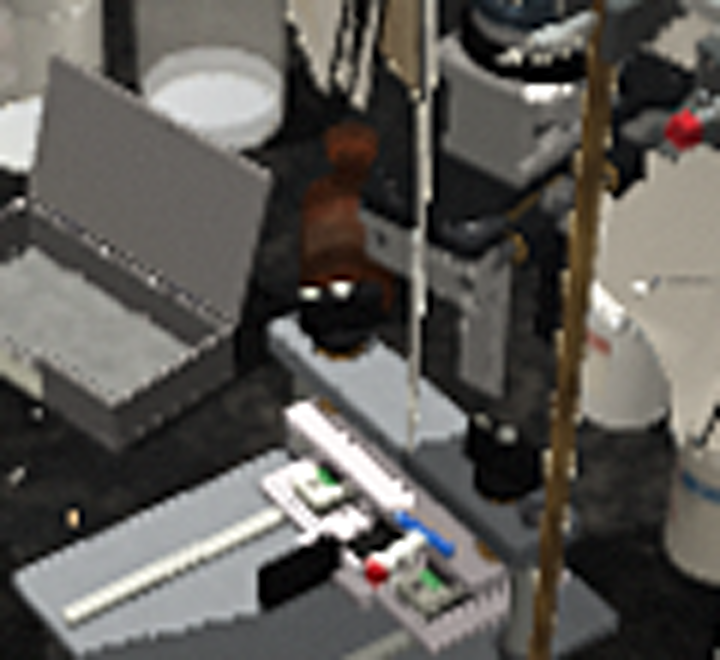

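```bash
python3 -m creep '[[0,-20,8,-35,-0.18,0,0],[0,-31,17,-70,-0.36,0,0],[0,-31,25,-105,-0.54,0,0],[0,-31,34,-139,-0.72,0,0],[0,-31,34,-139,-0.9,0,0]]'
python3 -m creep '[[0,0,0,0,-0.037,0,0],[0,0,0,0,-0.037,0,0]]'
python3 -c "
from h import *
plan((.626,.2100,.128),-9.8);snap('wrist','w39',(180,140,380,300),4)"
```

```text
t: 66.7
eef_pos: [0.6247, 0.2122, 0.218]
tool_rot: [[-0.002, 0.198, 0.98], [0.0, 0.98, -0.198], [-1.0, -0.0, -0.002]]
contact_force: [0.8, -1.4, 0.2]
grip_width: 0.0467
t: 66.95
eef_pos: [0.6258, 0.2095, 0.2189]
tool_rot: [[-0.001, 0.173, 0.985], [-0.0, 0.985, -0.173], [-1.0, -0.0, -0.001]]
contact_force: [-0.2, 0.1, 0.9]
grip_width: 0.0469
t 66.95 at [0.6258 0.2095 0.2189] yaw -10.0 shift [90.9  0.5  0.2] rv [-0.003 -0.001  0.   ] F [-0.2  0.1  0.9] w 0.0469
```

View pics/w39.png

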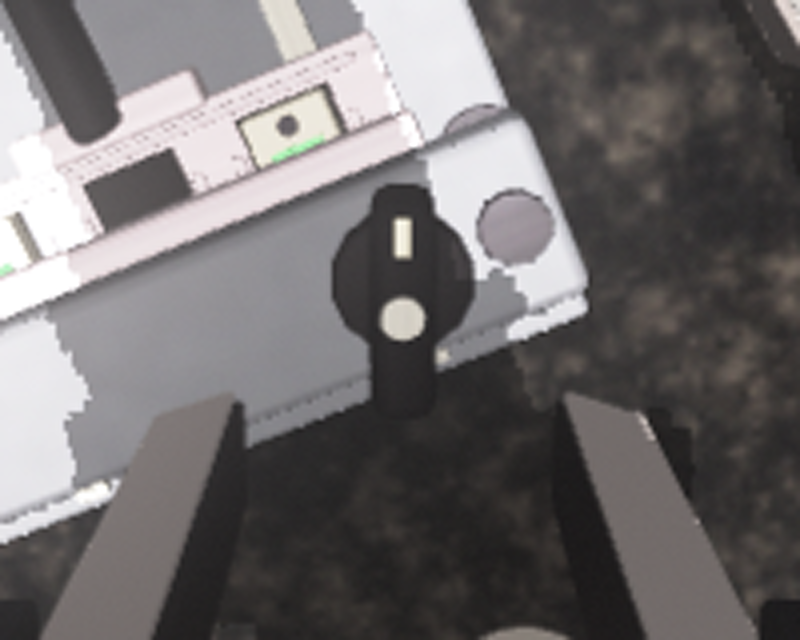

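```bash
python3 -m creep '[[0,40,0.3,0.5,0,0,0],[0,70,0.3,0.5,0,0,0],[0,83,0.3,0.5,0,0,0],[0,90,0.3,0.5,0,0,0],[0,90,0.3,0.5,0,0,0]]'
python3 -m creep '[[-0.4,0,0,0,0,0,0],[-0.7,0,0,0,0,0,0],[-1,0,0,0,0,0,0],[-1,0,0,0,0,0,0],[-1,0,0,0,0,0,0]]' 20
python3 -c "
from h import *
plan((.626,.2100,.128),-9.8)"
```

```text
t: 67.62
eef_pos: [0.627, 0.21, 0.1305]
tool_rot: [[0.001, 0.171, 0.985], [0.0, 0.985, -0.171], [-1.0, 0.0, 0.001]]
contact_force: [0.5, 0.3, -0.1]
grip_width: 0.0466
t: 68.25
eef_pos: [0.6267, 0.2101, 0.1302]
tool_rot: [[0.0, 0.171, 0.985], [0.0, 0.985, -0.171], [-1.0, 0.0, 0.0]]
contact_force: [-0.6, 1.2, 1.6]
grip_width: 0.0138
t 68.25 at [0.6267 0.2101 0.1302] yaw -9.8 shift [ 2.2 -0.3 -0.7] rv [-0.001  0.    -0.   ] F [-0.6  1.2  1.6] w 0.0138
```

```bash
python3 -m creep '[[-1,0.2,0,0,0.12,0,0],[-1,0.5,0,0,0.28,0,0],[-1,0.7,0,0,0.44,0,0],[-1,1.0,0,0,0.60,0,0],[-1,1.2,0,0,0.76,0,0]]'
python3 -m creep '[[-1,0.3,0,0,0.16,0,0],[-1,0.5,0,0,0.32,0,0],[-1,0.8,0,0,0.48,0,0],[-1,1.0,0,0,0.64,0,0],[-1,1.2,0,0,0.76,0,0]]'
python3 -m creep '[[-1,0.3,0,0,0.15,0,0],[-1,0.5,0,0,0.3,0,0],[-1,0.6,0,0,0.38,0,0],[-1,0.6,0,0,0.38,0,0]]'
python3 -c "
from h import *
o=get_obs();print(o['qpos'],o['ft_torque'])"
python3 -m creep '[[-0.4,0,0,0,0,0,0],[0,0,0,0,0,0,0],[0,0,0,0,0,0,0],[0,-30,0,0,0,0,0],[0,-60,0,0,0,0,0]]'
python3 -c "
from h import *
plan((.6580,.070,.22),-63.5)
snap('wrist','w40',(180,140,380,300),4)"
```

```text
t: 68.88
eef_pos: [0.6264, 0.2097, 0.1289]
tool_rot: [[-0.001, 0.806, 0.592], [-0.001, 0.592, -0.806], [-1.0, -0.001, 0.0]]
contact_force: [-1.2, -0.9, 1.0]
grip_width: 0.0138
t: 69.5
eef_pos: [0.6259, 0.2095, 0.1277]
tool_rot: [[-0.002, 0.992, -0.125], [-0.001, -0.125, -0.992], [-1.0, -0.002, 0.002]]
contact_force: [-3.7, -1.7, 3.7]
grip_width: 0.0136
t: 70.0
eef_pos: [0.6256, 0.2096, 0.1271]
tool_rot: [[-0.003, 0.877, -0.48], [-0.001, -0.48, -0.877], [-1.0, -0.002, 0.002]]
contact_force: [-4.9, -1.6, 4.9]
grip_width: 0.0139
[ 8.7141 19.7132 90.8302 -0.0445 69.6266 37.4078] [-0.4227  0.9673 -0.054 ]
t: 70.62
eef_pos: [0.6263, 0.21, 0.187]
tool_rot: [[-0.001, 0.877, -0.48], [-0.0, -0.48, -0.877], [-1.0, -0.001, 0.001]]
contact_force: [0.7, -0.5, 0.3]
grip_width: 0.0476
t 70.62 at [0.6263 0.21   0.187 ] yaw -118.7 shift [-33.   95.  107.6] rv [-0.963  0.     0.001] F [ 0.7 -0.5  0.3] w 0.0476
```

View pics/w40.png

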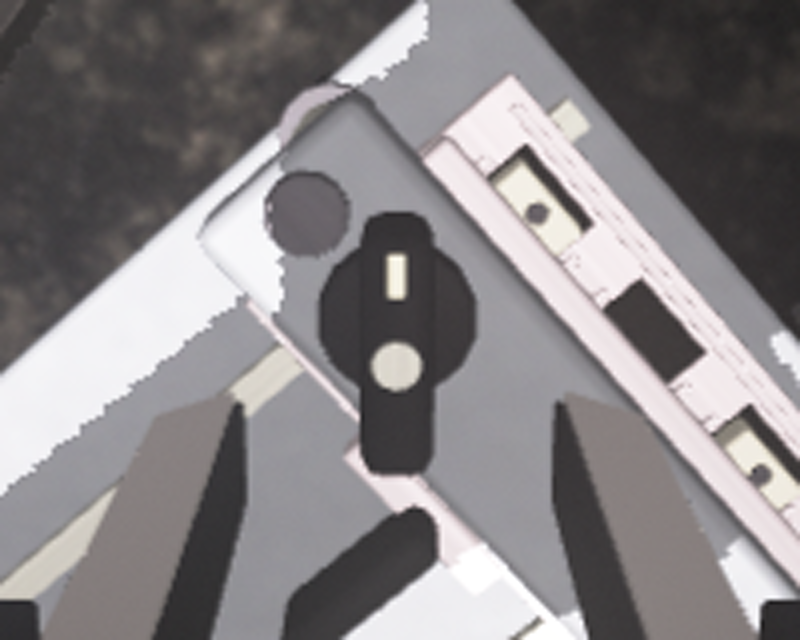

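```bash
python3 -m creep '[[0,-20,24,27,-0.18,0,0],[0,-33,48,54,-0.36,0,0],[0,-33,72,81,-0.54,0,0],[0,-33,95,108,-0.72,0,0],[0,-33,95,108,-0.9,0,0]]'
python3 -m creep '[[0,0,0,0,-0.063,0,0],[0,0,0,0,-0.063,0,0]]'
python3 -c "
from h import *
plan((.658,.0698,.128),-63.5);snap('wrist','w41',(180,140,380,300),4)"
```

```text
t: 71.3
eef_pos: [0.6584, 0.0672, 0.219]
tool_rot: [[-0.0, 0.92, 0.391], [-0.0, 0.391, -0.92], [-1.0, -0.0, 0.0]]
contact_force: [0.8, 1.0, 1.1]
grip_width: 0.0474
t: 71.55
eef_pos: [0.6579, 0.0696, 0.2191]
tool_rot: [[-0.001, 0.896, 0.445], [0.0, 0.445, -0.896], [-1.0, -0.0, -0.0]]
contact_force: [0.3, -0.6, 0.4]
grip_width: 0.0469
t 71.55 at [0.6579 0.0696 0.2191] yaw -63.6 shift [91.1  0.2 -0.1] rv [-0.001 -0.     0.   ] F [ 0.3 -0.6  0.4] w 0.0469
```

View pics/w41.png

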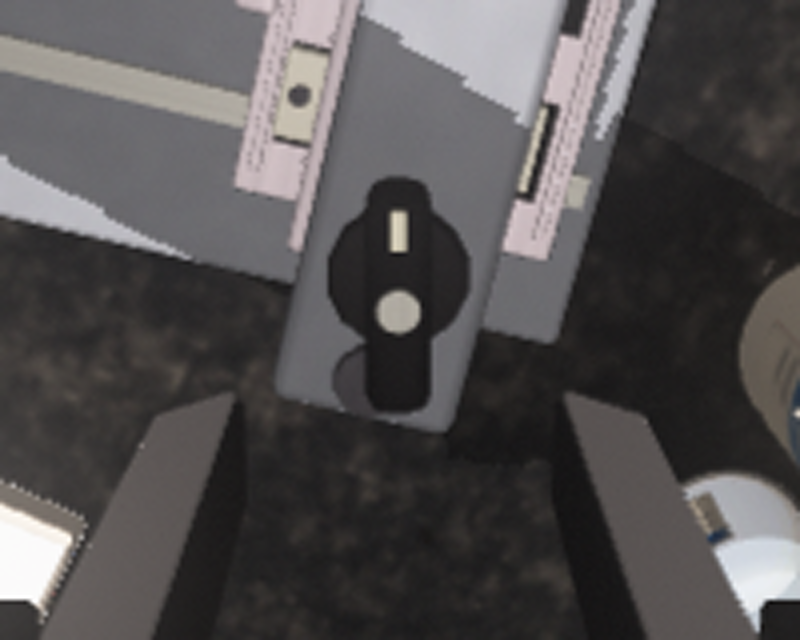

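```bash
python3 -m creep '[[0,40,0.2,0,0,0,0],[0,70,0.2,0,0,0,0],[0,84,0.2,0,0,0,0],[0,91,0.2,0,0,0,0],[0,91,0.2,0,0,0,0]]'
python3 -m creep '[[-0.4,0,0,0,0,0,0],[-0.7,0,0,0,0,0,0],[-1,0,0,0,0,0,0],[-1,0,0,0,0,0,0],[-1,0,0,0,0,0,0]]' 20
python3 -m creep '[[-1,0.2,0,0,0.12,0,0],[-1,0.5,0,0,0.28,0,0],[-1,0.7,0,0,0.44,0,0],[-1,1.0,0,0,0.60,0,0],[-1,1.2,0,0,0.76,0,0]]'
python3 -m creep '[[-1,0.3,0,0,0.16,0,0],[-1,0.5,0,0,0.32,0,0],[-1,0.8,0,0,0.48,0,0],[-1,1.0,0,0,0.60,0,0],[-1,1.0,0,0,0.60,0,0]]'
python3 -c "
from h import *
o=get_obs();print(o['qpos'],o['ft_torque']);plan((.658,.0698,.128),-63.5)"
```

```text
t: 72.22
eef_pos: [0.6586, 0.0698, 0.1294]
tool_rot: [[0.001, 0.895, 0.446], [-0.0, 0.446, -0.895], [-1.0, 0.001, 0.0]]
contact_force: [0.4, 0.7, 0.3]
grip_width: 0.0474
t: 72.85
eef_pos: [0.6579, 0.0695, 0.1292]
tool_rot: [[-0.001, 0.895, 0.446], [-0.001, 0.446, -0.895], [-1.0, -0.001, -0.0]]
contact_force: [-2.9, -1.4, 4.0]
grip_width: 0.0136
t: 73.47
eef_pos: [0.6574, 0.0689, 0.1279]
tool_rot: [[-0.002, 0.954, -0.299], [-0.002, -0.299, -0.954], [-1.0, -0.002, 0.002]]
contact_force: [-5.4, -3.5, 4.9]
grip_width: 0.014
t: 74.1
eef_pos: [0.6572, 0.0688, 0.127]
tool_rot: [[-0.003, 0.622, -0.783], [-0.002, -0.783, -0.622], [-1.0, -0.001, 0.003]]
contact_force: [-7.4, -4.8, 5.6]
grip_width: 0.014
[-3.7891 19.8439 90.6723 -0.1107 69.6596 47.7525] [-0.6494  1.3396 -0.0509]
t 74.1 at [0.6572 0.0688 0.127 ] yaw -141.5 shift [-1.  -0.2 -1.3] rv [-1.361  0.002  0.003] F [-7.4 -4.8  5.6] w 0.014
```

```bash
python3 -m creep '[[-1,0,0,0,0.06,0,0],[-1,0.1,0,0,0.12,0,0],[-1,0.2,0,0,0.17,0,0],[-1,0.2,0,0,0.22,0,0],[-1,0.2,0,0,0.22,0,0]]'
python3 -c "
from h import *
o=get_obs();print(o['ft_torque']);plan((.658,.0698,.128),-63.5)"
```

```text
t: 74.72
eef_pos: [0.6572, 0.0689, 0.1267]
tool_rot: [[-0.003, 0.438, -0.899], [-0.002, -0.899, -0.438], [-1.0, 0.0, 0.004]]
contact_force: [-5.9, -3.7, 4.4]
grip_width: 0.0139
[-0.4902  1.2318  0.3737]
t 74.72 at [0.6572 0.0689 0.1267] yaw -154.0 shift [-1.3 -0.5 -1.1] rv [-1.58   0.003  0.002] F [-5.9 -3.7  4.4] w 0.0139
```

```bash
python3 -m creep '[[-0.4,0,0,0,0,0,0],[0,0,0,0,0,0,0],[0,0,0,0,0,0,0],[0,-30,0,0,0,0,0],[0,-60,0,0,0,0,0]]'
python3 -c "
from h import *
plan((.6258,.2098,.22),-118.7)
snap('wrist','w42',(180,140,380,300),4)"
```

```text
t: 75.35
eef_pos: [0.658, 0.0699, 0.1866]
tool_rot: [[-0.001, 0.438, -0.899], [0.0, -0.899, -0.438], [-1.0, -0.001, 0.001]]
contact_force: [-0.3, -0.6, 0.5]
grip_width: 0.0468
t 75.35 at [0.658  0.0699 0.1866] yaw -154.1 shift [ -33.3 -139.9  -32.2] rv [-0.617  0.     0.001] F [-0.3 -0.6  0.5] w 0.0468
```

View pics/w42.png

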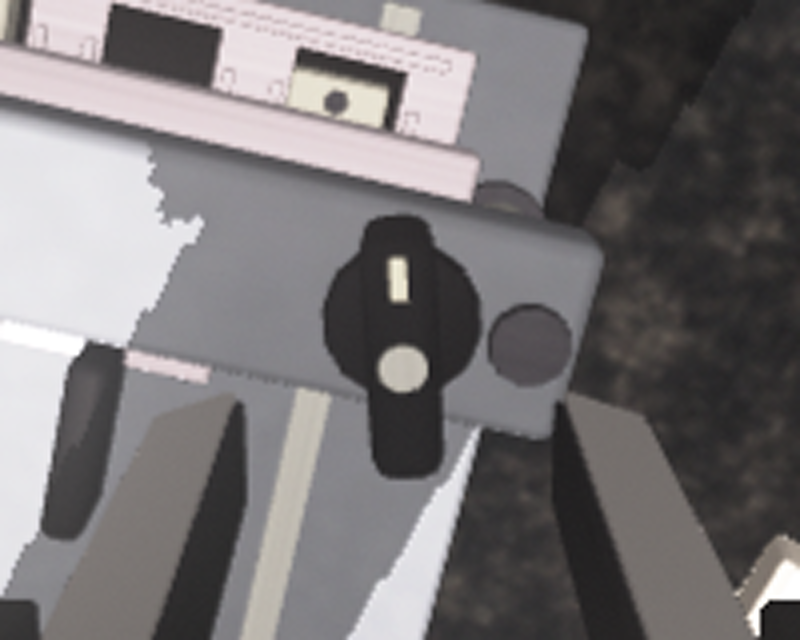

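```bash
python3 -m creep '[[0,-20,-35,-8,-0.18,0,0],[0,-33,-70,-16,-0.36,0,0],[0,-33,-105,-24,-0.5,0,0],[0,-33,-140,-32,-0.617,0,0],[0,-33,-140,-32,-0.617,0,0]]'
python3 -m creep '[[0,0,0,0,0,0,0],[0,0,0,0,0,0,0]]'
python3 -c "
from h import *
plan((.6258,.2098,.127),-118.7);snap('wrist','w43',(180,140,380,300),4)"
```

```text
t: 76.03
eef_pos: [0.625, 0.2117, 0.2188]
tool_rot: [[-0.0, 0.879, -0.478], [0.0, -0.478, -0.879], [-1.0, -0.0, 0.0]]
contact_force: [-0.5, 0.3, -0.6]
grip_width: 0.047
t: 76.28
eef_pos: [0.6261, 0.2086, 0.2192]
tool_rot: [[-0.0, 0.876, -0.482], [-0.0, -0.482, -0.876], [-1.0, -0.0, 0.0]]
contact_force: [-0.2, -0.4, -0.1]
grip_width: 0.0469
t 76.28 at [0.6261 0.2086 0.2192] yaw -118.8 shift [92.2 -0.8 -0.9] rv [-0.002  0.     0.   ] F [-0.2 -0.4 -0.1] w 0.0469
```

View pics/w43.png

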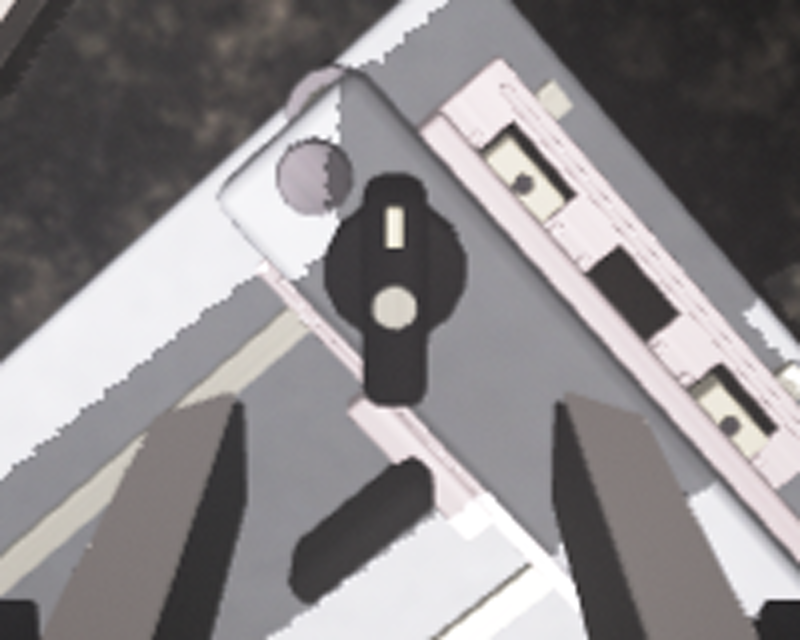

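```bash
python3 -m creep '[[0,40,-0.8,-0.8,0,0,0],[0,70,-0.8,-0.8,0,0,0],[0,84,-0.8,-0.8,0,0,0],[0,92,-0.8,-0.8,0,0,0],[0,92,-0.8,-0.8,0,0,0]]'
python3 -m creep '[[-0.4,0,0,0,0,0,0],[-0.7,0,0,0,0,0,0],[-1,0,0,0,0,0,0],[-1,0,0,0,0,0,0],[-1,0,0,0,0,0,0]]' 20
python3 -m creep '[[-1,0.2,0,0,0.12,0,0],[-1,0.5,0,0,0.26,0,0],[-1,0.7,0,0,0.38,0,0],[-1,0.9,0,0,0.46,0,0],[-1,0.9,0,0,0.46,0,0]]'
python3 -c "
from h import *
o=get_obs();print(o['ft_torque']);plan((.6258,.2098,.127),-118.7)"
python3 -m creep '[[-1,0,0,0,0.06,0,0],[-1,0.1,0,0,0.11,0,0],[-1,0.2,0,0,0.15,0,0],[-1,0.2,0,0,0.18,0,0],[-1,0.2,0,0,0.18,0,0]]'
python3 -c "
from h import *
o=get_obs();print(o['ft_torque']);plan((.6258,.2098,.127),-118.7)"
```

```text
t: 76.95
eef_pos: [0.6258, 0.2106, 0.1279]
tool_rot: [[0.001, 0.877, -0.481], [0.0, -0.481, -0.877], [-1.0, 0.0, -0.0]]
contact_force: [0.6, -0.5, -0.2]
grip_width: 0.047
t: 77.58
eef_pos: [0.6261, 0.2106, 0.1278]
tool_rot: [[0.002, 0.877, -0.48], [-0.0, -0.48, -0.877], [-1.0, 0.001, -0.001]]
contact_force: [2.1, -1.5, -1.2]
grip_width: 0.0134
t: 78.2
eef_pos: [0.6262, 0.2105, 0.1271]
tool_rot: [[0.002, 0.573, -0.819], [-0.0, -0.819, -0.573], [-1.0, 0.001, -0.001]]
contact_force: [2.7, -1.4, 1.4]
grip_width: 0.0136
[-0.42   -0.3505  0.0035]
t 78.2 at [0.6262 0.2105 0.1271] yaw -145.0 shift [0.1 0.3 0.7] rv [-0.459 -0.001 -0.001] F [ 2.7 -1.4  1.4] w 0.0136
t: 78.82
eef_pos: [0.6264, 0.2106, 0.1269]
tool_rot: [[0.002, 0.418, -0.909], [-0.0, -0.909, -0.418], [-1.0, 0.001, -0.002]]
contact_force: [4.6, -3.1, 0.8]
grip_width: 0.0144
[-0.4048 -0.7665  0.4622]
t 78.83 at [0.6264 0.2106 0.1269] yaw -155.3 shift [-0.1  0.4  0.8] rv [-0.639 -0.002 -0.002] F [ 4.6 -3.1  0.8] w 0.0144
```

```bash
python3 -m creep '[[-0.4,0,0,0,0,0,0],[0,0,0,0,0,0,0],[0,0,0,0,0,0,0],[0,-30,0,0,0,0,0],[0,-90,0,0,0,0,0]]'
python3 -c "
from h import *
plan((.46,.20,.28),-60)
snap('wrist','w44');snap('scene','s44',(200,90,360,230),5);snap('top','t44',(280,150,460,280),4)"
```

```text
t: 79.45
eef_pos: [0.6229, 0.2106, 0.2135]
tool_rot: [[-0.008, 0.417, -0.909], [-0.001, -0.909, -0.417], [-1.0, -0.003, 0.008]]
contact_force: [1.5, -0.7, 0.2]
grip_width: 0.0467
t 79.45 at [0.6229 0.2106 0.2135] yaw -155.4 shift [-65.1 -58.5 153. ] rv [-1.665  0.004  0.009] F [ 1.5 -0.7  0.2] w 0.0467
```

View pics/w44.png

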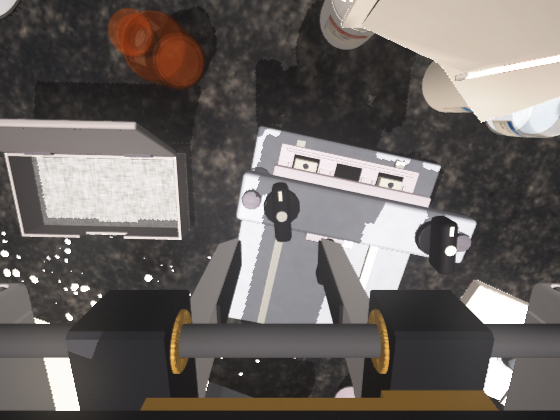

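View pics/s44.png

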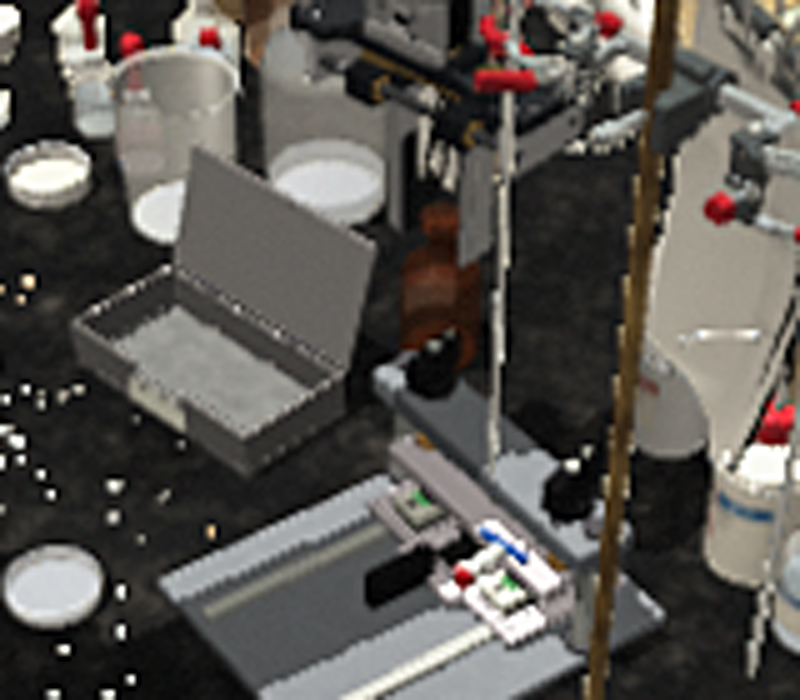

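View pics/t44.png

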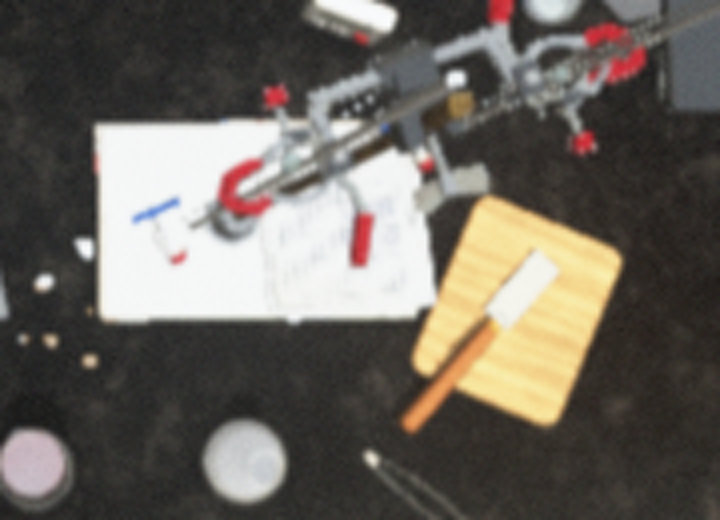

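```bash
python3 -c "
from h import *
plan((.44,.14,.27),-60)"
```

```text
t 79.6 at [0.6275 0.2114 0.2211] yaw -155.4 shift [-50.4 -13.2 199.8] rv [-1.664 -0.004 -0.008] F [-0.4  0.1  0. ] w 0.047
```

```bash
python3 -m creep '[[0,-25,0,20,-0.1,0,0],[0,-50,-3,60,-0.25,0,0],[0,-50,-6,110,-0.42,0,0],[0,-50,-10,155,-0.6,0,0],[0,-50,-13,200,-0.78,0,0]]'
python3 -c "
from h import *
plan((.375,-.05,.27),-60)"
```

```text
t: 80.22
eef_pos: [0.436, 0.1389, 0.2647]
tool_rot: [[-0.003, 0.938, -0.347], [0.0, -0.347, -0.938], [-1.0, -0.003, 0.001]]
contact_force: [-0.5, -0.5, 0.6]
grip_width: 0.047
t 80.22 at [0.436  0.1389 0.2647] yaw -110.3 shift [ -5.1   8.4 198.4] rv [-0.878 -0.     0.003] F [-0.5 -0.5  0.6] w 0.047
```

```bash
python3 -m creep '[[0,-5,2,40,-0.17,0,0],[0,-5,4,80,-0.34,0,0],[0,-5,6,120,-0.51,0,0],[0,-5,8,160,-0.68,0,0],[0,-5,8,198,-0.86,0,0]]'
python3 -c "
from h import *
plan((.375,-.23,.27),-45)"
```

```text
t: 80.85
eef_pos: [0.3751, -0.0484, 0.2699]
tool_rot: [[-0.002, 0.878, 0.478], [0.001, 0.478, -0.878], [-1.0, -0.001, -0.002]]
contact_force: [0.1, -0.1, 0.2]
grip_width: 0.0473
t 80.85 at [ 0.3751 -0.0484  0.2699] yaw -61.4 shift [ -0.3 -86.9 159.4] rv [-0.287 -0.002  0.001] F [ 0.1 -0.1  0.2] w 0.0473
```

```bash
python3 -m creep '[[0,0,-20,36,-0.07,0,0],[0,0,-40,72,-0.14,0,0],[0,0,-60,108,-0.21,0,0],[0,0,-80,144,-0.28,0,0],[0,0,-87,159,-0.287,0,0]]'
python3 -c "
from h import *
plan((.48,-.40,.25),-45)"
```

```text
t: 81.47
eef_pos: [0.3742, -0.2298, 0.2699]
tool_rot: [[-0.002, 0.713, 0.702], [0.002, 0.702, -0.713], [-1.0, 0.0, -0.003]]
contact_force: [-0.2, 0.1, -0.3]
grip_width: 0.047
t 81.47 at [ 0.3742 -0.2298  0.2699] yaw -45.4 shift [ 19.3 -44.  195.6] rv [-0.008 -0.003 -0.   ] F [-0.2  0.1 -0.3] w 0.047
```

```bash
python3 -m creep '[[0,5,-20,45,0,0,0],[0,10,-40,90,0,0,0],[0,19,-44,140,0,0,0],[0,19,-44,180,0,0,0],[0,19,-44,195,0,0,0]]'
python3 -m creep '[[0,0,0,0,0,0,0],[0,0,0,0,0,0,0]]'
python3 -c "
from h import *
plan((.48,-.40,.25),-45);snap('wrist','w45',(190,60,390,260),3)"
```

```text
t: 82.1
eef_pos: [0.4818, -0.3984, 0.2505]
tool_rot: [[-0.002, 0.711, 0.703], [0.003, 0.703, -0.711], [-1.0, 0.001, -0.003]]
contact_force: [-1.0, -0.1, -0.4]
grip_width: 0.0471
t: 82.35
eef_pos: [0.4806, -0.3974, 0.2519]
tool_rot: [[-0.001, 0.711, 0.704], [0.001, 0.704, -0.711], [-1.0, 0.0, -0.001]]
contact_force: [0.8, 0.3, 0.9]
grip_width: 0.047
t 82.35 at [ 0.4806 -0.3974  0.2519] yaw -45.3 shift [ 1.9 -2.3  1.5] rv [-0.005 -0.001 -0.   ] F [0.8 0.3 0.9] w 0.047
```

View pics/w45.png

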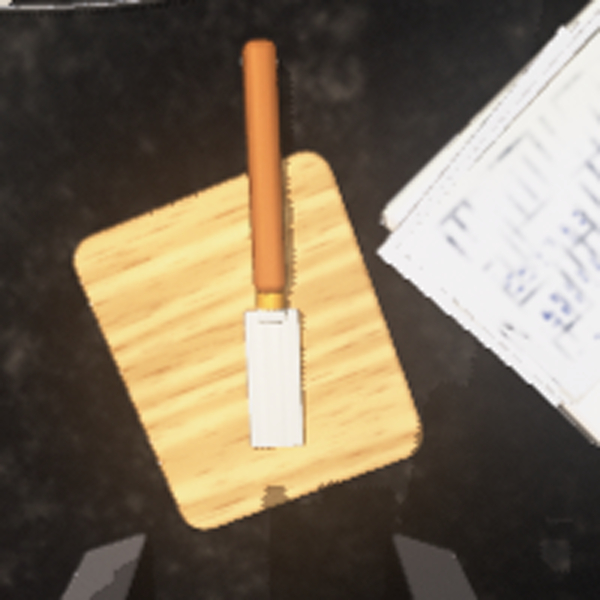

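```bash
python3 -c "
from h import *
c=optics.camera_info('wrist')
f=lambda q,z:p2w('wrist',(190+(q[0]-1)/3,60+(q[1]-1)/3),z,c)
b=f((260,40),.032);t=f((277,447),.0185);d=t-b
a=np.degrees(np.arctan2(d[1],d[0]));u=np.r_[d[:2]/np.linalg.norm(d[:2])]
print(b,t,np.linalg.norm(d),a); P=b[:2]+u*.085;print(P)
plan((*P,.0165),a)"
```

```text
[ 0.3841 -0.3057  0.032 ] [ 0.5087 -0.4214  0.0185] 0.17056376833983253 -42.868376311184164
[ 0.4463 -0.3635]
t 82.4 at [ 0.4805 -0.3975  0.2522] yaw -45.3 shift [235.7  -0.4 -48. ] rv [-0.042 -0.001 -0.   ] F [0.1 0.3 0.3] w 0.0467
```

```bash
python3 -m creep '[[0,50,-0.4,-30,-0.042,0,0],[-0.2,105,-0.4,-48,-0.042,0,0],[-0.3,160,-0.4,-48,-0.042,0,0],[-0.3,200,-0.4,-48,-0.042,0,0],[-0.3,218,-0.4,-48,-0.042,0,0]]'
python3 -m creep '[[-0.3,0,0,0,0,0,0],[-0.3,0,0,0,0,0,0]]'
python3 -c "
from h import *
plan((.4463,-.3635,.0175),-42.9)"
```

```text
t: 83.02
eef_pos: [0.4455, -0.3629, 0.0323]
tool_rot: [[-0.002, 0.681, 0.733], [0.003, 0.733, -0.681], [-1.0, 0.001, -0.003]]
contact_force: [0.6, 0.2, -0.1]
grip_width: 0.0327
t: 83.28
eef_pos: [0.4478, -0.3658, 0.0365]
tool_rot: [[0.002, 0.681, 0.733], [-0.003, 0.733, -0.681], [-1.0, -0.0, 0.004]]
contact_force: [-0.3, -0.2, -1.0]
grip_width: 0.0327
t 83.28 at [ 0.4478 -0.3658  0.0365] yaw -42.9 shift [19.   0.7 -2.7] rv [0.    0.004 0.   ] F [-0.3 -0.2 -1. ] w 0.0327
```

```bash
python3 -m creep '[[-0.3,10,0.5,-2,0,0,0],[-0.3,17,0.5,-2,0,0,0],[-0.3,19,0.5,-2,0,0,0],[-0.3,19,0.5,-2,0,0,0]]'
python3 -m creep '[[-0.6,0,0,0,0,0,0],[-1,0,0,0,0,0,0],[-1,0,0,0,0,0,0],[-1,0,0,0,0,0,0],[-1,0,0,0,0,0,0]]' 40
python3 -m creep '[[-1,-15,0,0,0,0,0],[-1,-40,0,0,0,0,0],[-1,-40,0,15,0,0,0],[-1,-40,0,35,0,0,0],[-1,-40,0,47,0,0,0]]'
python3 -c "
from h import *
plan((.4728,-.4032,.0185),-43.2);snap('wrist','w46')"
```

```text
t: 83.78
eef_pos: [0.4455, -0.3629, 0.0151]
tool_rot: [[-0.0, 0.681, 0.733], [0.0, 0.733, -0.681], [-1.0, 0.0, -0.0]]
contact_force: [0.1, -0.6, 0.0]
grip_width: 0.033
t: 84.4
eef_pos: [0.4457, -0.3631, 0.0156]
tool_rot: [[0.0, 0.681, 0.733], [-0.0, 0.733, -0.681], [-1.0, -0.0, 0.0]]
contact_force: [-0.3, 0.0, 1.0]
grip_width: 0.0136
t: 85.02
eef_pos: [0.4807, -0.3957, 0.0563]
tool_rot: [[0.001, 0.681, 0.733], [-0.001, 0.733, -0.681], [-1.0, -0.0, 0.001]]
contact_force: [0.9, 0.1, -0.9]
grip_width: 0.0137
t 85.03 at [ 0.4807 -0.3957  0.0563] yaw -42.9 shift [ 37.8 -10.9  -0.7] rv [0.005 0.001 0.   ] F [ 0.9  0.1 -0.9] w 0.0137
```

View pics/w46.png

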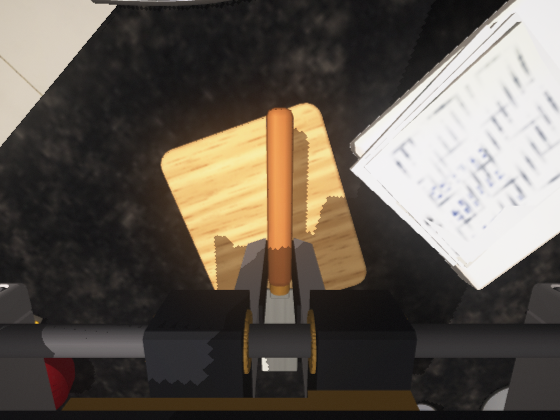

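```bash
python3 -m creep '[[-1,15,-8,0,0,0,0],[-1,28,-8,0,0,0,0],[-1,36,-8,0,0,0,0],[-1,39,-8,0,0,0,0],[-1,39,-8,0,0,0,0]]'
python3 -m creep '[[-1,1,0,0,0,0,0],[-1,2,0,0,0,0,0],[-1,2,0,0,0,0,0]]'
```

```text
t: 85.7
eef_pos: [0.4746, -0.4007, 0.0163]
tool_rot: [[0.0, 0.681, 0.733], [-0.0, 0.733, -0.681], [-1.0, 0.0, 0.0]]
contact_force: [-0.5, 0.5, -0.9]
grip_width: 0.0139
t: 86.08
eef_pos: [0.4749, -0.4011, 0.0156]
tool_rot: [[0.0, 0.681, 0.733], [-0.0, 0.733, -0.681], [-1.0, -0.0, 0.001]]
contact_force: [-1.4, 2.6, 5.4]
grip_width: 0.0142
```

```bash
python3 -m creep '[[-0.6,0,0,0,0,0,0],[-0.4,0,0,0,0,0,0],[-0.3,0,0,0,0,0,0],[-0.2,-10,0,0,0,0,0],[-0.2,-40,0,0,0,0,0]]' 20
python3 -m creep '[[0,-50,0,0,0,0,0],[0,-100,0,0,0,0,0],[0,-150,0,0,0,0,0],[0,-200,0,0,0,0,0],[0,-210,0,0,0,0,0]]'
python3 -c "
from h import *
snap('wrist','w47',(190,60,390,280),2.7);snap('top','t47',(90,100,290,260),4);snap('scene','s47',(180,90,380,240),4)"
```

```text
t: 86.7
eef_pos: [0.4737, -0.3997, 0.0536]
tool_rot: [[-0.002, 0.681, 0.733], [0.003, 0.733, -0.681], [-1.0, 0.001, -0.004]]
contact_force: [0.5, 0.1, 0.3]
grip_width: 0.0378
t: 87.32
eef_pos: [0.4759, -0.4023, 0.2699]
tool_rot: [[0.006, 0.681, 0.733], [-0.007, 0.733, -0.681], [-1.0, -0.001, 0.009]]
contact_force: [0.1, -0.3, -0.7]
grip_width: 0.0471
```

View pics/w47.png

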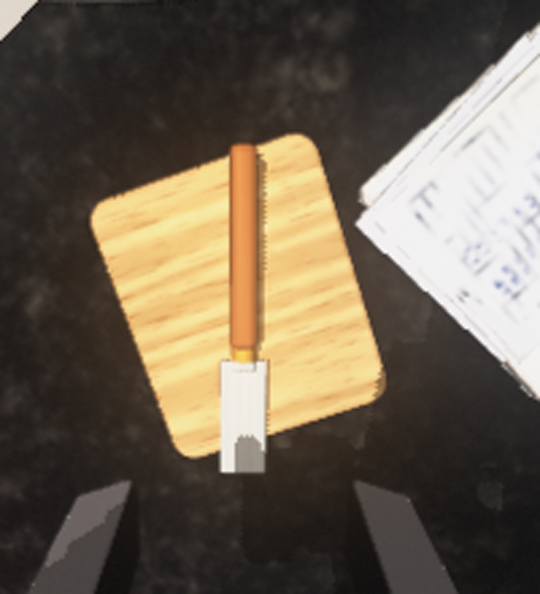

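View pics/t47.png

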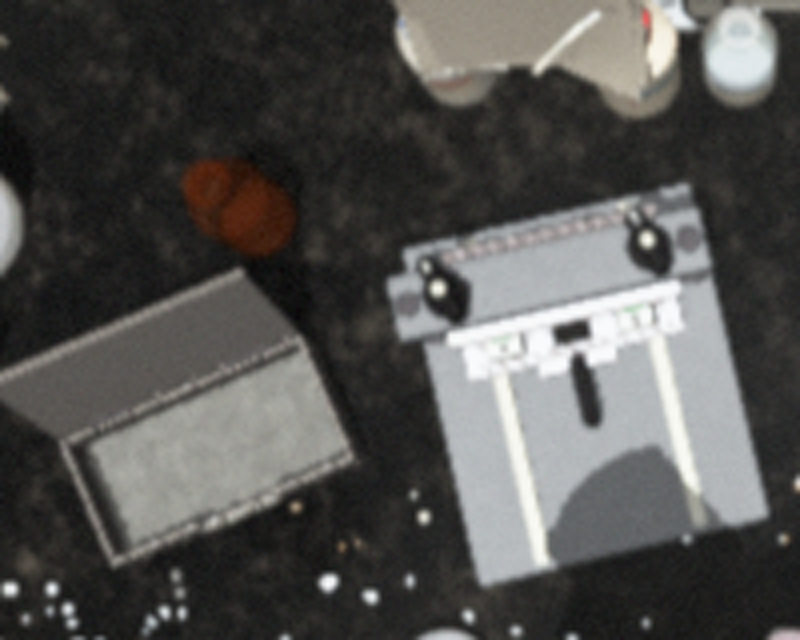

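View pics/s47.png

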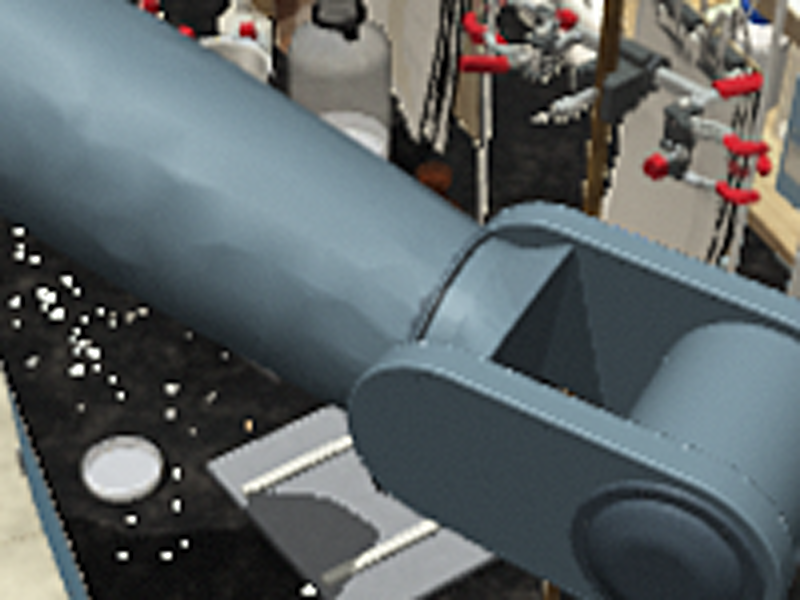

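```bash
python3 -c "
from h import *
c=optics.camera_info('top')
A=lambda x,y,z:p2w('top',(90+(x-1.5)/4,100+(y-1.5)/4),z,c)
a=np.radians(12.9);x=np.array([np.cos(a),np.sin(a),0]);O=np.array([.6418,.1410,0])
for q in [(595,426,.04),(579,355,.052)]: print((A(*q)-O)@x)
f=(A(485,585,.014)+A(768,515,.014))/2; print((f-O)@x)
snap('top','t48',(190,130,280,260),6)"
```

```text
-0.10471463157680609
-0.052378627639437535
-0.19864499805322822
```

View pics/t48.png

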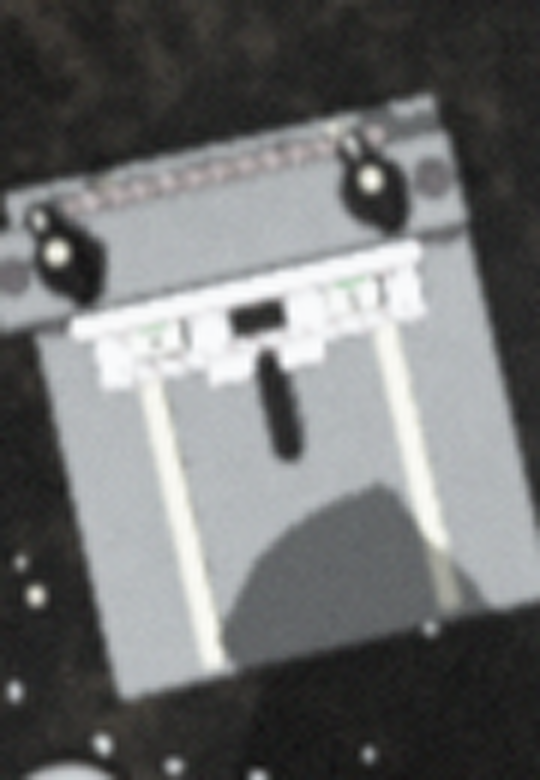

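```bash
python3 -c "
from h import *
from workcell import sign_off
plan((.47,-.4,.27),-43); print(sign_off())"
```

```text
t 87.53 at [ 0.474  -0.4001  0.2624] yaw -42.9 shift [-7.6 -2.6 -3. ] rv [ 0.002 -0.003 -0.   ] F [ 0.2  0.5 -0.1] w 0.0473
the job is handed in; nothing more can be done
None
```

The job is done and was handed in at about 88 s. The press is closed on both flow cells, and the robot was touching nothing.

- **Lid and spatula:** I prised the lid up at the notch with the blade, swung it open to about 105°, and laid the spatula on the board. When I looked again after turning the knobs, it had been knocked half off the board. I picked it up and laid it back, and the last picture shows it lying there with the blade tip slightly over the edge.
- **Flow cells:** There were two cells in the case; the left place was empty. They lie flat in the left and right nests, and the middle nest is empty.
- **Tray:** The first push, gripping the bar, slipped and stopped about 2–4 mm short. I then pushed the bar's front end until it stopped moving at about 23 N. The last top view put the bar at 105 mm and 52 mm in front of the press origin, against 105 and 51 mm for fully home.
- **Platen:** The knobs did not start at zero: the left was at about 0.34 rad and the right at about 0.69. I turned them alternately, right first to the bottom stop, then left. By my estimates the ends were never more than about 1.7 mm apart. The reaction torque rose at the end of each last turn, and the two bars point the same way in the last picture.

I judged the stops from torque and bar angle. I did not measure the platen's height directly.

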